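# Find the heavy side of a wooden wheel and hold it at the bottom

### The arm

A 7-joint arm with a two-finger parallel gripper is mounted at the origin on the work surface. World frame = base frame: x ahead of the robot, y to its left, z up, the work surface at z = 0. Lengths are in m, angles in rad, forces in N, time in s.
With the tool pointing down it reaches from about 0.35 to 0.9 m from the base axis. Payload 8.1 kg.
Tool frame: the origin (TCP) lies on the centre line of the jaws, within the pads' length; the fingertips stand 22 mm ahead of it and the grasp point (between the pads) lies 3 mm ahead of it (arm.finger_overhang is the distance from the TCP to the fingertips, in m); z points along the fingers, y is the direction in which the jaws open and shut (so a half turn about z gives the same grasp; the last joint's range is limited). The gripper opens to 92 mm and grips with 3 to 60 N. Pads are 19 mm wide; open, the fingers measure 130 mm over their backs; the gripper's body (75 mm by 190 mm) begins 47 mm behind the grasp point.
Start: joints at [1.166, 0.434, 0.025, 1.573, -0.012, 1.134, -0.075], TCP at [0.186, -0.597, 0.249] pointing down, gripper open.
Joint ranges: [-2.62, 2.62], [-0.44, 2.09], [-1.27, 1.32], [0.08, 2.57], [-1.32, 4.46], [0.12, 2], [-2.74, 2.74]. Speed limits (rad/s): [2.22, 2.22, 3.01, 3.01, 3.14, 3.14, 3.14].

### API

Orientations are given as a rotation vector (axis times angle).
In Python, from cell import arm gives the robot as it stands. The module is installed in compiled form; this text tells all that it offers.
- The arm moves only by the tool step_arm, never from a script. Its argument "plan" is a list of rows, each an object of numbers: "wx", "wy", "wz": the turn, a rotation vector about the tool's x, y, z in units of 6 degrees (1.0 is 6 degrees); "tx", "ty", "tz": the shift along the tool's x, y, z in cm; "hand": the opening, from 0 (shut) to 1 (fully open). A call has exactly 10 rows; each row shifts and turns the commanded pose from where the row before left it, along the tool's axes as they then stand; what a row does not reach is not made up. A row lasts 1/12 s, in which the tool goes at most 41.7 mm and 7.16 degrees, less where a joint would pass 70% of its speed; a pose out of reach is approached as far as the arm can. A call is refused whole if a number of a shift passes 4.17 or a number of a turn 1, either way. A call with a gripper value outside its range is refused whole. The fingers move at their own pace and stop on an object; "force" is the grip in N (left out, the last holds). Time passes only in rows, so rows that do not move let the fingers close, or fill a call up. It gives the time, the measured TCP pose, the force and the opening at its end, in the units of the state.
- arm.observe(): the state, without advancing time (a new reading comes with each control period).
- arm.get_image(name): name is "scene" or "side" or "wrist"; returns (picture, depth): 480x640x3 uint8, red, green, blue; 480x640 float32, m along the optical axis (not along the pixel's ray), 0 where there is no reading.
- arm.calibration(name): a dict with "mtx" (3x3 intrinsics, pixels), "R" (3x3) and "t" (3): a world point X has camera coordinates R X + t. Camera axes: x right, y down, z forward; pixel columns grow to the right and rows downward; lengths in m; the calibration is good to about 2 mm. A picture is of the moment at which its call begins: read the wrist's pose just before it. calibration takes no time and is no camera call; for the wrist camera it gives the pose at the moment of the call.
- arm.sign_off(): hands the job in, once; it reports no verdict.
The state is a dict: "clock": time; "joints": joint angles; "dq": joint speeds; "joint_efforts": joint torques, N m; "position": TCP position; "ee_rot": TCP orientation; "force": force on the tool from outside, world axes, zero at the start; "ft_torque": the same for the moment, N m; "width": opening from 0.0 (shut) to 1.0 (fully open).
Only numpy, scipy, OpenCV 4.12 (cv2) and the standard library are available. Lean on these libraries where they do the work, as an engineer would, in place of code of your own. Each camera call takes 0.05 s, during which the arm holds its last target.

### The job

The wooden wheel on the balancing stand is heavier on one side. Turn it a good way round by hand, feel which side is the heavy one, then turn the heavy side straight down and keep hold of the wheel there, at rest: finish while still holding it, so that I can mark the light side at the top. Leave the other things on the bench where they are.

Things in the scene. Friction and masses are not known exactly. Their poses are not given: they have to be found in the camera images.
- stand: Fixed wooden stand; origin under its centre, on the bench. Base 160 (x) by 200 (y) by 20 mm high. Two uprights at x = +-58 mm, each 18 mm thick, 70 mm wide up to 80 mm high, then 46 mm wide up to 160 mm, carry a level steel axle along the stand's x axis, 140 mm above the bench. Above 160 mm only the wheel stands out.
- wheel: Upright flat wooden disc, 200 mm across, 30 mm thick, 34 mm free on each side; origin at its centre, x axis along the axle, about which it turns either way without end; y and z turn with the wheel. Lead buried in it makes one side heavy: it cannot be seen, and it is at another place round the wheel each time. A thin pencil line along z, from hub to rim, has nothing to do with it.
- wheel_hub (a point): Centre of the wheel again, on the axle. The axle is stiff: the wheel stays wherever it is left. Friction is about 0.36 N m, a little more than the greatest pull of the heavy side (0.23 to 0.31 N m, when it is level with the axle). So turning is harder while the heavy side rises, easier while it sinks: at 80 mm from the axle 4.5 N, plus or minus up to 4 N.
- wheel_rim (a point): Point on the rim of the wheel, half-way through its thickness, 100 mm from the hub along the wheel's own z axis; it goes round with the wheel and shows how far it has been turned. Not the heavy side.
- offcut_mid (a point): Centre of a loose grooved wood offcut, 35 x 160 x 40 mm, beside the stand. To be left alone.
- sandblock_mid (a point): Centre of a loose cork sanding block, 110 x 60 x 35 mm, beside the stand. To be left alone.
- taperoll: Loose roll of paper tape lying flat, 100 mm across, 25 mm high; origin under its centre. To be left alone.
- glue: Loose upright glue bottle, 60 mm across, 150 mm high; origin under its centre. To be left alone.
- hammer: Loose hammer lying on the bench. To be left alone.
- spanner: Loose steel spanner lying on the bench. To be left alone.
- mug: Loose mug, 80 mm across, 90 mm high; origin under its centre. To be left alone.

How it is judged:
By the outcome, as a careful person would: the job done as asked, in the order asked, and still so for the second after the job is handed in, while the arm keeps its last pose, push and grip.
It also fails if it takes over 72 s, if anything falls off the work surface, if the arm or the gripper's body presses on something with over 40 N, if the wrist force passes 120 N, or if a joint passes its speed limit or range.

## Working session

There is one attempt and no reset: what is moved stays moved. The work goes in short steps, Python scripts to look and compute and a tool call to move; the robot and the scene stay as the last step left them, time stands still between calls to the robot, and variables do not carry over. Pictures are saved under pics/ and viewed, and the job is handed in when it is done.

Besides the shell and the picture viewer there is one more tool, called after "Call:" by a JSON object that holds its "method" and its "body", one argument or row to a line. step_arm: Moves the arm, as the interface text tells. Its arguments: {"type":"object","properties":{"plan":{"type":"array"},"force":{"type":"number"}},"required":["plan"]}

```bash
mkdir -p pics; python3 - <<'E'
from cell import arm
import cv2
print(arm.observe(), arm.finger_overhang)
for n in ["scene","side","wrist"]:
    im,d=arm.get_image(n); cv2.imwrite(f"pics/{n}0.png",im[:,:,::-1])
    import numpy as np; np.save(f"pics/{n}0_d.npy",d)
    c=arm.calibration(n); print(n,c); np.savez(f"pics/{n}0_c.npz",**c)
E
```

```text
{'clock': 0.0, 'joints': array([ 1.16641619,  0.43521103,  0.02494623,  1.57406188, -0.01159099,
        1.13402022, -0.07511756]), 'dq': array([-0.00090253,  0.00098162, -0.00122785, -0.00197398, -0.00010249,
        0.0018559 , -0.00088891]), 'joint_efforts': array([ 8.09691096e-05, -6.67850733e+01,  9.86046642e-01, -3.14458358e+01,
       -6.03293977e-02,  4.28279070e-02,  1.82366707e-04]), 'position': array([ 0.18558476, -0.59632107,  0.24796569]), 'ee_rot': array([-3.10441660e+00, -4.71919751e-01,  5.79869280e-04]), 'force': array([0.41386446, 0.88830442, 0.2954351 ]), 'ft_torque': array([-0.01918453, -0.03299972,  0.02409786]), 'width': 1.0041537660720166} 0.022
scene {'mtx': array([[581.34305582,   0.        , 308.45060366],
       [  0.        , 581.34305582, 243.42672919],
       [  0.        ,   0.        ,   1.        ]]), 'R': array([[-0.84324794,  0.53751809, -0.00268782],
       [ 0.41947296,  0.65491782, -0.62858976],
       [-0.33611807, -0.53118449, -0.7777324 ]]), 't': array([ 0.3966688 , -0.11587641,  1.90377182])}
side {'mtx': array([[591.80339614,   0.        , 323.46831644],
       [  0.        , 591.80339614, 230.29279321],
       [  0.        ,   0.        ,   1.        ]]), 'R': array([[-0.9982967 , -0.05798764,  0.00641404],
       [-0.04063495,  0.61221525, -0.78964631],
       [ 0.04186295, -0.78856193, -0.61352879]]), 't': array([0.50046694, 0.13032988, 1.52062133])}
wrist {'mtx': array([[385.43252993,   0.        , 319.34403615],
       [  0.        , 385.43252993, 245.31629638],
       [  0.        ,   0.        ,   1.        ]]), 'R': array([[ 0.29670099, -0.95496791, -0.00219551],
       [-0.90766421, -0.28271724,  0.31018807],
       [-0.29684036, -0.09004032, -0.95067268]]), 't': array([-0.62317065, -0.03883593,  0.39241105])}
```

View pics/scene0.png

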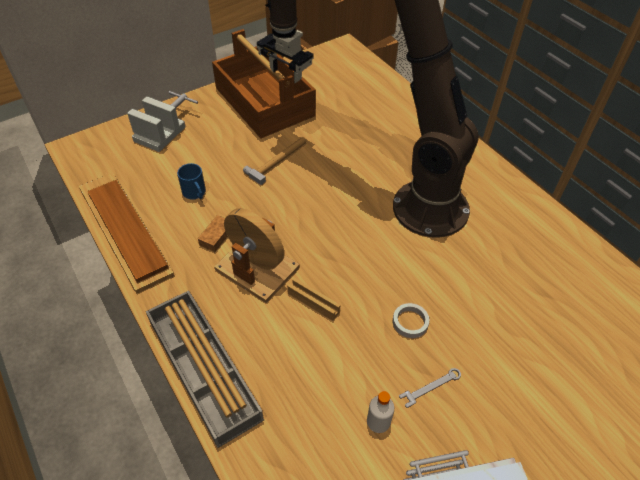

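View pics/side0.png

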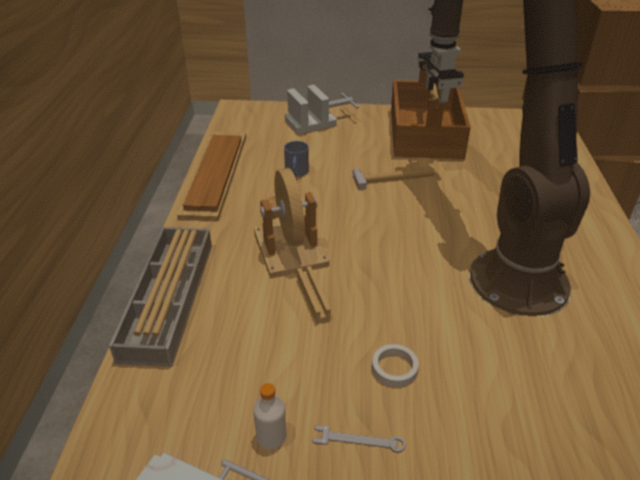

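```bash
python3 - <<'E'
import cv2,numpy as np
a=cv2.imread("pics/scene0.png")[190:330,180:360]; b=cv2.imread("pics/side0.png")[150:290,220:400]
cv2.imwrite("pics/crop0.png",np.vstack([cv2.resize(x,None,fx=4,fy=4,interpolation=3) for x in (a,)]))
cv2.imwrite("pics/crop1.png",np.vstack([cv2.resize(x,None,fx=4,fy=4,interpolation=3) for x in (b,)]))
E
cat > h.py <<'E'
import numpy as np,cv2
def ray(c,u,v):
    K=c["mtx"];R=c["R"];t=c["t"]
    d=R.T@np.linalg.solve(K,[u,v,1.]); return -R.T@t, d
def onz(c,u,v,z):
    o,d=ray(c,u,v); return o+d*(z-o[2])/d[2]
def cloud(c,dep):
    v,u=np.mgrid[0:480,0:640]; K=c["mtx"]
    P=np.stack([(u-K[0,2])/K[0,0]*dep,(v-K[1,2])/K[1,1]*dep,dep],-1)
    return (P-c["t"])@c["R"]
def proj(c,X):
    p=c["mtx"]@(c["R"]@np.asarray(X)+c["t"]); return p[:2]/p[2]
E
python3 - <<'E'
from h import *
for n,pts in (("scene",[(217,264),(298,266),(265,296)]),("side",[(255,230),(268,277),(327,265)])):
    c=np.load(f"pics/{n}0_c.npz"); c=dict(c)
    P=cloud(c,np.load(f"pics/{n}0_d.npy"))
    for p in pts: print(n,p,onz(c,*p,0.02).round(3),P[p[1],p[0]].round(3))
E
```

```text
scene (217, 264) [ 0.695 -0.155  0.02 ] [ 0.694 -0.158  0.016]
scene (298, 266) [ 0.495 -0.019  0.02 ] [ 0.496 -0.018  0.02 ]
scene (265, 296) [0.632 0.021 0.02 ] [0.631 0.021 0.019]
side (255, 230) [ 0.701 -0.142  0.02 ] [ 0.7   -0.137  0.024]
side (268, 277) [0.639 0.048 0.02 ] [0.643 0.03  0.003]
side (327, 265) [ 0.493 -0.007  0.02 ] [ 0.494 -0.027  0.003]
```

View pics/crop0.png

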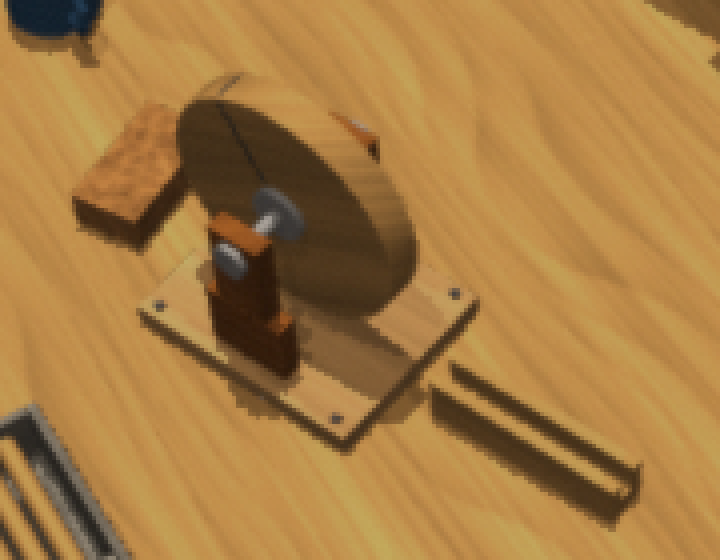

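View pics/crop1.png

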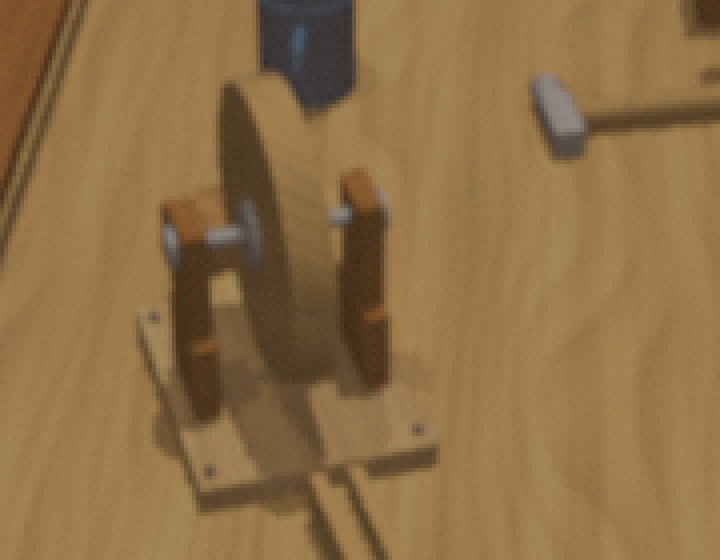

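```bash
python3 - <<'E'
from h import *
from scipy.optimize import least_squares
c=dict(np.load("pics/scene0_c.npz")); d=np.load("pics/scene0_d.npy"); P=cloud(c,d)
c2=dict(np.load("pics/side0_c.npz")); P2=cloud(c2,np.load("pics/side0_d.npy"))
# base corners on top z=.02
K=[(138/4+180,308/4+190),(345/4+180,437/4+190),(478/4+180,299/4+190)]
A,B,C=[onz(c,*k,.02) for k in K]
print(A,B,C,"BC",np.linalg.norm(B-C),"AB",np.linalg.norm(A-B),"centre",(A+C)/2, "ang BC",np.degrees(np.arctan2(*(B-C)[1::-1])),"ang AB",np.degrees(np.arctan2(*(B-A)[1::-1])))
K=[(135/4+220,312/4+150),(202/4+220,490/4+150),(437/4+220,447/4+150)]
A,B,C=[onz(c2,*k,.02) for k in K]
print(A,B,C,"BC",np.linalg.norm(B-C),"AB",np.linalg.norm(A-B),"centre",(A+C)/2, "ang BC",np.degrees(np.arctan2(*(B-C)[1::-1])),"ang AB",np.degrees(np.arctan2(*(B-A)[1::-1])))
for PP in (P,P2):
    m=(PP[...,2]>.168)&(PP[...,0]>.45)&(PP[...,0]<.75)&(PP[...,1]>-.25)&(PP[...,1]<.1)
    Q=PP[m]; print(len(Q),Q.mean(0),Q.min(0),Q.max(0))
    # fit wheel: signed distance to cylinder of R=.1, half thick .015
    def f(p):
        x,y,th,z=p; n=np.array([np.cos(th),np.sin(th),0]); e=Q-[x,y,z]
        a=e@n; r=np.hypot(e@[-np.sin(th),np.cos(th),0],e[:,2])
        qa=abs(a)-.015; qr=r-.1
        return np.where((qa>0)&(qr>0),np.hypot(qa,qr),np.maximum(qa,qr))
    s=least_squares(f,[.59,-.07,.29,.14],loss="soft_l1",f_scale=.003); print(s.x,np.degrees(s.x[2]),np.median(abs(f(s.x))))
E
```

```text
[ 0.70668354 -0.14938354  0.02      ] [0.63408678 0.03302876 0.02      ] [ 0.48921527 -0.02007287  0.02      ] BC 0.15429691956918445 AB 0.19632762724947964 centre [ 0.5979494  -0.08472821  0.02      ] ang BC 20.130055266462644 ang AB 111.70164954790877
[ 0.70571415 -0.15072962  0.02      ] [0.63506968 0.03102707 0.02      ] [ 0.48752534 -0.02058519  0.02      ] BC 0.15631109019625125 AB 0.19500290261509726 centre [ 0.59661975 -0.0856574   0.02      ] ang BC 19.280268261530953 ang AB 111.23991146375701
1199 [ 0.59926809 -0.07151225  0.20903432] [ 0.55158709 -0.17163777  0.16818058] [0.64487918 0.00757968 0.24536285]
[ 0.5973987  -0.08893378  0.3605785   0.14029342] 20.65962645426068 0.001308468605443494
919 [ 0.59035221 -0.0565737   0.20932417] [ 0.55254374 -0.1769126   0.16802321] [0.64529016 0.00664495 0.24355179]
[ 0.59791933 -0.09078435  0.36282599  0.13960835] 20.788398147335908 0.0009109549265197969
```

Call:
{"method": "step_arm", "body": {
  "plan": [
    {"tz": -3},
    {"tz": -3},
    {"tx": 2, "ty": -1.4, "tz": -3},
    {"tx": 3, "ty": -2},
    {"tx": 3, "ty": -2},
    {"tx": 3, "ty": -2},
    {"tx": 3, "ty": -2},
    {"tx": 3, "ty": -2},
    {"tx": 3, "ty": -2},
    {"tx": 3, "ty": -2}
  ]
}}

```text
invalid input at $.plan[0]: expected keys wx, wy, wz, tx, ty, tz, hand
```

Call:
{"method": "step_arm", "body": {
  "plan": [
    {"tx": 3, "ty": -2},
    {"tx": 3, "ty": -2},
    {"tx": 3, "ty": -2},
    {"tx": 3, "ty": -2},
    {"tx": 3, "ty": -2},
    {"tx": 3, "ty": -2, "wz": -1},
    {"wz": -1},
    {"wz": -1},
    {"wz": -1},
    {"wz": -1}
  ]
}}

```text
invalid input at $.plan[0]: expected keys wx, wy, wz, tx, ty, tz, hand
```

Call:
{"method": "step_arm", "body": {
  "plan": [
    {"wz": -1},
    {"wz": -1},
    {"wz": -1},
    {"wz": -1},
    {"wz": -1},
    {"wz": -1},
    {"wz": -1},
    {"wz": -1},
    {"wz": -1},
    {"wz": -1}
  ]
}}

```text
invalid input at $.plan[0]: expected keys wx, wy, wz, tx, ty, tz, hand
```

Call:
{"method": "step_arm", "body": {
  "plan": [
    {"wx": 0, "wy": 0, "wz": 0, "tx": 0, "ty": 0, "tz": -3, "hand": 0.7},
    {"wx": 0, "wy": 0, "wz": 0, "tx": 0, "ty": 0, "tz": -3, "hand": 0.7},
    {"wx": 0, "wy": 0, "wz": 0, "tx": 2, "ty": -1.4, "tz": -3, "hand": 0.7},
    {"wx": 0, "wy": 0, "wz": 0, "tx": 3, "ty": -2, "tz": 0, "hand": 0.7},
    {"wx": 0, "wy": 0, "wz": 0, "tx": 3, "ty": -2, "tz": 0, "hand": 0.7},
    {"wx": 0, "wy": 0, "wz": 0, "tx": 3, "ty": -2, "tz": 0, "hand": 0.7},
    {"wx": 0, "wy": 0, "wz": 0, "tx": 3, "ty": -2, "tz": 0, "hand": 0.7},
    {"wx": 0, "wy": 0, "wz": 0, "tx": 3, "ty": -2, "tz": 0, "hand": 0.7},
    {"wx": 0, "wy": 0, "wz": 0, "tx": 3, "ty": -2, "tz": 0, "hand": 0.7},
    {"wx": 0, "wy": 0, "wz": 0, "tx": 3, "ty": -2, "tz": 0, "hand": 0.7}
  ]
}}

```text
clock: 0.98
position: [0.3603, -0.3798, 0.3387]
ee_rot: [3.106, 0.472, -0.0]
force: [0.4, 0.4, 0.7]
width: 0.699
```

Call:
{"method": "step_arm", "body": {
  "plan": [
    {"wx": 0, "wy": 0, "wz": 0, "tx": 3, "ty": -2, "tz": 0, "hand": 0.7},
    {"wx": 0, "wy": 0, "wz": 0, "tx": 3, "ty": -2, "tz": 0, "hand": 0.7},
    {"wx": 0, "wy": 0, "wz": 0, "tx": 3, "ty": -2, "tz": 0, "hand": 0.7},
    {"wx": 0, "wy": 0, "wz": 0, "tx": 3, "ty": -2, "tz": 0, "hand": 0.7},
    {"wx": 0, "wy": 0, "wz": 0, "tx": 3, "ty": -2, "tz": 0, "hand": 0.7},
    {"wx": 0, "wy": 0, "wz": -1, "tx": 3, "ty": -2, "tz": 0, "hand": 0.7},
    {"wx": 0, "wy": 0, "wz": -1, "tx": 0, "ty": 0, "tz": 0, "hand": 0.7},
    {"wx": 0, "wy": 0, "wz": -1, "tx": 0, "ty": 0, "tz": 0, "hand": 0.7},
    {"wx": 0, "wy": 0, "wz": -1, "tx": 0, "ty": 0, "tz": 0, "hand": 0.7},
    {"wx": 0, "wy": 0, "wz": -1, "tx": 0, "ty": 0, "tz": 0, "hand": 0.7}
  ]
}}

```text
clock: 1.82
position: [0.4958, -0.213, 0.3384]
ee_rot: [-2.874, -1.268, 0.001]
force: [-0.5, -0.6, 0.1]
width: 0.699
```

Call:
{"method": "step_arm", "body": {
  "plan": [
    {"wx": 0, "wy": 0, "wz": -1, "tx": 0, "ty": 0, "tz": 0, "hand": 0.7},
    {"wx": 0, "wy": 0, "wz": -1, "tx": 0, "ty": 0, "tz": 0, "hand": 0.7},
    {"wx": 0, "wy": 0, "wz": -1, "tx": 0, "ty": 0, "tz": 0, "hand": 0.7},
    {"wx": 0, "wy": 0, "wz": -1, "tx": 0, "ty": 0, "tz": 0, "hand": 0.7},
    {"wx": 0, "wy": 0, "wz": -1, "tx": 0, "ty": 0, "tz": 0, "hand": 0.7},
    {"wx": 0, "wy": 0, "wz": -1, "tx": 0, "ty": 0, "tz": 0, "hand": 0.7},
    {"wx": 0, "wy": 0, "wz": -1, "tx": 0, "ty": 0, "tz": 0, "hand": 0.7},
    {"wx": 0, "wy": 0, "wz": -1, "tx": 0, "ty": 0, "tz": 0, "hand": 0.7},
    {"wx": 0, "wy": 0, "wz": -1, "tx": 0, "ty": 0, "tz": 0, "hand": 0.7},
    {"wx": 0, "wy": 0, "wz": -0.6, "tx": 0, "ty": 0, "tz": 0, "hand": 0.7}
  ]
}}

```text
clock: 2.65
position: [0.4956, -0.2133, 0.3385]
ee_rot: [-1.907, -2.496, 0.0]
force: [-0.2, -0.5, 0.6]
width: 0.697
```

```bash
cat >> h.py <<'E'
from scipy.spatial.transform import Rotation as Ro
HUB=np.array([.5975,-.088,.14]); TH=np.radians(20.6)
n=np.array([np.cos(TH),np.sin(TH),0]); e=np.array([-np.sin(TH),np.cos(TH),0]); zz=np.array([0,0,1.])
def goal(phi,r):
    u=np.sin(phi)*e+np.cos(phi)*zz
    z=-u; y=n; x=np.cross(y,z)
    return HUB+r*u, np.stack([x,y,z],1)
def st(s):
    R=Ro.from_rotvec(s["ee_rot"]).as_matrix(); q=s["position"]-HUB
    phi=np.degrees(np.arctan2(-R[:,2]@e,-R[:,2]@zz)); pp=np.degrees(np.arctan2(q@e,q@zz)); r=np.hypot(q@e,q@zz)
    F=s["force"]; M=s["ft_torque"]
    print("t %.2f tooltilt %.2f posphi %.2f r %.1fmm axial %.1fmm w %.3f"%(s["clock"],phi,pp,r*1e3,q@n*1e3,s["width"]))
    print(" F e,z,n",[round(float(F@k),2) for k in(e,zz,n)],"M e,z,n",[round(float(M@k),3) for k in(e,zz,n)],"q",s["joints"].round(2))
    return np.radians(phi),r,F,M
def err(s,phi,r):
    R=Ro.from_rotvec(s["ee_rot"]).as_matrix(); g,G=goal(phi,r)
    print(" to goal: t(cm)",(R.T@(g-s["position"])*100).round(2),"w(units)",(np.degrees(Ro.from_matrix(R.T@G).as_rotvec())/6).round(3))
E
python3 - <<'E'
from h import *
from cell import arm
s=arm.observe(); st(s); err(s,0,.17)
E
```

```text
t 2.65 tooltilt -0.02 posphi -22.32 r 214.5mm axial -139.5mm w 0.697
 F e,z,n [-0.37, 0.59, -0.33] M e,z,n [-0.126, 0.003, -0.091] q [ 0.68  0.28 -0.48  1.61  0.13  1.29  0.45]
 to goal: t(cm) [ 9.42 13.12  2.84] w(units) [-0.004 -0.003 -0.897]
```

Call:
{"method": "step_arm", "body": {
  "plan": [
    {"wx": 0, "wy": 0, "wz": -0.9, "tx": 0, "ty": 0, "tz": 0, "hand": 0.7},
    {"wx": 0, "wy": 0, "wz": 0, "tx": 1.6, "ty": 2.8, "tz": 0, "hand": 0.7},
    {"wx": 0, "wy": 0, "wz": 0, "tx": 1.6, "ty": 2.8, "tz": 0, "hand": 0.7},
    {"wx": 0, "wy": 0, "wz": 0, "tx": 1.6, "ty": 2.8, "tz": 0, "hand": 0.7},
    {"wx": 0, "wy": 0, "wz": 0, "tx": 1.6, "ty": 2.8, "tz": 0, "hand": 0.7},
    {"wx": 0, "wy": 0, "wz": 0, "tx": 1.7, "ty": 2.7, "tz": 0, "hand": 0.7},
    {"wx": 0, "wy": 0, "wz": 0, "tx": 0, "ty": 0, "tz": 2, "hand": 0.7},
    {"wx": 0, "wy": 0, "wz": 0, "tx": 0, "ty": 0, "tz": 1.5, "hand": 0.7},
    {"wx": 0, "wy": 0, "wz": 0, "tx": 0, "ty": 0, "tz": 0, "hand": 0.7},
    {"wx": 0, "wy": 0, "wz": 0, "tx": 0, "ty": 0, "tz": 0, "hand": 0.7}
  ]
}}

```text
clock: 3.48
position: [0.5976, -0.0894, 0.3031]
ee_rot: [-1.795, -2.576, 0.002]
force: [0.1, -0.1, -0.3]
width: 0.705
```

```bash
python3 - <<'E'
from h import *
from cell import arm
s=arm.observe(); st(s); err(s,0,.083)
im,d=arm.get_image("wrist"); cv2.imwrite("pics/w1.png",im[:,:,::-1])
im2,d=arm.get_image("scene"); 
cv2.imwrite("pics/s1.png",cv2.resize(im2[150:330,150:390,::-1],None,fx=3,fy=3))
E
```

```text
t 3.48 tooltilt -0.05 posphi -0.48 r 163.1mm axial -0.4mm w 0.705
 F e,z,n [-0.1, -0.28, 0.03] M e,z,n [-0.15, -0.003, -0.051] q [ 0.42  0.42 -0.52  1.51  0.21  1.27  0.22]
 to goal: t(cm) [0.13 0.06 8.01] w(units) [-0.02  -0.008 -0.054]
```

View pics/w1.png

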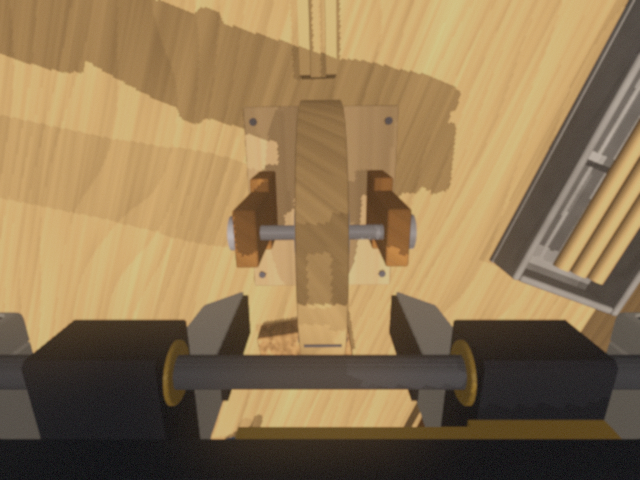

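View pics/s1.png

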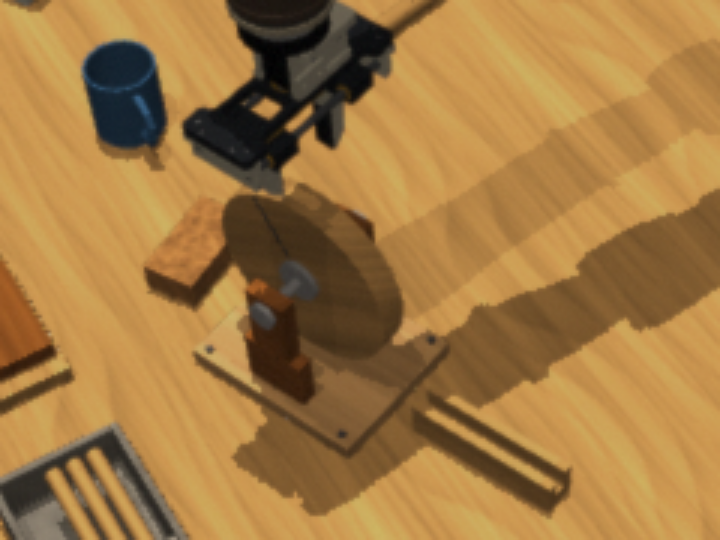

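Call:
{"method": "step_arm", "body": {
  "plan": [
    {"wx": 0, "wy": 0, "wz": -0.05, "tx": 0.1, "ty": 0.05, "tz": 2, "hand": 0.7},
    {"wx": 0, "wy": 0, "wz": 0, "tx": 0, "ty": 0, "tz": 2.5, "hand": 0.7},
    {"wx": 0, "wy": 0, "wz": 0, "tx": 0, "ty": 0, "tz": 2.5, "hand": 0.7},
    {"wx": 0, "wy": 0, "wz": 0, "tx": 0, "ty": 0, "tz": 1, "hand": 0.7},
    {"wx": 0, "wy": 0, "wz": 0, "tx": 0, "ty": 0, "tz": 0, "hand": 0.7},
    {"wx": 0, "wy": 1, "wz": 0, "tx": -0.87, "ty": 0, "tz": 0.05, "hand": 0.7},
    {"wx": 0, "wy": 1, "wz": 0, "tx": -0.87, "ty": 0, "tz": 0.05, "hand": 0.7},
    {"wx": 0, "wy": 1, "wz": 0, "tx": -0.87, "ty": 0, "tz": 0.04, "hand": 0.7},
    {"wx": 0, "wy": 1, "wz": 0, "tx": -0.87, "ty": 0, "tz": 0.05, "hand": 0.7},
    {"wx": 0, "wy": 1, "wz": 0, "tx": -0.87, "ty": 0, "tz": 0.04, "hand": 0.7}
  ]
}}

```text
clock: 4.42
position: [0.6145, -0.1288, 0.2159]
ee_rot: [-1.527, -2.205, -0.417]
force: [1.5, 0.5, -1.4]
width: 0.699
```

```bash
python3 - <<'E'
from h import *
from cell import arm
s=arm.observe(); st(s); err(s,np.radians(-30),.083)
c=dict(np.load("pics/scene0_c.npz"))
def face(u,v):
    o,d=ray(c,u,v); p=HUB+.015*n; X=o+d*((p-o)@n)/(d@n); q=X-HUB
    return q@e*1e3,q@zz*1e3,np.degrees(np.arctan2(q@e,q@zz)),np.hypot(q@e,q@zz)*1e3
for p in [(218,102),(240,140),(265,180),(278,215)]: print(face(p[0]/4+180,p[1]/4+190))
E
```

```text
t 4.42 tooltilt -30.11 posphi -30.17 r 87.8mm axial 1.6mm w 0.699
 F e,z,n [-0.05, -1.42, 1.64] M e,z,n [-0.129, 0.003, -0.641] q [ 0.66  0.75 -0.6   1.31 -0.06  1.43  0.52]
 to goal: t(cm) [ 0.03 -0.16  0.48] w(units) [ 0.051 -0.018  0.015]
(np.float64(-47.07733515990271), np.float64(83.90143593818699), np.float64(-29.296907312686304), np.float64(96.20668603713314))
(np.float64(-30.747527724662554), np.float64(55.56461293817871), np.float64(-28.958619028555265), np.float64(63.50461929772125))
(np.float64(-11.363505639255077), np.float64(26.43942937432431), np.float64(-23.2577384291825), np.float64(28.77798961104241))
(np.float64(-2.9747309549157688), np.float64(-6.08751811549324), np.float64(-153.95705710865653), np.float64(6.775463162071834))
```

Call:
{"method": "step_arm", "body": {
  "plan": [
    {"wx": 0, "wy": 0, "wz": 0, "tx": 0, "ty": 0, "tz": 0, "hand": 0.7},
    {"wx": 0, "wy": 0, "wz": 0, "tx": 0, "ty": 0, "tz": 0, "hand": 0.7},
    {"wx": 0, "wy": 0, "wz": 0, "tx": 0, "ty": 0, "tz": 0, "hand": 0.7},
    {"wx": 0, "wy": 0, "wz": 0, "tx": 0, "ty": 0, "tz": 0, "hand": 0.7},
    {"wx": 0, "wy": 0, "wz": 0, "tx": 0, "ty": 0, "tz": 0, "hand": 0.7},
    {"wx": 0, "wy": 0, "wz": 0, "tx": 0, "ty": 0, "tz": 0, "hand": 0.7},
    {"wx": 0, "wy": 0, "wz": 0, "tx": 0, "ty": 0, "tz": 0, "hand": 0.7},
    {"wx": 0, "wy": 0, "wz": 0, "tx": 0, "ty": 0, "tz": 0, "hand": 0.7},
    {"wx": 0, "wy": 0, "wz": 0, "tx": 0, "ty": 0, "tz": 0, "hand": 0.7},
    {"wx": 0, "wy": 0, "wz": 0, "tx": 0, "ty": 0, "tz": 0, "hand": 0.7}
  ]
}}

```text
clock: 5.25
position: [0.6128, -0.1269, 0.2126]
ee_rot: [-1.527, -2.205, -0.409]
force: [0.0, 0.1, -0.3]
width: 0.701
```

```bash
python3 - <<'E'
from h import *
from cell import arm
s=arm.observe(); st(s); err(s,np.radians(-30),.083)
E
```

```text
t 5.25 tooltilt -29.99 posphi -29.96 r 83.8mm axial 0.7mm w 0.701
 F e,z,n [0.08, -0.27, 0.04] M e,z,n [-0.07, -0.002, -0.63] q [ 0.66  0.75 -0.6   1.32 -0.06  1.43  0.52]
 to goal: t(cm) [-0.01 -0.07  0.08] w(units) [ 0.     0.002 -0.001]
```

Call:
{"method": "step_arm", "body": {
  "plan": [
    {"wx": 0, "wy": 1, "wz": 0, "tx": -0.87, "ty": -0.07, "tz": 0.13, "hand": 0.7},
    {"wx": 0, "wy": 1, "wz": 0, "tx": -0.87, "ty": 0, "tz": 0.05, "hand": 0.7},
    {"wx": 0, "wy": 1, "wz": 0, "tx": -0.87, "ty": 0, "tz": 0.04, "hand": 0.7},
    {"wx": 0, "wy": 1, "wz": 0, "tx": -0.87, "ty": 0, "tz": 0.05, "hand": 0.7},
    {"wx": 0, "wy": 1, "wz": 0, "tx": -0.87, "ty": 0, "tz": 0.04, "hand": 0.7},
    {"wx": 0, "wy": 0, "wz": 0, "tx": 0, "ty": 0, "tz": 0, "hand": 0.7},
    {"wx": 0, "wy": 0, "wz": 0, "tx": 0, "ty": 0, "tz": 0, "hand": 0.7},
    {"wx": 0, "wy": 0, "wz": 0, "tx": 0, "ty": 0, "tz": 0, "hand": 0.7},
    {"wx": 0, "wy": 0, "wz": 0, "tx": 0, "ty": 0, "tz": 0, "hand": 0.7},
    {"wx": 0, "wy": 0, "wz": 0, "tx": 0, "ty": 0, "tz": 0, "hand": 0.7}
  ]
}}

```text
clock: 6.08
position: [0.6234, -0.1543, 0.1847]
ee_rot: [-1.241, -1.799, -0.717]
force: [0.3, 1.1, 0.1]
width: 0.701
```

```bash
python3 - <<'E'
from h import *
from cell import arm
s=arm.observe(); st(s); err(s,np.radians(-60),.083)
im2,d=arm.get_image("scene"); 
cv2.imwrite("pics/s2.png",cv2.resize(im2[150:330,150:390,::-1],None,fx=3,fy=3))
E
```

```text
t 6.08 tooltilt -59.73 posphi -57.88 r 84.1mm axial 0.9mm w 0.701
 F e,z,n [0.92, 0.14, 0.67] M e,z,n [-0.161, 0.024, -1.003] q [ 0.74  1.1  -0.65  1.02 -0.26  1.78  0.6 ]
 to goal: t(cm) [-0.31 -0.1   0.11] w(units) [0.005 0.045 0.036]
```

View pics/s2.png

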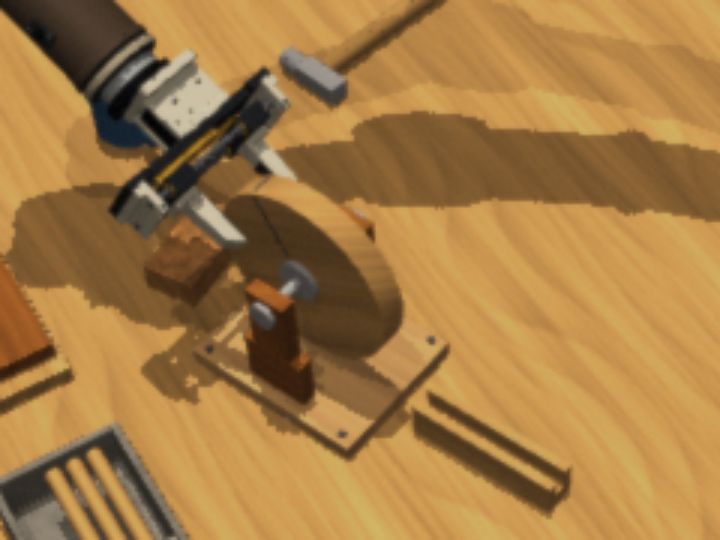

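Call:
{"method": "step_arm", "body": {
  "plan": [
    {"wx": 0, "wy": 0, "wz": 0, "tx": 0, "ty": -0.1, "tz": 0.05, "hand": 0.7},
    {"wx": 0, "wy": 0, "wz": 0, "tx": 0, "ty": 0, "tz": 0, "hand": 0.7},
    {"wx": 0, "wy": 0, "wz": 0, "tx": 0, "ty": 0, "tz": 0, "hand": 0.5},
    {"wx": 0, "wy": 0, "wz": 0, "tx": 0, "ty": 0, "tz": 0, "hand": 0},
    {"wx": 0, "wy": 0, "wz": 0, "tx": 0, "ty": 0, "tz": 0, "hand": 0},
    {"wx": 0, "wy": 0, "wz": 0, "tx": 0, "ty": 0, "tz": 0, "hand": 0},
    {"wx": 0, "wy": 0, "wz": 0, "tx": 0, "ty": 0, "tz": 0, "hand": 0},
    {"wx": 0, "wy": 0, "wz": 0, "tx": 0, "ty": 0, "tz": 0, "hand": 0},
    {"wx": 0, "wy": 0, "wz": 0, "tx": 0, "ty": 0, "tz": 0, "hand": 0},
    {"wx": 0, "wy": 0, "wz": 0, "tx": 0, "ty": 0, "tz": 0, "hand": 0}
  ],
  "force": 30
}}

```text
clock: 6.97
position: [0.6236, -0.1546, 0.181]
ee_rot: [-1.243, -1.793, -0.72]
force: [10.6, 3.2, -3.4]
width: 0.329
```

```bash
cat > log.py <<'E'
from h import *
import json,sys
from cell import arm
s=arm.observe(); ph,r,F,M=st(s)
json.dump({"tag":sys.argv[1],"clock":s["clock"],"pos":s["position"].tolist(),"rot":s["ee_rot"].tolist(),"F":F.tolist(),"M":M.tolist(),"w":s["width"]},open("log.jsonl","a")); open("log.jsonl","a").write("\n")
if len(sys.argv)>2: err(s,np.radians(float(sys.argv[2])),.083)
E
python3 log.py grip0 -60
```

```text
t 6.97 tooltilt -59.93 posphi -60.21 r 82.4mm axial 0.9mm w 0.329
 F e,z,n [-0.76, -3.39, 11.04] M e,z,n [-0.797, -1.248, -1.558] q [ 0.74  1.1  -0.65  1.02 -0.26  1.78  0.6 ]
 to goal: t(cm) [ 0.03 -0.09 -0.06] w(units) [0.034 0.011 0.013]
```

Call:
{"method": "step_arm", "body": {
  "plan": [
    {"wx": 0, "wy": -0.333, "wz": 0, "tx": 0.29, "ty": 0.1, "tz": 0.005, "hand": 0},
    {"wx": 0, "wy": -0.333, "wz": 0, "tx": 0.29, "ty": 0, "tz": 0.005, "hand": 0},
    {"wx": 0, "wy": -0.333, "wz": 0, "tx": 0.29, "ty": 0, "tz": 0.005, "hand": 0},
    {"wx": 0, "wy": -0.333, "wz": 0, "tx": 0.29, "ty": 0, "tz": 0.005, "hand": 0},
    {"wx": 0, "wy": -0.333, "wz": 0, "tx": 0.29, "ty": 0, "tz": 0.005, "hand": 0},
    {"wx": 0, "wy": -0.333, "wz": 0, "tx": 0.29, "ty": 0, "tz": 0.005, "hand": 0},
    {"wx": 0, "wy": -0.333, "wz": 0, "tx": 0.29, "ty": 0, "tz": 0.005, "hand": 0},
    {"wx": 0, "wy": -0.333, "wz": 0, "tx": 0.29, "ty": 0, "tz": 0.005, "hand": 0},
    {"wx": 0, "wy": -0.333, "wz": 0, "tx": 0.29, "ty": 0, "tz": 0.005, "hand": 0},
    {"wx": 0, "wy": -0.333, "wz": 0, "tx": 0.29, "ty": 0, "tz": 0.005, "hand": 0}
  ]
}}

```text
clock: 7.8
position: [0.6173, -0.138, 0.2017]
ee_rot: [-1.437, -2.073, -0.521]
force: [7.7, 2.1, -12.3]
width: 0.322
```

```bash
python3 log.py A1 -40
```

```text
t 7.80 tooltilt -39.79 posphi -41.08 r 81.9mm axial 0.9mm w 0.322
 F e,z,n [-0.73, -12.27, 7.95] M e,z,n [-1.338, -0.672, -2.672] q [ 0.7   0.87 -0.61  1.22 -0.13  1.54  0.57]
 to goal: t(cm) [ 0.15 -0.09 -0.12] w(units) [ 0.019  0.036 -0.004]
```

Call:
{"method": "step_arm", "body": {
  "plan": [
    {"wx": 0, "wy": -0.333, "wz": 0, "tx": 0.39, "ty": 0.08, "tz": -0.05, "hand": 0},
    {"wx": 0, "wy": -0.333, "wz": 0, "tx": 0.29, "ty": 0, "tz": 0.005, "hand": 0},
    {"wx": 0, "wy": -0.333, "wz": 0, "tx": 0.29, "ty": 0, "tz": 0.005, "hand": 0},
    {"wx": 0, "wy": -0.333, "wz": 0, "tx": 0.29, "ty": 0, "tz": 0.005, "hand": 0},
    {"wx": 0, "wy": -0.333, "wz": 0, "tx": 0.29, "ty": 0, "tz": 0.005, "hand": 0},
    {"wx": 0, "wy": -0.333, "wz": 0, "tx": 0.29, "ty": 0, "tz": 0.005, "hand": 0},
    {"wx": 0, "wy": -0.333, "wz": 0, "tx": 0.29, "ty": 0, "tz": 0.005, "hand": 0},
    {"wx": 0, "wy": -0.333, "wz": 0, "tx": 0.29, "ty": 0, "tz": 0.005, "hand": 0},
    {"wx": 0, "wy": -0.333, "wz": 0, "tx": 0.29, "ty": 0, "tz": 0.005, "hand": 0},
    {"wx": 0, "wy": -0.333, "wz": 0, "tx": 0.29, "ty": 0, "tz": 0.005, "hand": 0}
  ]
}}

```text
clock: 8.63
position: [0.6082, -0.1144, 0.216]
ee_rot: [-1.619, -2.336, -0.283]
force: [9.0, 1.9, -22.2]
width: 0.329
```

```bash
python3 log.py A2 -20
```

```text
t 8.63 tooltilt -19.87 posphi -20.52 r 81.2mm axial 0.8mm w 0.329
 F e,z,n [-1.35, -22.22, 9.12] M e,z,n [-1.87, -0.344, -2.809] q [ 0.6   0.65 -0.57  1.43  0.02  1.3   0.45]
 to goal: t(cm) [ 0.07 -0.08 -0.18] w(units) [-0.002  0.021 -0.007]
```

Call:
{"method": "step_arm", "body": {
  "plan": [
    {"wx": 0, "wy": -0.333, "wz": 0, "tx": 0.32, "ty": 0.05, "tz": 0.15, "hand": 0},
    {"wx": 0, "wy": -0.333, "wz": 0, "tx": 0.286, "ty": 0, "tz": 0.005, "hand": 0},
    {"wx": 0, "wy": -0.333, "wz": 0, "tx": 0.286, "ty": 0, "tz": 0.005, "hand": 0},
    {"wx": 0, "wy": -0.333, "wz": 0, "tx": 0.286, "ty": 0, "tz": 0.005, "hand": 0},
    {"wx": 0, "wy": -0.333, "wz": 0, "tx": 0.286, "ty": 0, "tz": 0.005, "hand": 0},
    {"wx": 0, "wy": -0.333, "wz": 0, "tx": 0.286, "ty": 0, "tz": 0.005, "hand": 0},
    {"wx": 0, "wy": -0.333, "wz": 0, "tx": 0.286, "ty": 0, "tz": 0.005, "hand": 0},
    {"wx": 0, "wy": -0.333, "wz": 0, "tx": 0.286, "ty": 0, "tz": 0.005, "hand": 0},
    {"wx": 0, "wy": -0.333, "wz": 0, "tx": 0.286, "ty": 0, "tz": 0.005, "hand": 0},
    {"wx": 0, "wy": -0.333, "wz": 0, "tx": 0.286, "ty": 0, "tz": 0.005, "hand": 0}
  ]
}}

```text
clock: 9.47
position: [0.5984, -0.0884, 0.2203]
ee_rot: [1.789, 2.581, -0.003]
force: [9.8, -5.8, -22.5]
width: 0.327
```

```bash
python3 log.py A3 0
```

```text
t 9.47 tooltilt 0.12 posphi -0.49 r 80.3mm axial 0.7mm w 0.327
 F e,z,n [-8.9, -22.54, 7.15] M e,z,n [-1.944, 0.242, -2.31] q [ 0.4   0.48 -0.5   1.63  0.25  1.1   0.19]
 to goal: t(cm) [ 0.07 -0.07 -0.27] w(units) [-0.008  0.02  -0.012]
```

Call:
{"method": "step_arm", "body": {
  "plan": [
    {"wx": 0, "wy": -0.333, "wz": 0, "tx": 0.28, "ty": 0.05, "tz": 0.1, "hand": 0},
    {"wx": 0, "wy": -0.333, "wz": 0, "tx": 0.28, "ty": 0, "tz": 0.1, "hand": 0},
    {"wx": 0, "wy": -0.333, "wz": 0, "tx": 0.28, "ty": 0, "tz": 0.015, "hand": 0},
    {"wx": 0, "wy": -0.333, "wz": 0, "tx": 0.28, "ty": 0, "tz": 0.015, "hand": 0},
    {"wx": 0, "wy": -0.333, "wz": 0, "tx": 0.28, "ty": 0, "tz": 0.015, "hand": 0},
    {"wx": 0, "wy": -0.333, "wz": 0, "tx": 0.28, "ty": 0, "tz": 0.015, "hand": 0},
    {"wx": 0, "wy": -0.333, "wz": 0, "tx": 0.28, "ty": 0, "tz": 0.015, "hand": 0},
    {"wx": 0, "wy": -0.333, "wz": 0, "tx": 0.28, "ty": 0, "tz": 0.015, "hand": 0},
    {"wx": 0, "wy": -0.333, "wz": 0, "tx": 0.28, "ty": 0, "tz": 0.015, "hand": 0},
    {"wx": 0, "wy": -0.333, "wz": 0, "tx": 0.28, "ty": 0, "tz": 0.015, "hand": 0}
  ]
}}

```text
clock: 10.3
position: [0.5888, -0.0629, 0.2148]
ee_rot: [1.619, 2.333, -0.289]
force: [0.2, -8.1, -6.8]
width: 0.324
```

```bash
python3 log.py A4 20
```

```text
t 10.30 tooltilt 20.14 posphi 19.55 r 79.3mm axial 0.7mm w 0.324
 F e,z,n [-7.65, -6.85, -2.64] M e,z,n [-0.557, 0.294, -1.002] q [ 0.11  0.4  -0.39  1.8   0.6   1.02 -0.23]
 to goal: t(cm) [ 0.06 -0.07 -0.37] w(units) [-0.018  0.023 -0.014]
```

Call:
{"method": "step_arm", "body": {
  "plan": [
    {"wx": 0, "wy": -0.333, "wz": 0, "tx": 0.275, "ty": 0, "tz": 0.08, "hand": 0},
    {"wx": 0, "wy": -0.333, "wz": 0, "tx": 0.275, "ty": 0, "tz": 0.015, "hand": 0},
    {"wx": 0, "wy": -0.333, "wz": 0, "tx": 0.275, "ty": 0, "tz": 0.015, "hand": 0},
    {"wx": 0, "wy": -0.333, "wz": 0, "tx": 0.275, "ty": 0, "tz": 0.015, "hand": 0},
    {"wx": 0, "wy": -0.333, "wz": 0, "tx": 0.275, "ty": 0, "tz": 0.015, "hand": 0},
    {"wx": 0, "wy": -0.333, "wz": 0, "tx": 0.275, "ty": 0, "tz": 0.015, "hand": 0},
    {"wx": 0, "wy": -0.333, "wz": 0, "tx": 0.275, "ty": 0, "tz": 0.015, "hand": 0},
    {"wx": 0, "wy": -0.333, "wz": 0, "tx": 0.275, "ty": 0, "tz": 0.015, "hand": 0},
    {"wx": 0, "wy": -0.333, "wz": 0, "tx": 0.275, "ty": 0, "tz": 0.015, "hand": 0},
    {"wx": 0, "wy": -0.333, "wz": 0, "tx": 0.275, "ty": 0, "tz": 0.015, "hand": 0}
  ]
}}

```text
clock: 11.13
position: [0.5804, -0.0407, 0.2003]
ee_rot: [1.435, 2.068, -0.525]
force: [-3.6, -6.6, -0.2]
width: 0.323
```

```bash
python3 log.py A5 40
```

```text
t 11.13 tooltilt 40.12 posphi 39.83 r 78.5mm axial 0.6mm w 0.323
 F e,z,n [-4.89, -0.23, -5.72] M e,z,n [-0.125, -0.027, -0.304] q [-0.2   0.46 -0.3   1.93  0.95  1.13 -0.71]
 to goal: t(cm) [ 0.02 -0.06 -0.45] w(units) [-0.02  0.02 -0.01]
```

Call:
{"method": "step_arm", "body": {
  "plan": [
    {"wx": 0, "wy": -0.333, "wz": 0, "tx": 0.275, "ty": -0.04, "tz": 0.03, "hand": 0},
    {"wx": 0, "wy": -0.333, "wz": 0, "tx": 0.275, "ty": 0, "tz": 0.01, "hand": 0},
    {"wx": 0, "wy": -0.333, "wz": 0, "tx": 0.275, "ty": 0, "tz": 0.01, "hand": 0},
    {"wx": 0, "wy": -0.333, "wz": 0, "tx": 0.275, "ty": 0, "tz": 0.01, "hand": 0},
    {"wx": 0, "wy": -0.333, "wz": 0, "tx": 0.275, "ty": 0, "tz": 0.01, "hand": 0},
    {"wx": 0, "wy": -0.333, "wz": 0, "tx": 0.275, "ty": 0, "tz": 0.01, "hand": 0},
    {"wx": 0, "wy": -0.333, "wz": 0, "tx": 0.275, "ty": 0, "tz": 0.01, "hand": 0},
    {"wx": 0, "wy": -0.333, "wz": 0, "tx": 0.275, "ty": 0, "tz": 0.01, "hand": 0},
    {"wx": 0, "wy": -0.333, "wz": 0, "tx": 0.275, "ty": 0, "tz": 0.01, "hand": 0},
    {"wx": 0, "wy": -0.333, "wz": 0, "tx": 0.275, "ty": 0, "tz": 0.01, "hand": 0}
  ]
}}

```text
clock: 11.97
position: [0.5742, -0.0246, 0.1787]
ee_rot: [1.242, 1.79, -0.719]
force: [-0.8, -7.9, -2.8]
width: 0.326
```

```bash
python3 log.py A6 60; python3 - <<'E'
from h import *
from cell import arm
for k in ("scene","side"):
    im2,d=arm.get_image(k); a=im2[150:330,150:390] if k=="scene" else im2[130:310,200:440]
    cv2.imwrite(f"pics/{k}3.png",cv2.resize(a[:,:,::-1],None,fx=3,fy=3))
E
```

```text
t 11.97 tooltilt 60.09 posphi 60.16 r 77.9mm axial 0.5mm w 0.326
 F e,z,n [-7.16, -2.81, -3.53] M e,z,n [-0.481, 0.393, 0.41] q [-0.44  0.63 -0.23  2.    1.16  1.35 -1.09]
 to goal: t(cm) [-0.02 -0.05 -0.51] w(units) [-0.018  0.014 -0.004]
```

View pics/scene3.png

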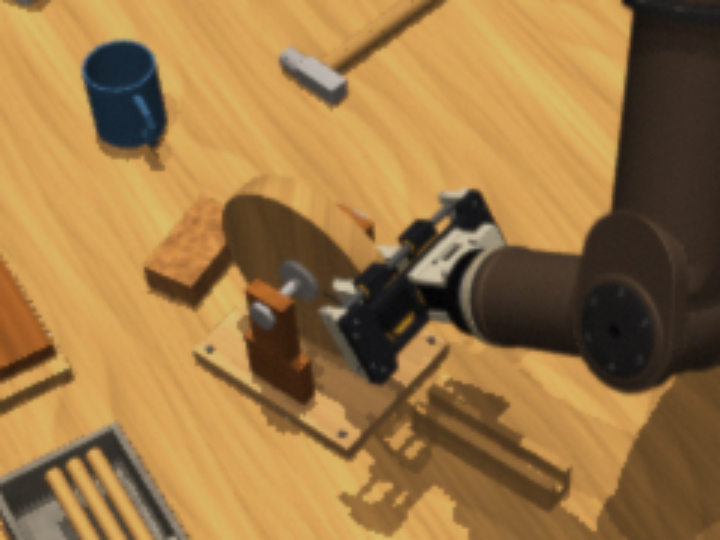

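Call:
{"method": "step_arm", "body": {
  "plan": [
    {"wx": 0, "wy": 0, "wz": 0, "tx": 0, "ty": 0, "tz": 0, "hand": 0.7},
    {"wx": 0, "wy": 0, "wz": 0, "tx": 0, "ty": 0, "tz": 0, "hand": 0.7},
    {"wx": 0, "wy": 0, "wz": 0, "tx": 0, "ty": 0, "tz": 0, "hand": 0.7},
    {"wx": 0, "wy": 0, "wz": 0, "tx": 0, "ty": 0, "tz": 0, "hand": 0.7},
    {"wx": 0, "wy": 0, "wz": 0, "tx": 0, "ty": 0, "tz": 0, "hand": 0.7},
    {"wx": 0, "wy": 0, "wz": 0, "tx": 0, "ty": 0, "tz": 0, "hand": 0.7},
    {"wx": 0, "wy": 0, "wz": 0, "tx": 0, "ty": 0, "tz": 0, "hand": 0.7},
    {"wx": 0, "wy": 0, "wz": 0, "tx": 0, "ty": 0, "tz": 0, "hand": 0.7},
    {"wx": 0, "wy": 0, "wz": 0, "tx": 0, "ty": 0, "tz": 0, "hand": 0.7},
    {"wx": 0, "wy": 0, "wz": 0, "tx": 0, "ty": 0, "tz": 0, "hand": 0.7}
  ]
}}

```text
clock: 12.9
position: [0.5747, -0.0233, 0.1784]
ee_rot: [1.242, 1.794, -0.715]
force: [-0.6, 0.3, 0.0]
width: 0.697
```

```bash
python3 log.py free60 60
```

```text
t 12.90 tooltilt 59.88 posphi 60.78 r 78.6mm axial 1.4mm w 0.697
 F e,z,n [0.5, 0.02, -0.41] M e,z,n [-0.099, -0.019, 0.989] q [-0.44  0.63 -0.23  2.    1.16  1.35 -1.09]
 to goal: t(cm) [-0.11 -0.14 -0.44] w(units) [-0.001 -0.02  -0.001]
```

```bash
sed -i 's/^HUB=.*/HUB=np.array([.5995,-.0899,.14]); TH=np.radians(20.6)/; ' h.py; grep -n HUB= h.py; sed -i 's/^n=np/n=np/' h.py; python3 log.py x 60; python3 - <<'E'
from h import *
for (u,v),z,nm in (((190,180),.045,"mug"),((255,178),.01,"hammerhead"),((213,232),.03,"sand")):
    c=dict(np.load("pics/scene0_c.npz")); X=onz(c,u,v,z)-HUB; print(nm,X@e,X@n)
E
```

```text
14:HUB=np.array([.5995,-.0899,.14]); TH=np.radians(20.6)
t 12.90 tooltilt 59.88 posphi 61.64 r 80.8mm axial 0.2mm w 0.697
 F e,z,n [0.5, 0.02, -0.41] M e,z,n [-0.099, -0.019, 0.989] q [-0.44  0.63 -0.23  2.    1.16  1.35 -1.09]
 to goal: t(cm) [-0.23 -0.02 -0.22] w(units) [-0.001 -0.02  -0.001]
mug -0.38759890795780516 -0.1252123135254568
hammerhead -0.2461181650120485 -0.28669943228360467
sand -0.18311982216948933 -0.012935570504233166
```

Call:
{"method": "step_arm", "body": {
  "plan": [
    {"wx": 0, "wy": 1, "wz": 0, "tx": -0.96, "ty": 0, "tz": -0.05, "hand": 0.7},
    {"wx": 0, "wy": 1, "wz": 0, "tx": -0.96, "ty": 0, "tz": -0.05, "hand": 0.7},
    {"wx": 0, "wy": 1, "wz": 0, "tx": -0.87, "ty": 0, "tz": 0.04, "hand": 0.7},
    {"wx": 0, "wy": 1, "wz": 0, "tx": -0.87, "ty": 0, "tz": 0.05, "hand": 0.7},
    {"wx": 0, "wy": 1, "wz": 0, "tx": -0.87, "ty": 0, "tz": 0.04, "hand": 0.7},
    {"wx": 0, "wy": 1, "wz": 0, "tx": -0.87, "ty": 0, "tz": 0.05, "hand": 0.7},
    {"wx": 0, "wy": 1, "wz": 0, "tx": -0.87, "ty": 0, "tz": 0.04, "hand": 0.7},
    {"wx": 0, "wy": 1, "wz": 0, "tx": -0.87, "ty": 0, "tz": 0.05, "hand": 0.7},
    {"wx": 0, "wy": 1, "wz": 0, "tx": -0.87, "ty": 0, "tz": 0.04, "hand": 0.7},
    {"wx": 0, "wy": 1, "wz": 0, "tx": -0.87, "ty": 0, "tz": 0.05, "hand": 0.7}
  ]
}}

```text
clock: 13.73
position: [0.6005, -0.0905, 0.2241]
ee_rot: [-1.786, -2.581, -0.01]
force: [0.6, 0.1, -0.5]
width: 0.699
```

```bash
python3 log.py mv 0
```

```text
t 13.73 tooltilt -0.35 posphi -0.62 r 84.1mm axial 0.7mm w 0.699
 F e,z,n [-0.12, -0.51, 0.55] M e,z,n [-0.095, 0.046, -0.053] q [ 0.39  0.47 -0.48  1.62  0.23  1.1   0.22]
 to goal: t(cm) [ 0.09 -0.07  0.11] w(units) [ 0.035 -0.059  0.005]
```

Call:
{"method": "step_arm", "body": {
  "plan": [
    {"wx": 0, "wy": 1, "wz": 0, "tx": -0.87, "ty": 0, "tz": 0.05, "hand": 0.7},
    {"wx": 0, "wy": 1, "wz": 0, "tx": -0.87, "ty": 0, "tz": 0.05, "hand": 0.7},
    {"wx": 0, "wy": 1, "wz": 0, "tx": -0.87, "ty": 0, "tz": 0.04, "hand": 0.7},
    {"wx": 0, "wy": 1, "wz": 0, "tx": -0.87, "ty": 0, "tz": 0.05, "hand": 0.7},
    {"wx": 0, "wy": 1, "wz": 0, "tx": -0.87, "ty": 0, "tz": 0.04, "hand": 0.7},
    {"wx": 0, "wy": 1, "wz": 0, "tx": -0.87, "ty": 0, "tz": 0.05, "hand": 0.7},
    {"wx": 0, "wy": 1, "wz": 0, "tx": -0.87, "ty": 0, "tz": 0.04, "hand": 0.7},
    {"wx": 0, "wy": 1, "wz": 0, "tx": -0.87, "ty": 0, "tz": 0.05, "hand": 0.7},
    {"wx": 0, "wy": 1, "wz": 0, "tx": -0.87, "ty": 0, "tz": 0.04, "hand": 0.7},
    {"wx": 0, "wy": 1, "wz": 0, "tx": -0.87, "ty": 0, "tz": 0.05, "hand": 0.7}
  ]
}}

```text
clock: 14.57
position: [0.6252, -0.1592, 0.1803]
ee_rot: [-1.239, -1.787, -0.721]
force: [0.4, -0.5, -0.1]
width: 0.704
```

Call:
{"method": "step_arm", "body": {
  "plan": [
    {"wx": 0, "wy": 0, "wz": 0, "tx": 0, "ty": 0, "tz": 0, "hand": 0.7},
    {"wx": 0, "wy": 0, "wz": 0, "tx": 0, "ty": 0, "tz": 0, "hand": 0.7},
    {"wx": 0, "wy": 0, "wz": 0, "tx": 0, "ty": 0, "tz": 0, "hand": 0.7},
    {"wx": 0, "wy": 0, "wz": 0, "tx": 0, "ty": 0, "tz": 0, "hand": 0.7},
    {"wx": 0, "wy": 0, "wz": 0, "tx": 0, "ty": 0, "tz": 0, "hand": 0.7},
    {"wx": 0, "wy": 0, "wz": 0, "tx": 0, "ty": 0, "tz": 0, "hand": 0.7},
    {"wx": 0, "wy": 0, "wz": 0, "tx": 0, "ty": 0, "tz": 0, "hand": 0.7},
    {"wx": 0, "wy": 0, "wz": 0, "tx": 0, "ty": 0, "tz": 0, "hand": 0.7},
    {"wx": 0, "wy": 0, "wz": 0, "tx": 0, "ty": 0, "tz": 0, "hand": 0.7},
    {"wx": 0, "wy": 0, "wz": 0, "tx": 0, "ty": 0, "tz": 0, "hand": 0.7}
  ]
}}

```text
clock: 15.4
position: [0.6251, -0.1576, 0.1808]
ee_rot: [-1.24, -1.79, -0.717]
force: [0.1, -0.2, -0.4]
width: 0.703
```

```bash
python3 log.py free-60 -60;  python3 - <<'E'
from h import *
from cell import arm
for k in ("scene",):
    im2,d=arm.get_image(k); a=im2[150:330,150:390] if k=="scene" else im2[130:310,200:440]
    cv2.imwrite(f"pics/{k}4.png",cv2.resize(a[:,:,::-1],None,fx=3,fy=3))
E
```

```text
t 15.40 tooltilt -60.10 posphi -60.62 r 83.1mm axial 0.1mm w 0.703
 F e,z,n [-0.22, -0.43, 0.07] M e,z,n [-0.13, 0.054, -1.016] q [ 0.73  1.1  -0.61  1.01 -0.29  1.79  0.62]
 to goal: t(cm) [ 0.09 -0.01  0.01] w(units) [ 0.001 -0.016 -0.001]
```

View pics/scene4.png

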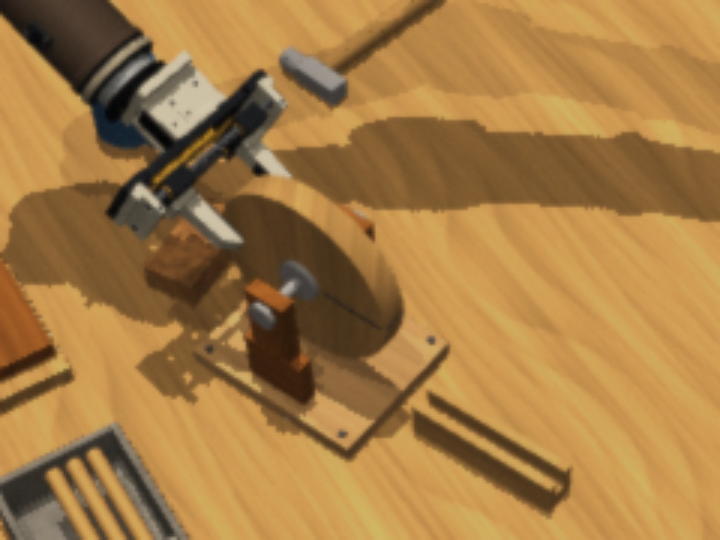

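Call:
{"method": "step_arm", "body": {
  "plan": [
    {"wx": 0, "wy": 0, "wz": 0, "tx": 0.08, "ty": 0, "tz": 0, "hand": 0.5},
    {"wx": 0, "wy": 0, "wz": 0, "tx": 0, "ty": 0, "tz": 0, "hand": 0},
    {"wx": 0, "wy": 0, "wz": 0, "tx": 0, "ty": 0, "tz": 0, "hand": 0},
    {"wx": 0, "wy": 0, "wz": 0, "tx": 0, "ty": 0, "tz": 0, "hand": 0},
    {"wx": 0, "wy": 0, "wz": 0, "tx": 0, "ty": 0, "tz": 0, "hand": 0},
    {"wx": 0, "wy": 0, "wz": 0, "tx": 0, "ty": 0, "tz": 0, "hand": 0},
    {"wx": 0, "wy": 0, "wz": 0, "tx": 0, "ty": 0, "tz": 0, "hand": 0},
    {"wx": 0, "wy": 0, "wz": 0, "tx": 0, "ty": 0, "tz": 0, "hand": 0},
    {"wx": 0, "wy": 0, "wz": 0, "tx": 0, "ty": 0, "tz": 0, "hand": 0},
    {"wx": 0, "wy": 0, "wz": 0, "tx": 0, "ty": 0, "tz": 0, "hand": 0}
  ]
}}

```text
clock: 16.28
position: [0.6247, -0.1574, 0.1813]
ee_rot: [-1.24, -1.79, -0.717]
force: [-2.2, -1.9, 0.6]
width: 0.325
```

```bash
python3 log.py gripB -60
```

```text
t 16.28 tooltilt -60.12 posphi -60.19 r 83.0mm axial -0.2mm w 0.325
 F e,z,n [-0.97, 0.59, -2.77] M e,z,n [0.283, 0.997, -0.957] q [ 0.73  1.1  -0.61  1.01 -0.29  1.79  0.61]
 to goal: t(cm) [ 0.03  0.02 -0.  ] w(units) [-0.005 -0.021 -0.003]
```

Call:
{"method": "step_arm", "body": {
  "plan": [
    {"wx": 0, "wy": -0.333, "wz": 0, "tx": 0.39, "ty": 0, "tz": 0.005, "hand": 0},
    {"wx": 0, "wy": -0.333, "wz": 0, "tx": 0.29, "ty": 0, "tz": 0.005, "hand": 0},
    {"wx": 0, "wy": -0.333, "wz": 0, "tx": 0.29, "ty": 0, "tz": 0.005, "hand": 0},
    {"wx": 0, "wy": -0.333, "wz": 0, "tx": 0.29, "ty": 0, "tz": 0.005, "hand": 0},
    {"wx": 0, "wy": -0.333, "wz": 0, "tx": 0.29, "ty": 0, "tz": 0.005, "hand": 0},
    {"wx": 0, "wy": -0.333, "wz": 0, "tx": 0.29, "ty": 0, "tz": 0.005, "hand": 0},
    {"wx": 0, "wy": -0.333, "wz": 0, "tx": 0.29, "ty": 0, "tz": 0.005, "hand": 0},
    {"wx": 0, "wy": -0.333, "wz": 0, "tx": 0.29, "ty": 0, "tz": 0.005, "hand": 0},
    {"wx": 0, "wy": -0.333, "wz": 0, "tx": 0.29, "ty": 0, "tz": 0.005, "hand": 0},
    {"wx": 0, "wy": -0.333, "wz": 0, "tx": 0.29, "ty": 0, "tz": 0.005, "hand": 0}
  ]
}}

```text
clock: 17.12
position: [0.6178, -0.1392, 0.2042]
ee_rot: [-1.434, -2.071, -0.52]
force: [-2.7, -0.1, -12.6]
width: 0.327
```

```bash
python3 log.py B1 -40
```

```text
t 17.12 tooltilt -39.95 posphi -39.35 r 83.0mm axial -0.2mm w 0.327
 F e,z,n [0.85, -12.63, -2.52] M e,z,n [0.339, 0.691, -2.651] q [ 0.68  0.86 -0.58  1.21 -0.15  1.55  0.58]
 to goal: t(cm) [-0.09  0.02  0.  ] w(units) [-0.007  0.008 -0.004]
```

Call:
{"method": "step_arm", "body": {
  "plan": [
    {"wx": 0, "wy": -0.333, "wz": 0, "tx": 0.29, "ty": -0.02, "tz": 0.05, "hand": 0},
    {"wx": 0, "wy": -0.333, "wz": 0, "tx": 0.29, "ty": 0, "tz": 0.005, "hand": 0},
    {"wx": 0, "wy": -0.333, "wz": 0, "tx": 0.29, "ty": 0, "tz": 0.005, "hand": 0},
    {"wx": 0, "wy": -0.333, "wz": 0, "tx": 0.29, "ty": 0, "tz": 0.005, "hand": 0},
    {"wx": 0, "wy": -0.333, "wz": 0, "tx": 0.29, "ty": 0, "tz": 0.005, "hand": 0},
    {"wx": 0, "wy": -0.333, "wz": 0, "tx": 0.29, "ty": 0, "tz": 0.005, "hand": 0},
    {"wx": 0, "wy": -0.333, "wz": 0, "tx": 0.29, "ty": 0, "tz": 0.005, "hand": 0},
    {"wx": 0, "wy": -0.333, "wz": 0, "tx": 0.29, "ty": 0, "tz": 0.005, "hand": 0},
    {"wx": 0, "wy": -0.333, "wz": 0, "tx": 0.29, "ty": 0, "tz": 0.005, "hand": 0},
    {"wx": 0, "wy": -0.333, "wz": 0, "tx": 0.29, "ty": 0, "tz": 0.005, "hand": 0}
  ]
}}

```text
clock: 17.95
position: [0.6089, -0.1158, 0.2183]
ee_rot: [-1.618, -2.335, -0.284]
force: [-1.1, -2.7, -17.0]
width: 0.326
```

```bash
python3 log.py B2 -20
```

```text
t 17.95 tooltilt -19.97 posphi -19.37 r 83.0mm axial -0.3mm w 0.326
 F e,z,n [-2.15, -17.0, -2.01] M e,z,n [0.266, 0.423, -2.497] q [ 0.58  0.64 -0.53  1.42 -0.    1.31  0.47]
 to goal: t(cm) [-0.09  0.03  0.  ] w(units) [-0.003  0.004 -0.005]
```

Call:
{"method": "step_arm", "body": {
  "plan": [
    {"wx": 0, "wy": -0.333, "wz": 0, "tx": 0.29, "ty": 0, "tz": 0.05, "hand": 0},
    {"wx": 0, "wy": -0.333, "wz": 0, "tx": 0.29, "ty": 0, "tz": 0.005, "hand": 0},
    {"wx": 0, "wy": -0.333, "wz": 0, "tx": 0.29, "ty": 0, "tz": 0.005, "hand": 0},
    {"wx": 0, "wy": -0.333, "wz": 0, "tx": 0.29, "ty": 0, "tz": 0.005, "hand": 0},
    {"wx": 0, "wy": -0.333, "wz": 0, "tx": 0.29, "ty": 0, "tz": 0.005, "hand": 0},
    {"wx": 0, "wy": -0.333, "wz": 0, "tx": 0.29, "ty": 0, "tz": 0.005, "hand": 0},
    {"wx": 0, "wy": -0.333, "wz": 0, "tx": 0.29, "ty": 0, "tz": 0.005, "hand": 0},
    {"wx": 0, "wy": -0.333, "wz": 0, "tx": 0.29, "ty": 0, "tz": 0.005, "hand": 0},
    {"wx": 0, "wy": -0.333, "wz": 0, "tx": 0.29, "ty": 0, "tz": 0.005, "hand": 0},
    {"wx": 0, "wy": -0.333, "wz": 0, "tx": 0.29, "ty": 0, "tz": 0.005, "hand": 0}
  ]
}}

```text
clock: 18.78
position: [0.5988, -0.0893, 0.2229]
ee_rot: [-1.79, -2.582, -0.001]
force: [2.0, -7.9, -20.2]
width: 0.324
```

```bash
python3 log.py B3 0
```

```text
t 18.78 tooltilt -0.03 posphi 0.54 r 82.9mm axial -0.4mm w 0.324
 F e,z,n [-8.04, -20.17, -0.93] M e,z,n [-0.305, 0.274, -2.099] q [ 0.38  0.47 -0.46  1.63  0.23  1.1   0.22]
 to goal: t(cm) [-0.08  0.05 -0.01] w(units) [ 0.    -0.005 -0.01 ]
```

```bash
cat > fit.py <<'E'
from h import *
import json
rows=[json.loads(l) for l in open("log.jsonl")]
fr=[(-30,-.63),(0,-.05)]
for r in rows:
    if r["tag"].startswith("free") or r["tag"]=="mv":
        R=Ro.from_rotvec(r["rot"]).as_matrix(); fr.append((np.degrees(np.arctan2(-R[:,2]@e,-R[:,2]@zz)),np.array(r["M"])@n))
fr=np.array(fr); A=np.c_[np.sin(np.radians(fr[:,0])),np.cos(np.radians(fr[:,0]))]
kf=np.linalg.lstsq(A,fr[:,1],rcond=None)[0]; print("free",kf,(A@kf-fr[:,1]).round(3))
D=[]
off={"A":0,"B":120,"C":240,"D":360}
for r in rows:
    t=r["tag"]
    if t[0] not in "ABC" or len(t)!=2: continue
    R=Ro.from_rotvec(r["rot"]).as_matrix(); z=R[:,2]; ph=np.arctan2(-z@e,-z@zz)
    F=np.array(r["F"]); M=np.array(r["M"])@n-kf@[np.sin(ph),np.cos(ph)]
    p=np.array(r["pos"]); q=p-HUB
    F=F-(F@n)*n
    base=M+np.cross(q,F)@n; Lc=-np.cross(z,F)@n
    u=-z; tt=np.cross(u,n)  # check
    th=np.degrees(ph)+60+off[t[0]]  # wheel turn since start (phi+)
    D.append((t,th,base,Lc,F@e,F@zz,M))
for d in D: print(d[0],"turn %.0f base %.3f Lc %.2f Fe %.1f Fz %.1f M' %.2f"%d[1:], "tau(L=.2) %.3f"%(d[2]+.2*d[3]),"tau(.22) %.3f"%(d[2]+.22*d[3]),"tau(.24) %.3f"%(d[2]+.24*d[3]))
th=np.radians([d[1] for d in D]); b=np.array([d[2] for d in D]); Lc=np.array([d[3] for d in D]); 
# b + L*Lc = a + s sin + c cos
def fit(cols,y,names):
    A=np.stack(cols,1); x,*_=np.linalg.lstsq(A,y,rcond=None); print(dict(zip(names,x.round(3))),"res",(A@x-y).round(2),"cond %.1f"%np.linalg.cond(A)); return x
o=np.ones_like(b)
if len(D)>6:
    x=fit([o,np.sin(th),np.cos(th),-Lc],b,"ascL")
    print("amp",np.hypot(x[1],x[2]),"phase of max torque (turn deg)",np.degrees(np.arctan2(x[1],x[2])))
    x=fit([np.sin(th),np.cos(th),-Lc],b-.36,"scL"); print("amp",np.hypot(x[0],x[1]),np.degrees(np.arctan2(x[0],x[1])))
    for L in (.18,.2,.22,.24,.26):
        print(L); x=fit([o,np.sin(th),np.cos(th)],b+L*Lc,"asc"); print("amp",np.hypot(x[1],x[2]),np.degrees(np.arctan2(x[1],x[2])))
E
python3 fit.py
```

```text
free [ 1.1608941  -0.04648677] [ 0.009  0.004 -0.009 -0.    -0.014]
A1 turn 20 base -1.218 Lc 8.42 Fe -0.7 Fz -12.3 M' -1.89 tau(L=.2) 0.465 tau(.22) 0.633 tau(.24) 0.802
A2 turn 40 base -1.691 Lc 8.83 Fe -1.4 Fz -22.2 M' -2.37 tau(L=.2) 0.075 tau(.22) 0.251 tau(.24) 0.428
A3 turn 60 base -1.592 Lc 8.85 Fe -8.9 Fz -22.5 M' -2.27 tau(L=.2) 0.179 tau(.22) 0.356 tau(.24) 0.534
A4 turn 80 base -0.985 Lc 4.82 Fe -7.6 Fz -6.8 M' -1.36 tau(L=.2) -0.020 tau(.22) 0.076 tau(.24) 0.173
A5 turn 100 base -0.735 Lc 3.59 Fe -4.9 Fz -0.2 M' -1.02 tau(L=.2) -0.017 tau(.22) 0.055 tau(.24) 0.127
A6 turn 120 base -0.493 Lc 1.14 Fe -7.2 Fz -2.8 M' -0.57 tau(L=.2) -0.265 tau(.22) -0.242 tau(.24) -0.219
B1 turn 140 base -1.260 Lc 7.46 Fe 0.9 Fz -12.6 M' -1.87 tau(L=.2) 0.232 tau(.22) 0.381 tau(.24) 0.530
B2 turn 160 base -1.420 Lc 7.83 Fe -2.2 Fz -17.0 M' -2.06 tau(L=.2) 0.145 tau(.22) 0.302 tau(.24) 0.459
B3 turn 180 base -1.401 Lc 8.05 Fe -8.0 Fz -20.2 M' -2.05 tau(L=.2) 0.209 tau(.22) 0.370 tau(.24) 0.532
{'a': np.float64(-0.028), 's': np.float64(-0.211), 'c': np.float64(0.059), 'L': np.float64(0.157)} 
[... 571 characters left out ...]
'c': np.float64(0.135)} res [-0.08  0.15 -0.09  0.01 -0.04  0.22 -0.21 -0.01  0.07] cond 4.8
amp 0.47620184066968296 -73.46965745416921
0.22
{'a': np.float64(0.622), 's': np.float64(-0.572), 'c': np.float64(0.171)} res [-0.05  0.13 -0.14  0.01 -0.03  0.28 -0.26 -0.04  0.08] cond 4.8
amp 0.59690240014529 -73.32600293385762
0.24
{'a': np.float64(0.83), 's': np.float64(-0.687), 'c': np.float64(0.207)} res [-0.01  0.12 -0.2   0.02 -0.01  0.35 -0.3  -0.06  0.09] cond 4.8
amp 0.717605449639093 -73.2306740774273
0.26
{'a': np.float64(1.038), 's': np.float64(-0.802), 'c': np.float64(0.243)} res [ 0.02  0.1  -0.25  0.02  0.01  0.42 -0.34 -0.08  0.1 ] cond 4.8
amp 0.8383099135849117 -73.16279701986042
```

Call:
{"method": "step_arm", "body": {
  "plan": [
    {"wx": 0, "wy": 0, "wz": 0, "tx": 0, "ty": 0, "tz": 0, "hand": 0},
    {"wx": 0, "wy": 0, "wz": 0, "tx": 0, "ty": 0, "tz": 0, "hand": 0},
    {"wx": 0, "wy": 0, "wz": 0, "tx": 0, "ty": 0, "tz": 0, "hand": 0},
    {"wx": 0, "wy": 0, "wz": 0, "tx": 0, "ty": 0, "tz": 0, "hand": 0},
    {"wx": 0, "wy": 0, "wz": 0, "tx": 0, "ty": 0, "tz": 0, "hand": 0},
    {"wx": 0, "wy": 0, "wz": 0, "tx": 0, "ty": 0, "tz": 0, "hand": 0},
    {"wx": 0, "wy": 0, "wz": 0, "tx": 0, "ty": 0, "tz": 0, "hand": 0},
    {"wx": 0, "wy": 0, "wz": 0, "tx": 0, "ty": 0, "tz": 0, "hand": 0},
    {"wx": 0, "wy": 0, "wz": 0, "tx": 0, "ty": 0, "tz": 0, "hand": 0},
    {"wx": 0, "wy": 0, "wz": 0, "tx": 0, "ty": 0, "tz": 0, "hand": 0}
  ]
}}

```text
clock: 19.62
position: [0.5981, -0.0874, 0.2231]
ee_rot: [-1.784, -2.579, -0.004]
force: [-6.4, 0.7, -9.4]
width: 0.325
```

```bash
python3 log.py hold0 0
```

```text
t 19.62 tooltilt -0.35 posphi 1.94 r 83.2mm axial -0.4mm w 0.325
 F e,z,n [2.94, -9.37, -5.69] M e,z,n [0.821, 0.258, 0.403] q [ 0.38  0.47 -0.46  1.63  0.22  1.1   0.22]
 to goal: t(cm) [-0.28  0.04  0.01] w(units) [-0.012 -0.058  0.005]
```

Call:
{"method": "step_arm", "body": {
  "plan": [
    {"wx": 0, "wy": 0, "wz": 0, "tx": 0, "ty": 0, "tz": 0, "hand": 0.6},
    {"wx": 0, "wy": 0, "wz": 0, "tx": 0, "ty": 0, "tz": 0, "hand": 0.6},
    {"wx": 0, "wy": 0, "wz": 0, "tx": 0, "ty": 0, "tz": 0, "hand": 0.6},
    {"wx": 0, "wy": 0, "wz": 0, "tx": 0, "ty": 0, "tz": 0, "hand": 0.6},
    {"wx": 0, "wy": 0, "wz": 0, "tx": 0, "ty": 0, "tz": 0, "hand": 0.6},
    {"wx": 0, "wy": 0, "wz": 0, "tx": 0, "ty": 0, "tz": 0, "hand": 0.6},
    {"wx": 0, "wy": 0, "wz": 0, "tx": 0, "ty": 0, "tz": 0, "hand": 0.6},
    {"wx": 0, "wy": 0, "wz": 0, "tx": 0, "ty": 0, "tz": 0, "hand": 0.6},
    {"wx": 0, "wy": 0, "wz": 0, "tx": 0, "ty": 0, "tz": 0, "hand": 0.6},
    {"wx": 0, "wy": 0, "wz": 0, "tx": 0, "ty": 0, "tz": 0, "hand": 0.6}
  ]
}}

```text
clock: 20.45
position: [0.5992, -0.0892, 0.2232]
ee_rot: [-1.787, -2.58, -0.003]
force: [-0.1, -0.6, -0.0]
width: 0.603
```

```bash
python3 log.py free0 0
```

```text
t 20.45 tooltilt -0.18 posphi 0.53 r 83.2mm axial -0.0mm w 0.603
 F e,z,n [-0.49, -0.02, -0.34] M e,z,n [-0.087, -0.047, -0.083] q [ 0.38  0.47 -0.46  1.62  0.23  1.1   0.22]
 to goal: t(cm) [-0.08  0.    0.02] w(units) [-0.    -0.03  -0.002]
```

```bash
cat > path.py <<'E'
from h import *
import sys
from cell import arm
# path.py phi0 tau0 phi1 tau1 nrows rc : rows along arc; start from nominal (not measured)
RC=.082
def pose(phi,tau):
    u=np.sin(phi)*e+np.cos(phi)*zz; v=np.sin(tau)*e+np.cos(tau)*zz
    z=-v; x=np.cross(n,z); return HUB+RC*u+.003*v, np.stack([x,n,z],1)
def rows(a,N,first=None):
    p0,t0,p1,t1=[np.radians(k) for k in a]
    P=[pose(p0+(p1-p0)*i/N,t0+(t1-t0)*i/N) for i in range(N+1)]
    if first is not None: P[0]=first
    for i in range(N):
        R=P[i][1]; d=R.T@(P[i+1][0]-P[i][0])*100; w=np.degrees(Ro.from_matrix(R.T@P[i+1][1]).as_rotvec())/6
        print(i+1,"t",d.round(2)+0.,"w",w.round(3)+0.)
if __name__=="__main__":
    a=[float(k) for k in sys.argv[1:5]]; N=int(sys.argv[5])
    f=None
    if len(sys.argv)>6:
        s=arm.observe(); f=(s["position"],Ro.from_rotvec(s["ee_rot"]).as_matrix())
    rows(a,N,f)
E
python3 path.py 0 0 -60 -30 10 m; echo; python3 path.py -60 -30 60 30 50
python3 - <<'E'
from h import *
from cell import arm
im2,d=arm.get_image("scene"); cv2.imwrite("pics/s5full.png",im2[:,:,::-1])
a=im2[190:290,200:330]; cv2.imwrite("pics/s5.png",cv2.resize(a[:,:,::-1],None,fx=6,fy=6))
E
```

```text
1 t [-0.95  0.   -0.14] w [ 0.     0.47  -0.002]
2 t [-0.87  0.    0.09] w [0.  0.5 0. ]
3 t [-0.86  0.    0.13] w [0.  0.5 0. ]
4 t [-0.86  0.    0.18] w [0.  0.5 0. ]
5 t [-0.84  0.    0.22] w [0.  0.5 0. ]
6 t [-0.83  0.    0.27] w [0.  0.5 0. ]
7 t [-0.82  0.    0.31] w [0.  0.5 0. ]
8 t [-0.8   0.    0.35] w [0.  0.5 0. ]
9 t [-0.78  0.    0.39] w [0.  0.5 0. ]
10 t [-0.76  0.    0.43] w [0.  0.5 0. ]

1 t [ 0.31  0.   -0.17] w [ 0.  -0.2  0. ]
2 t [ 0.31  0.   -0.16] w [ 0.  -0.2  0. ]
3 t [ 0.31  0.   -0.15] w [ 0.  -0.2  0. ]
4 t [ 0.32  0.   -0.15] w [ 0.  -0.2  0. ]
5 t [ 0.32  0.   -0.14] w [ 0.  -0.2  0. ]
6 t [ 0.32  0.   -0.13] w [ 0.  -0.2  0. ]
7 t [ 0.33  0.   -0.13] w [ 0.  -0.2  0. ]
8 t [ 0.33  0.   -0.12] w [ 0.  -0.2  0. ]
9 t [ 0.33  0.   -0.11] w [ 0.  -0.2  0. ]
10 t [ 0.33  0.   -0.11] w [ 0.  -0.2  0. ]
11 t [ 0.34  0.   -0.1 ] w [ 0.  -0.2  0. ]
12 t [ 0.34  0.   -0.09] w [ 0.  -0.2  0. ]
13 t [ 0.34  0.   -0.09] w [ 0.  -0.2  0. ]
14 t [ 0.34  0.   -0.08] w [ 0.  -0.2  0. ]
15 t [ 0.34  0.   -0.07] w [ 0.  -0.2  0. ]
16 t [ 0.34  0.   -0.06] w [ 0.  -0.2 
[... 723 characters left out ...]
. ]
34 t [0.34 0.   0.06] w [ 0.  -0.2  0. ]
35 t [0.34 0.   0.07] w [ 0.  -0.2  0. ]
36 t [0.34 0.   0.08] w [ 0.  -0.2  0. ]
37 t [0.34 0.   0.09] w [ 0.  -0.2  0. ]
38 t [0.34 0.   0.09] w [ 0.  -0.2  0. ]
39 t [0.34 0.   0.1 ] w [ 0.  -0.2  0. ]
40 t [0.33 0.   0.11] w [ 0.  -0.2  0. ]
41 t [0.33 0.   0.11] w [ 0.  -0.2  0. ]
42 t [0.33 0.   0.12] w [ 0.  -0.2  0. ]
43 t [0.33 0.   0.13] w [ 0.  -0.2  0. ]
44 t [0.32 0.   0.13] w [ 0.  -0.2  0. ]
45 t [0.32 0.   0.14] w [ 0.  -0.2  0. ]
46 t [0.32 0.   0.15] w [ 0.  -0.2  0. ]
47 t [0.31 0.   0.15] w [ 0.  -0.2  0. ]
48 t [0.31 0.   0.16] w [ 0.  -0.2  0. ]
49 t [0.31 0.   0.17] w [ 0.  -0.2  0. ]
50 t [0.3  0.   0.17] w [ 0.  -0.2  0. ]
```

View pics/s5.png

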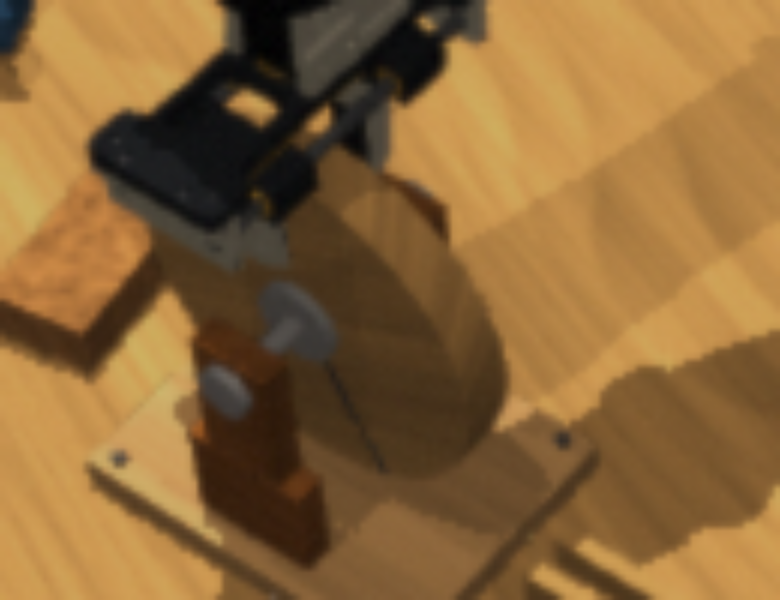

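```bash
cat > line.py <<'E'
from h import *
import sys
c=dict(np.load("pics/scene0_c.npz"))
def face(u,v):
    o,d=ray(c,u,v); p=HUB+.015*n; X=o+d*((p-o)@n)/(d@n); q=X-HUB
    return q@e*1e3,q@zz*1e3
def ang(p1,p2): # inner, outer
    a=np.array(face(*p1));b=np.array(face(*p2)); d=b-a
    return np.degrees(np.arctan2(d[0],d[1])),np.degrees(np.arctan2(*b)),np.hypot(*b),np.hypot(*a)
E
python3 - <<'E'
from line import *
print(ang((328/6+200,362/6+190),(383/6+200,470/6+190)))
print(ang((265/4+180,180/4+190),(218/4+180,102/4+190)))
E
```

```text
(np.float64(155.38203399806562), np.float64(150.63774100494985), np.float64(95.26702341484675), np.float64(27.52238537804801))
(np.float64(-31.86180889724012), np.float64(-26.738725942698345), np.float64(96.16021920821983), np.float64(29.509615292744467))
```

Call:
{"method": "step_arm", "body": {
  "plan": [
    {"wx": 0, "wy": 0.47, "wz": 0, "tx": -0.95, "ty": 0, "tz": -0.14, "hand": 0.65},
    {"wx": 0, "wy": 0.5, "wz": 0, "tx": -0.87, "ty": 0, "tz": 0.09, "hand": 0.65},
    {"wx": 0, "wy": 0.5, "wz": 0, "tx": -0.86, "ty": 0, "tz": 0.13, "hand": 0.65},
    {"wx": 0, "wy": 0.5, "wz": 0, "tx": -0.86, "ty": 0, "tz": 0.18, "hand": 0.65},
    {"wx": 0, "wy": 0.5, "wz": 0, "tx": -0.84, "ty": 0, "tz": 0.22, "hand": 0.65},
    {"wx": 0, "wy": 0.5, "wz": 0, "tx": -0.83, "ty": 0, "tz": 0.27, "hand": 0.65},
    {"wx": 0, "wy": 0.5, "wz": 0, "tx": -0.82, "ty": 0, "tz": 0.31, "hand": 0.65},
    {"wx": 0, "wy": 0.5, "wz": 0, "tx": -0.8, "ty": 0, "tz": 0.35, "hand": 0.65},
    {"wx": 0, "wy": 0.5, "wz": 0, "tx": -0.78, "ty": 0, "tz": 0.39, "hand": 0.65},
    {"wx": 0, "wy": 0.5, "wz": 0, "tx": -0.76, "ty": 0, "tz": 0.43, "hand": 0.65}
  ]
}}

```text
clock: 21.33
position: [0.6253, -0.1586, 0.1834]
ee_rot: [-1.527, -2.203, -0.411]
force: [0.1, 0.0, 0.3]
width: 0.651
```

Call:
{"method": "step_arm", "body": {
  "plan": [
    {"wx": 0, "wy": 0, "wz": 0, "tx": 0, "ty": 0, "tz": 0, "hand": 0.65},
    {"wx": 0, "wy": 0, "wz": 0, "tx": 0, "ty": 0, "tz": 0, "hand": 0.65},
    {"wx": 0, "wy": 0, "wz": 0, "tx": 0, "ty": 0, "tz": 0, "hand": 0.65},
    {"wx": 0, "wy": 0, "wz": 0, "tx": 0, "ty": 0, "tz": 0, "hand": 0.4},
    {"wx": 0, "wy": 0, "wz": 0, "tx": 0, "ty": 0, "tz": 0, "hand": 0},
    {"wx": 0, "wy": 0, "wz": 0, "tx": 0, "ty": 0, "tz": 0, "hand": 0},
    {"wx": 0, "wy": 0, "wz": 0, "tx": 0, "ty": 0, "tz": 0, "hand": 0},
    {"wx": 0, "wy": 0, "wz": 0, "tx": 0, "ty": 0, "tz": 0, "hand": 0},
    {"wx": 0, "wy": 0, "wz": 0, "tx": 0, "ty": 0, "tz": 0, "hand": 0},
    {"wx": 0, "wy": 0, "wz": 0, "tx": 0, "ty": 0, "tz": 0, "hand": 0}
  ],
  "force": 16
}}

```text
clock: 22.17
position: [0.6248, -0.1577, 0.1839]
ee_rot: [-1.526, -2.205, -0.409]
force: [-1.5, -0.0, 3.4]
width: 0.326
```

```bash
python3 log.py gripP
```

```text
t 22.17 tooltilt -30.01 posphi -58.72 r 84.6mm axial -0.2mm w 0.326
 F e,z,n [0.52, 3.42, -1.43] M e,z,n [0.38, 0.435, -0.205] q [ 0.65  0.8  -0.54  1.28 -0.06  1.43  0.58]
```

Call:
{"method": "step_arm", "body": {
  "plan": [
    {"wx": 0, "wy": -0.2, "wz": 0, "tx": 0.31, "ty": 0, "tz": -0.17, "hand": 0},
    {"wx": 0, "wy": -0.2, "wz": 0, "tx": 0.31, "ty": 0, "tz": -0.16, "hand": 0},
    {"wx": 0, "wy": -0.2, "wz": 0, "tx": 0.31, "ty": 0, "tz": -0.15, "hand": 0},
    {"wx": 0, "wy": -0.2, "wz": 0, "tx": 0.32, "ty": 0, "tz": -0.15, "hand": 0},
    {"wx": 0, "wy": -0.2, "wz": 0, "tx": 0.32, "ty": 0, "tz": -0.14, "hand": 0},
    {"wx": 0, "wy": -0.2, "wz": 0, "tx": 0.32, "ty": 0, "tz": -0.13, "hand": 0},
    {"wx": 0, "wy": -0.2, "wz": 0, "tx": 0.33, "ty": 0, "tz": -0.13, "hand": 0},
    {"wx": 0, "wy": -0.2, "wz": 0, "tx": 0.33, "ty": 0, "tz": -0.12, "hand": 0},
    {"wx": 0, "wy": -0.2, "wz": 0, "tx": 0.33, "ty": 0, "tz": -0.11, "hand": 0},
    {"wx": 0, "wy": -0.2, "wz": 0, "tx": 0.33, "ty": 0, "tz": -0.11, "hand": 0}
  ]
}}

```text
clock: 23.0
position: [0.6165, -0.1359, 0.2093]
ee_rot: [-1.636, -2.362, -0.257]
force: [1.3, -0.7, -8.7]
width: 0.329
```

```bash
cat >> h.py <<'E'
def tq(s,RC=.082):
    R=Ro.from_rotvec(s["ee_rot"]).as_matrix(); z=R[:,2]; c=s["position"]+.003*z-HUB
    F=s["force"]; ph=np.degrees(np.arctan2(c@e,c@zz)); r=np.hypot(c@e,c@zz)
    u=(c@e*e+c@zz*zz)/r; t=np.cross(n,u)*-1
    t=np.cross(u,n); 
    if t@e*np.cos(np.radians(ph))<0: t=-t
    tau=np.arctan2(-z@e,-z@zz); Mn=s["ft_torque"]@n-(1.161*np.sin(tau)-.0465*np.cos(tau))
    print(" contact phi %.1f r %.1f Fu %.1f Ft %.1f  torque from F %.3f  M' %.3f"%(ph,r*1e3,F@u,F@t,-r*(F@t),Mn))
E
sed -i 's/^if len(sys.argv)>2.*/tq(s)/' log.py; python3 log.py P1
```

```text
t 23.00 tooltilt -17.87 posphi -35.23 r 84.9mm axial -0.3mm w 0.329
 F e,z,n [-1.1, -8.68, 1.01] M e,z,n [-0.364, 0.044, -1.618] q [ 0.57  0.65 -0.51  1.41  0.03  1.29  0.48]
 contact phi -35.9 r 82.0 Fu -6.4 Ft -6.0  torque from F 0.490  M' -1.217
```

Call:
{"method": "step_arm", "body": {
  "plan": [
    {"wx": 0, "wy": -0.2, "wz": 0, "tx": 0.34, "ty": 0, "tz": -0.1, "hand": 0},
    {"wx": 0, "wy": -0.2, "wz": 0, "tx": 0.34, "ty": 0, "tz": -0.09, "hand": 0},
    {"wx": 0, "wy": -0.2, "wz": 0, "tx": 0.34, "ty": 0, "tz": -0.09, "hand": 0},
    {"wx": 0, "wy": -0.2, "wz": 0, "tx": 0.34, "ty": 0, "tz": -0.08, "hand": 0},
    {"wx": 0, "wy": -0.2, "wz": 0, "tx": 0.34, "ty": 0, "tz": -0.07, "hand": 0},
    {"wx": 0, "wy": -0.2, "wz": 0, "tx": 0.34, "ty": 0, "tz": -0.06, "hand": 0},
    {"wx": 0, "wy": -0.2, "wz": 0, "tx": 0.34, "ty": 0, "tz": -0.06, "hand": 0},
    {"wx": 0, "wy": -0.2, "wz": 0, "tx": 0.35, "ty": 0, "tz": -0.05, "hand": 0},
    {"wx": 0, "wy": -0.2, "wz": 0, "tx": 0.35, "ty": 0, "tz": -0.04, "hand": 0},
    {"wx": 0, "wy": -0.2, "wz": 0, "tx": 0.35, "ty": 0, "tz": -0.04, "hand": 0}
  ]
}}

```text
clock: 23.83
position: [0.6054, -0.1067, 0.2236]
ee_rot: [-1.741, -2.512, -0.088]
force: [2.3, -6.4, -8.1]
width: 0.325
```

```bash
python3 log.py P2
```

```text
t 23.83 tooltilt -5.83 posphi -12.05 r 85.5mm axial -0.4mm w 0.325
 F e,z,n [-6.79, -8.1, -0.04] M e,z,n [-0.091, 0.191, -1.93] q [ 0.45  0.52 -0.48  1.55  0.15  1.16  0.32]
 contact phi -12.3 r 82.5 Fu -6.5 Ft -8.4  torque from F 0.689  M' -1.766
```

Call:
{"method": "step_arm", "body": {
  "plan": [
    {"wx": 0, "wy": -0.2, "wz": 0, "tx": 0.35, "ty": 0, "tz": -0.03, "hand": 0},
    {"wx": 0, "wy": -0.2, "wz": 0, "tx": 0.35, "ty": 0, "tz": -0.02, "hand": 0},
    {"wx": 0, "wy": -0.2, "wz": 0, "tx": 0.35, "ty": 0, "tz": -0.01, "hand": 0},
    {"wx": 0, "wy": -0.2, "wz": 0, "tx": 0.35, "ty": 0, "tz": -0.01, "hand": 0},
    {"wx": 0, "wy": -0.2, "wz": 0, "tx": 0.35, "ty": 0, "tz": 0, "hand": 0},
    {"wx": 0, "wy": -0.2, "wz": 0, "tx": 0.35, "ty": 0, "tz": 0.01, "hand": 0},
    {"wx": 0, "wy": -0.2, "wz": 0, "tx": 0.35, "ty": 0, "tz": 0.01, "hand": 0},
    {"wx": 0, "wy": -0.2, "wz": 0, "tx": 0.35, "ty": 0, "tz": 0.02, "hand": 0},
    {"wx": 0, "wy": -0.2, "wz": 0, "tx": 0.35, "ty": 0, "tz": 0.03, "hand": 0},
    {"wx": 0, "wy": -0.2, "wz": 0, "tx": 0.35, "ty": 0, "tz": 0.04, "hand": 0}
  ]
}}

```text
clock: 24.67
position: [0.5934, -0.0752, 0.2245]
ee_rot: [1.739, 2.506, -0.094]
force: [0.8, -10.1, -1.4]
width: 0.323
```

```bash
python3 log.py P3
```

```text
t 24.67 tooltilt 6.25 posphi 10.67 r 86.0mm axial -0.5mm w 0.323
 F e,z,n [-9.75, -1.41, -2.81] M e,z,n [0.336, 0.127, -2.098] q [ 0.29  0.43 -0.43  1.69  0.32  1.05  0.09]
 contact phi 10.8 r 83.0 Fu -3.2 Ft -9.3  torque from F 0.773  M' -2.178
```

Call:
{"method": "step_arm", "body": {
  "plan": [
    {"wx": 0, "wy": -0.2, "wz": 0, "tx": 0.35, "ty": 0, "tz": 0.04, "hand": 0},
    {"wx": 0, "wy": -0.2, "wz": 0, "tx": 0.35, "ty": 0, "tz": 0.05, "hand": 0},
    {"wx": 0, "wy": -0.2, "wz": 0, "tx": 0.34, "ty": 0, "tz": 0.06, "hand": 0},
    {"wx": 0, "wy": -0.2, "wz": 0, "tx": 0.34, "ty": 0, "tz": 0.06, "hand": 0},
    {"wx": 0, "wy": -0.2, "wz": 0, "tx": 0.34, "ty": 0, "tz": 0.07, "hand": 0},
    {"wx": 0, "wy": -0.2, "wz": 0, "tx": 0.34, "ty": 0, "tz": 0.08, "hand": 0},
    {"wx": 0, "wy": -0.2, "wz": 0, "tx": 0.34, "ty": 0, "tz": 0.09, "hand": 0},
    {"wx": 0, "wy": -0.2, "wz": 0, "tx": 0.34, "ty": 0, "tz": 0.09, "hand": 0},
    {"wx": 0, "wy": -0.2, "wz": 0, "tx": 0.34, "ty": 0, "tz": 0.1, "hand": 0},
    {"wx": 0, "wy": -0.2, "wz": 0, "tx": 0.33, "ty": 0, "tz": 0.11, "hand": 0}
  ]
}}

```text
clock: 25.5
position: [0.582, -0.0452, 0.2114]
ee_rot: [1.636, 2.356, -0.261]
force: [-2.5, -8.3, 6.7]
width: 0.327
```

```bash
python3 log.py P4
```

```text
t 25.50 tooltilt 18.25 posphi 33.94 r 86.1mm axial -0.6mm w 0.327
 F e,z,n [-6.94, 6.7, -5.26] M e,z,n [0.945, -0.166, -1.763] q [ 0.08  0.39 -0.37  1.81  0.55  1.   -0.22]
 contact phi 34.5 r 83.2 Fu 1.6 Ft -9.5  torque from F 0.791  M' -2.083
```

Call:
{"method": "step_arm", "body": {
  "plan": [
    {"wx": 0, "wy": -0.2, "wz": 0, "tx": 0.33, "ty": 0, "tz": 0.11, "hand": 0},
    {"wx": 0, "wy": -0.2, "wz": 0, "tx": 0.33, "ty": 0, "tz": 0.12, "hand": 0},
    {"wx": 0, "wy": -0.2, "wz": 0, "tx": 0.33, "ty": 0, "tz": 0.13, "hand": 0},
    {"wx": 0, "wy": -0.2, "wz": 0, "tx": 0.32, "ty": 0, "tz": 0.13, "hand": 0},
    {"wx": 0, "wy": -0.2, "wz": 0, "tx": 0.32, "ty": 0, "tz": 0.14, "hand": 0},
    {"wx": 0, "wy": -0.2, "wz": 0, "tx": 0.32, "ty": 0, "tz": 0.15, "hand": 0},
    {"wx": 0, "wy": -0.2, "wz": 0, "tx": 0.31, "ty": 0, "tz": 0.15, "hand": 0},
    {"wx": 0, "wy": -0.2, "wz": 0, "tx": 0.31, "ty": 0, "tz": 0.16, "hand": 0},
    {"wx": 0, "wy": -0.2, "wz": 0, "tx": 0.31, "ty": 0, "tz": 0.17, "hand": 0},
    {"wx": 0, "wy": -0.2, "wz": 0, "tx": 0.3, "ty": 0, "tz": 0.17, "hand": 0}
  ]
}}

```text
clock: 26.33
position: [0.5733, -0.0222, 0.1858]
ee_rot: [1.527, 2.2, -0.411]
force: [-6.6, -4.6, 10.1]
width: 0.325
```

```bash
python3 log.py P5; python3 - <<'E'
from h import *
from cell import arm
im2,d=arm.get_image("scene"); cv2.imwrite("pics/s6full.png",im2[:,:,::-1])
a=im2[190:290,200:330]; cv2.imwrite("pics/s6.png",cv2.resize(a[:,:,::-1],None,fx=6,fy=6))
E
```

```text
t 26.33 tooltilt 30.19 posphi 57.74 r 85.9mm axial -0.7mm w 0.325
 F e,z,n [-1.94, 10.08, -7.81] M e,z,n [1.082, -0.587, -1.154] q [-0.14  0.43 -0.31  1.91  0.79  1.02 -0.56]
 contact phi 58.7 r 83.2 Fu 3.6 Ft -9.6  torque from F 0.801  M' -1.698
```

View pics/s6.png

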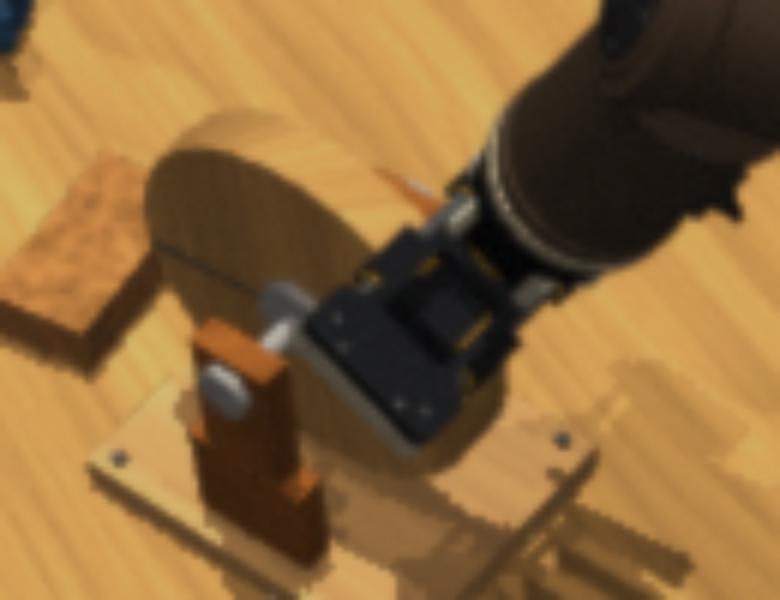

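```bash
python3 path.py 60 30 -60 -30 14
```

```text
1 t [-1.13  0.   -0.53] w [0.    0.714 0.   ]
2 t [-1.16  0.   -0.45] w [0.    0.714 0.   ]
3 t [-1.19  0.   -0.36] w [0.    0.714 0.   ]
4 t [-1.22  0.   -0.27] w [0.    0.714 0.   ]
5 t [-1.23  0.   -0.18] w [0.    0.714 0.   ]
6 t [-1.24  0.   -0.09] w [0.    0.714 0.   ]
7 t [-1.25  0.    0.  ] w [0.    0.714 0.   ]
8 t [-1.24  0.    0.09] w [0.    0.714 0.   ]
9 t [-1.23  0.    0.18] w [0.    0.714 0.   ]
10 t [-1.22  0.    0.27] w [0.    0.714 0.   ]
11 t [-1.19  0.    0.36] w [0.    0.714 0.   ]
12 t [-1.16  0.    0.45] w [0.    0.714 0.   ]
13 t [-1.13  0.    0.53] w [0.    0.714 0.   ]
14 t [-1.08  0.    0.61] w [0.    0.714 0.   ]
```

Call:
{"method": "step_arm", "body": {
  "plan": [
    {"wx": 0, "wy": 0, "wz": 0, "tx": 0, "ty": 0, "tz": 0, "hand": 0.65},
    {"wx": 0, "wy": 0, "wz": 0, "tx": 0, "ty": 0, "tz": 0, "hand": 0.65},
    {"wx": 0, "wy": 0, "wz": 0, "tx": 0, "ty": 0, "tz": 0, "hand": 0.65},
    {"wx": 0, "wy": 0.714, "wz": 0, "tx": -1.13, "ty": 0, "tz": -0.53, "hand": 0.65},
    {"wx": 0, "wy": 0.714, "wz": 0, "tx": -1.16, "ty": 0, "tz": -0.45, "hand": 0.65},
    {"wx": 0, "wy": 0.714, "wz": 0, "tx": -1.19, "ty": 0, "tz": -0.36, "hand": 0.65},
    {"wx": 0, "wy": 0.714, "wz": 0, "tx": -1.22, "ty": 0, "tz": -0.27, "hand": 0.65},
    {"wx": 0, "wy": 0.714, "wz": 0, "tx": -1.23, "ty": 0, "tz": -0.18, "hand": 0.65},
    {"wx": 0, "wy": 0.714, "wz": 0, "tx": -1.24, "ty": 0, "tz": -0.09, "hand": 0.65},
    {"wx": 0, "wy": 0.714, "wz": 0, "tx": -1.25, "ty": 0, "tz": 0, "hand": 0.65}
  ]
}}

```text
clock: 27.22
position: [0.6004, -0.0896, 0.2269]
ee_rot: [-1.788, -2.583, -0.008]
force: [0.4, -0.5, -0.4]
width: 0.649
```

Call:
{"method": "step_arm", "body": {
  "plan": [
    {"wx": 0, "wy": 0.714, "wz": 0, "tx": -1.24, "ty": 0, "tz": 0.09, "hand": 0.65},
    {"wx": 0, "wy": 0.714, "wz": 0, "tx": -1.23, "ty": 0, "tz": 0.18, "hand": 0.65},
    {"wx": 0, "wy": 0.714, "wz": 0, "tx": -1.22, "ty": 0, "tz": 0.27, "hand": 0.65},
    {"wx": 0, "wy": 0.714, "wz": 0, "tx": -1.19, "ty": 0, "tz": 0.36, "hand": 0.65},
    {"wx": 0, "wy": 0.714, "wz": 0, "tx": -1.16, "ty": 0, "tz": 0.45, "hand": 0.65},
    {"wx": 0, "wy": 0.714, "wz": 0, "tx": -1.13, "ty": 0, "tz": 0.53, "hand": 0.65},
    {"wx": 0, "wy": 0.714, "wz": 0, "tx": -1.08, "ty": 0, "tz": 0.61, "hand": 0.65},
    {"wx": 0, "wy": 0, "wz": 0, "tx": 0, "ty": 0, "tz": 0, "hand": 0.65},
    {"wx": 0, "wy": 0, "wz": 0, "tx": 0, "ty": 0, "tz": 0, "hand": 0.65},
    {"wx": 0, "wy": 0, "wz": 0, "tx": 0, "ty": 0, "tz": 0, "hand": 0.65}
  ]
}}

```text
clock: 28.05
position: [0.6254, -0.1562, 0.1848]
ee_rot: [-1.526, -2.207, -0.41]
force: [-0.3, 1.1, 0.9]
width: 0.649
```

```bash
python3 log.py retQ;  python3 path.py -60 -30 -60 -30 1 m
```

```text
t 28.05 tooltilt -29.94 posphi -57.83 r 84.1mm axial 0.9mm w 0.649
 F e,z,n [1.14, 0.86, 0.12] M e,z,n [-0.121, -0.029, -0.605] q [ 0.64  0.8  -0.52  1.28 -0.07  1.43  0.59]
 contact phi -58.8 r 81.5 Fu -0.5 Ft 1.3  torque from F -0.108  M' 0.014
1 t [-0.17 -0.09  0.04] w [0.012 0.011 0.013]
```

Call:
{"method": "step_arm", "body": {
  "plan": [
    {"wx": 0, "wy": 0, "wz": 0, "tx": -0.1, "ty": -0.06, "tz": 0, "hand": 0.65},
    {"wx": 0, "wy": 0, "wz": 0, "tx": 0, "ty": 0, "tz": 0, "hand": 0.45},
    {"wx": 0, "wy": 0, "wz": 0, "tx": 0, "ty": 0, "tz": 0, "hand": 0},
    {"wx": 0, "wy": 0, "wz": 0, "tx": 0, "ty": 0, "tz": 0, "hand": 0},
    {"wx": 0, "wy": 0, "wz": 0, "tx": 0, "ty": 0, "tz": 0, "hand": 0},
    {"wx": 0, "wy": 0, "wz": 0, "tx": 0, "ty": 0, "tz": 0, "hand": 0},
    {"wx": 0, "wy": 0, "wz": 0, "tx": 0, "ty": 0, "tz": 0, "hand": 0},
    {"wx": 0, "wy": 0, "wz": 0, "tx": 0, "ty": 0, "tz": 0, "hand": 0},
    {"wx": 0, "wy": 0, "wz": 0, "tx": 0, "ty": 0, "tz": 0, "hand": 0},
    {"wx": 0, "wy": 0, "wz": 0, "tx": 0, "ty": 0, "tz": 0, "hand": 0}
  ]
}}

```text
clock: 28.88
position: [0.625, -0.1583, 0.1836]
ee_rot: [-1.527, -2.205, -0.41]
force: [2.8, 0.8, 1.5]
width: 0.323
```

```bash
python3 log.py gripQ
```

```text
t 28.88 tooltilt -29.98 posphi -59.16 r 85.0mm axial -0.2mm w 0.323
 F e,z,n [-0.24, 1.48, 2.85] M e,z,n [-0.415, -0.091, -0.487] q [ 0.64  0.8  -0.52  1.28 -0.07  1.43  0.59]
 contact phi -60.2 r 82.4 Fu 0.9 Ft 1.2  torque from F -0.096  M' 0.133
```

Call:
{"method": "step_arm", "body": {
  "plan": [
    {"wx": 0, "wy": -0.2, "wz": 0, "tx": 0.31, "ty": 0, "tz": -0.17, "hand": 0},
    {"wx": 0, "wy": -0.2, "wz": 0, "tx": 0.31, "ty": 0, "tz": -0.16, "hand": 0},
    {"wx": 0, "wy": -0.2, "wz": 0, "tx": 0.31, "ty": 0, "tz": -0.15, "hand": 0},
    {"wx": 0, "wy": -0.2, "wz": 0, "tx": 0.32, "ty": 0, "tz": -0.15, "hand": 0},
    {"wx": 0, "wy": -0.2, "wz": 0, "tx": 0.32, "ty": 0, "tz": -0.14, "hand": 0},
    {"wx": 0, "wy": -0.2, "wz": 0, "tx": 0.32, "ty": 0, "tz": -0.13, "hand": 0},
    {"wx": 0, "wy": -0.2, "wz": 0, "tx": 0.33, "ty": 0, "tz": -0.13, "hand": 0},
    {"wx": 0, "wy": -0.2, "wz": 0, "tx": 0.33, "ty": 0, "tz": -0.12, "hand": 0},
    {"wx": 0, "wy": -0.2, "wz": 0, "tx": 0.33, "ty": 0, "tz": -0.11, "hand": 0},
    {"wx": 0, "wy": -0.2, "wz": 0, "tx": 0.33, "ty": 0, "tz": -0.11, "hand": 0}
  ]
}}

```text
clock: 29.72
position: [0.6173, -0.1382, 0.2079]
ee_rot: [-1.639, -2.363, -0.257]
force: [9.0, -1.4, -10.0]
width: 0.325
```

```bash
python3 log.py Q1
```

```text
t 29.72 tooltilt -17.76 posphi -37.15 r 85.2mm axial -0.3mm w 0.325
 F e,z,n [-4.49, -9.98, 7.98] M e,z,n [-1.471, -0.282, -2.252] q [ 0.56  0.65 -0.49  1.41  0.02  1.29  0.49]
 contact phi -37.8 r 82.3 Fu -5.1 Ft -9.7  torque from F 0.796  M' -1.853
```

Call:
{"method": "step_arm", "body": {
  "plan": [
    {"wx": 0, "wy": -0.2, "wz": 0, "tx": 0.34, "ty": 0, "tz": -0.1, "hand": 0},
    {"wx": 0, "wy": -0.2, "wz": 0, "tx": 0.34, "ty": 0, "tz": -0.09, "hand": 0},
    {"wx": 0, "wy": -0.2, "wz": 0, "tx": 0.34, "ty": 0, "tz": -0.09, "hand": 0},
    {"wx": 0, "wy": -0.2, "wz": 0, "tx": 0.34, "ty": 0, "tz": -0.08, "hand": 0},
    {"wx": 0, "wy": -0.2, "wz": 0, "tx": 0.34, "ty": 0, "tz": -0.07, "hand": 0},
    {"wx": 0, "wy": -0.2, "wz": 0, "tx": 0.34, "ty": 0, "tz": -0.06, "hand": 0},
    {"wx": 0, "wy": -0.2, "wz": 0, "tx": 0.34, "ty": 0, "tz": -0.06, "hand": 0},
    {"wx": 0, "wy": -0.2, "wz": 0, "tx": 0.35, "ty": 0, "tz": -0.05, "hand": 0},
    {"wx": 0, "wy": -0.2, "wz": 0, "tx": 0.35, "ty": 0, "tz": -0.04, "hand": 0},
    {"wx": 0, "wy": -0.2, "wz": 0, "tx": 0.35, "ty": 0, "tz": -0.04, "hand": 0}
  ]
}}

```text
clock: 30.55
position: [0.6064, -0.1095, 0.2228]
ee_rot: [-1.745, -2.514, -0.089]
force: [8.6, -5.4, -5.7]
width: 0.327
```

```bash
python3 log.py Q2
```

```text
t 30.55 tooltilt -5.68 posphi -14.12 r 85.4mm axial -0.4mm w 0.327
 F e,z,n [-8.09, -5.68, 6.14] M e,z,n [-1.174, 0.055, -2.229] q [ 0.44  0.52 -0.46  1.55  0.14  1.16  0.33]
 contact phi -14.4 r 82.4 Fu -3.5 Ft -9.3  torque from F 0.763  M' -2.068
```

Call:
{"method": "step_arm", "body": {
  "plan": [
    {"wx": 0, "wy": -0.2, "wz": 0, "tx": 0.35, "ty": 0, "tz": -0.03, "hand": 0},
    {"wx": 0, "wy": -0.2, "wz": 0, "tx": 0.35, "ty": 0, "tz": -0.02, "hand": 0},
    {"wx": 0, "wy": -0.2, "wz": 0, "tx": 0.35, "ty": 0, "tz": -0.01, "hand": 0},
    {"wx": 0, "wy": -0.2, "wz": 0, "tx": 0.35, "ty": 0, "tz": -0.01, "hand": 0},
    {"wx": 0, "wy": -0.2, "wz": 0, "tx": 0.35, "ty": 0, "tz": 0, "hand": 0},
    {"wx": 0, "wy": -0.2, "wz": 0, "tx": 0.35, "ty": 0, "tz": 0.01, "hand": 0},
    {"wx": 0, "wy": -0.2, "wz": 0, "tx": 0.35, "ty": 0, "tz": 0.01, "hand": 0},
    {"wx": 0, "wy": -0.2, "wz": 0, "tx": 0.35, "ty": 0, "tz": 0.02, "hand": 0},
    {"wx": 0, "wy": -0.2, "wz": 0, "tx": 0.35, "ty": 0, "tz": 0.03, "hand": 0},
    {"wx": 0, "wy": -0.2, "wz": 0, "tx": 0.35, "ty": 0, "tz": 0.04, "hand": 0}
  ]
}}

```text
clock: 31.38
position: [0.5942, -0.0773, 0.2241]
ee_rot: [1.739, 2.504, -0.094]
force: [4.4, -8.0, 3.6]
width: 0.325
```

```bash
python3 log.py Q3
```

```text
t 31.38 tooltilt 6.35 posphi 9.21 r 85.2mm axial -0.6mm w 0.325
 F e,z,n [-9.04, 3.58, 1.25] M e,z,n [-0.385, 0.231, -1.934] q [ 0.27  0.42 -0.41  1.69  0.31  1.05  0.1 ]
 contact phi 9.3 r 82.2 Fu 2.1 Ft -9.5  torque from F 0.781  M' -2.016
```

Call:
{"method": "step_arm", "body": {
  "plan": [
    {"wx": 0, "wy": -0.2, "wz": 0, "tx": 0.35, "ty": 0, "tz": 0.04, "hand": 0},
    {"wx": 0, "wy": -0.2, "wz": 0, "tx": 0.35, "ty": 0, "tz": 0.05, "hand": 0},
    {"wx": 0, "wy": -0.2, "wz": 0, "tx": 0.34, "ty": 0, "tz": 0.06, "hand": 0},
    {"wx": 0, "wy": -0.2, "wz": 0, "tx": 0.34, "ty": 0, "tz": 0.06, "hand": 0},
    {"wx": 0, "wy": -0.2, "wz": 0, "tx": 0.34, "ty": 0, "tz": 0.07, "hand": 0},
    {"wx": 0, "wy": -0.2, "wz": 0, "tx": 0.34, "ty": 0, "tz": 0.08, "hand": 0},
    {"wx": 0, "wy": -0.2, "wz": 0, "tx": 0.34, "ty": 0, "tz": 0.09, "hand": 0},
    {"wx": 0, "wy": -0.2, "wz": 0, "tx": 0.34, "ty": 0, "tz": 0.09, "hand": 0},
    {"wx": 0, "wy": -0.2, "wz": 0, "tx": 0.34, "ty": 0, "tz": 0.1, "hand": 0},
    {"wx": 0, "wy": -0.2, "wz": 0, "tx": 0.33, "ty": 0, "tz": 0.11, "hand": 0}
  ]
}}

```text
clock: 32.22
position: [0.5824, -0.0463, 0.2104]
ee_rot: [1.634, 2.356, -0.261]
force: [0.5, -3.8, 8.6]
width: 0.328
```

```bash
python3 log.py Q4
```

```text
t 32.22 tooltilt 18.28 posphi 33.60 r 84.6mm axial -0.7mm w 0.328
 F e,z,n [-3.68, 8.61, -0.88] M e,z,n [0.176, 0.049, -1.078] q [ 0.06  0.39 -0.35  1.81  0.54  1.   -0.21]
 contact phi 34.2 r 81.7 Fu 5.1 Ft -7.9  torque from F 0.643  M' -1.398
```

Call:
{"method": "step_arm", "body": {
  "plan": [
    {"wx": 0, "wy": -0.2, "wz": 0, "tx": 0.33, "ty": 0, "tz": 0.11, "hand": 0},
    {"wx": 0, "wy": -0.2, "wz": 0, "tx": 0.33, "ty": 0, "tz": 0.12, "hand": 0},
    {"wx": 0, "wy": -0.2, "wz": 0, "tx": 0.33, "ty": 0, "tz": 0.13, "hand": 0},
    {"wx": 0, "wy": -0.2, "wz": 0, "tx": 0.32, "ty": 0, "tz": 0.13, "hand": 0},
    {"wx": 0, "wy": -0.2, "wz": 0, "tx": 0.32, "ty": 0, "tz": 0.14, "hand": 0},
    {"wx": 0, "wy": -0.2, "wz": 0, "tx": 0.32, "ty": 0, "tz": 0.15, "hand": 0},
    {"wx": 0, "wy": -0.2, "wz": 0, "tx": 0.31, "ty": 0, "tz": 0.15, "hand": 0},
    {"wx": 0, "wy": -0.2, "wz": 0, "tx": 0.31, "ty": 0, "tz": 0.16, "hand": 0},
    {"wx": 0, "wy": -0.2, "wz": 0, "tx": 0.31, "ty": 0, "tz": 0.17, "hand": 0},
    {"wx": 0, "wy": -0.2, "wz": 0, "tx": 0.3, "ty": 0, "tz": 0.17, "hand": 0}
  ]
}}

```text
clock: 33.05
position: [0.5737, -0.0233, 0.1844]
ee_rot: [1.526, 2.201, -0.411]
force: [-2.2, -0.3, 7.9]
width: 0.327
```

```bash
python3 log.py Q5; python3 - <<'E'
from h import *
from cell import arm
im2,d=arm.get_image("scene"); cv2.imwrite("pics/s7full.png",im2[:,:,::-1])
a=im2[190:290,200:330]; cv2.imwrite("pics/s7.png",cv2.resize(a[:,:,::-1],None,fx=6,fy=6))
E
```

```text
t 33.05 tooltilt 30.20 posphi 58.14 r 84.0mm axial -0.7mm w 0.327
 F e,z,n [0.48, 7.88, -2.18] M e,z,n [0.196, -0.072, -0.371] q [-0.15  0.43 -0.29  1.92  0.79  1.01 -0.56]
 contact phi 59.1 r 81.4 Fu 4.5 Ft -6.5  torque from F 0.531  M' -0.915
```

View pics/s7.png

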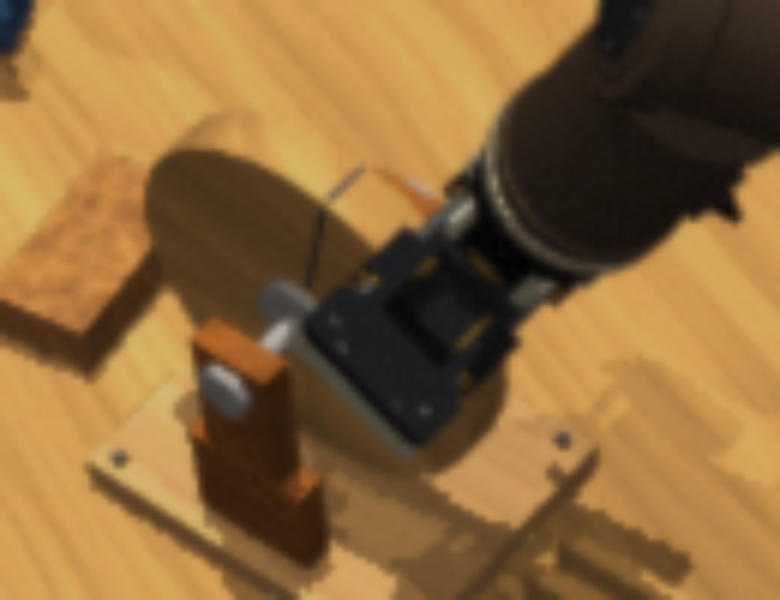

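```bash
python3 - <<'E'
from line import *
f=lambda x,y:(x/6+200,y/6+190)
print("s6",ang(f(258,297),f(155,243))); print("s7",ang(f(308,285),f(325,207)))
E
cat > fit2.py <<'E'
from h import *
import json,sys
rows=[json.loads(l) for l in open("log.jsonl")]
off={"P":181.5+59,"Q":0,"S":0}
# wheel line angle = contact phi + offset per grip (deg)
LO=json.loads(sys.argv[1])
T=[];Y=[];MM=[];FT=[];lab=[]
for r in rows:
    t=r["tag"]
    if len(t)!=2 or t[0] not in LO: continue
    R=Ro.from_rotvec(r["rot"]).as_matrix(); z=R[:,2]; c=np.array(r["pos"])+.003*z-HUB; F=np.array(r["F"]); tau=np.arctan2(-z@e,-z@zz)
    ph=np.arctan2(c@e,c@zz); M=np.array(r["M"])@n-(1.161*np.sin(tau)-.0465*np.cos(tau))
    F=F-(F@n)*n
    T.append(ph+np.radians(LO[t[0]])); Y.append(np.cross(c,F)@n); MM.append(M); FT.append(np.cross(-z,F)@n); lab.append(t)
T=np.array(T);Y=np.array(Y);MM=np.array(MM);FT=np.array(FT)
o=np.ones_like(T)
def go(y,extra=[],nm=""):
    A=np.stack([o,np.sin(T),np.cos(T)]+extra,1); x=np.linalg.lstsq(A,y,rcond=None)[0]
    print(nm,"coef",x.round(3),"amp %.3f max-torque line angle %.1f"%(np.hypot(x[1],x[2]),np.degrees(np.arctan2(x[1],x[2]))%360),"res",(y-A@x).round(2))
print([(l,round(float(np.degrees(t)))) for l,t in zip(lab,T)]); print(Y.round(2)); print("M/F",(MM/FT).round(3))
go(Y,nm="F only")
for L in (.16,.18,.2,.22): go(Y+MM+L*FT,nm="F+M L=%.2f"%L)
go(Y+MM,[-FT],nm="fit L")
E
python3 fit2.py '{"P":211.5,"Q":330.5}'
```

```text
s6 (np.float64(-96.41349950709669), np.float64(-96.41677394987761), np.float64(90.02870980472775), np.float64(23.386845415300645))
s7 (np.float64(14.16278258200072), np.float64(15.966367454824272), np.float64(101.67682923012082), np.float64(33.173969965052436))
[('P1', 176), ('P2', 199), ('P3', 222), ('P4', 246), ('P5', 270), ('Q1', 293), ('Q2', 316), ('Q3', 340), ('Q4', 365), ('Q5', 390)]
[0.49 0.69 0.77 0.79 0.8  0.8  0.76 0.78 0.64 0.53]
M/F [-0.328 -0.233 -0.228 -0.24  -0.252 -0.253 -0.24  -0.215 -0.226 -0.258]
F only coef [ 0.611 -0.217  0.043] amp 0.221 max-torque line angle 281.1 res [-0.06  0.05  0.05 -0.   -0.03 -0.03 -0.03  0.06  0.01 -0.01]
F+M L=0.16 coef [ 0.106 -0.034  0.093] amp 0.099 max-torque line angle 339.9 res [-0.14  0.11  0.06 -0.    0.04 -0.06 -0.12  0.06  0.04  0.01]
F+M L=0.18 coef [ 0.221 -0.096  0.1  ] amp 0.139 max-torque line angle 316.3 res [-0.17  0.13  0.1   0.   -0.   -0.09 -0.11  0.1   0.05 -0.01]
F+M L=0.20 coef [ 0.337 -0.158  0.108] amp 0.191 max-torque line angle 304.4 res [-0.2   0.15  0.14  0.01 -0.04 -0.12 -0.11  0.15  0.05 -0.03]
F+M L=0.22 coef [ 0.453 -0.22   0.116] amp 0.248 max-torque line angle 297.7 res [-0.23  0.17  0.18  0.01 -0.09 -0.15 -0.1   0.19  0.06 -0.05]
fit L coef [-0.047  0.048  0.083  0.134] amp 0.095 max-torque line angle 29.9 res [-0.11  0.08  0.01 -0.01  0.1  -0.02 -0.13  0.    0.03  0.04]
```

```bash
sed -i 's/T.append(ph+np.radians(LO\[t\[0\]\]))/T.append((ph+np.radians(59.5))*.937+np.radians(LO[t[0]]))/' fit2.py; cat >> fit2.py <<'E'
A=np.stack([FT,o],1); x=np.linalg.lstsq(A,MM,rcond=None)[0]; print("MM=",x,"res",(MM-A@x).round(2))
E
python3 fit2.py '{"P":152,"Q":263.6}'
```

```text
[('P1', 174), ('P2', 196), ('P3', 218), ('P4', 240), ('P5', 263), ('Q1', 284), ('Q2', 306), ('Q3', 328), ('Q4', 351), ('Q5', 375)]
[0.49 0.69 0.77 0.79 0.8  0.8  0.76 0.78 0.64 0.53]
M/F [-0.328 -0.233 -0.228 -0.24  -0.252 -0.253 -0.24  -0.215 -0.226 -0.258]
F only coef [ 0.587 -0.243  0.014] amp 0.243 max-torque line angle 273.2 res [-0.06  0.05  0.05 -0.   -0.03 -0.03 -0.03  0.05  0.01 -0.01]
F+M L=0.16 coef [ 0.099 -0.053  0.09 ] amp 0.105 max-torque line angle 329.5 res [-0.14  0.11  0.06 -0.    0.04 -0.06 -0.12  0.06  0.04  0.01]
F+M L=0.18 coef [ 0.208 -0.122  0.089] amp 0.151 max-torque line angle 306.2 res [-0.17  0.13  0.1   0.   -0.   -0.09 -0.11  0.1   0.04 -0.01]
F+M L=0.20 coef [ 0.318 -0.191  0.088] amp 0.211 max-torque line angle 294.8 res [-0.2   0.15  0.14  0.01 -0.04 -0.12 -0.11  0.15  0.05 -0.03]
F+M L=0.22 coef [ 0.427 -0.26   0.088] amp 0.275 max-torque line angle 288.6 res [-0.22  0.17  0.18  0.01 -0.09 -0.15 -0.1   0.19  0.06 -0.05]
fit L coef [-0.045  0.038  0.091  0.134] amp 0.099 max-torque line angle 22.7 res [-0.1   0.08  0.01 -0.01  0.1  -0.02 -0.13  0.01  0.03  0.04]
MM= [-0.18917337 -0.37018339] res [-0.15  0.04 -0.   -0.07 -0.05 -0.1  -0.07  0.13  0.14  0.13]
```

Call:
{"method": "step_arm", "body": {
  "plan": [
    {"wx": 0, "wy": 0, "wz": 0, "tx": 0, "ty": 0, "tz": 0, "hand": 0.65},
    {"wx": 0, "wy": 0, "wz": 0, "tx": 0, "ty": 0, "tz": 0, "hand": 0.65},
    {"wx": 0, "wy": 0, "wz": 0, "tx": 0, "ty": 0, "tz": 0, "hand": 0.65},
    {"wx": 0, "wy": 0.714, "wz": 0, "tx": -1.13, "ty": 0, "tz": -0.53, "hand": 0.65},
    {"wx": 0, "wy": 0.714, "wz": 0, "tx": -1.16, "ty": 0, "tz": -0.45, "hand": 0.65},
    {"wx": 0, "wy": 0.714, "wz": 0, "tx": -1.19, "ty": 0, "tz": -0.36, "hand": 0.65},
    {"wx": 0, "wy": 0.714, "wz": 0, "tx": -1.22, "ty": 0, "tz": -0.27, "hand": 0.65},
    {"wx": 0, "wy": 0.714, "wz": 0, "tx": -1.23, "ty": 0, "tz": -0.18, "hand": 0.65},
    {"wx": 0, "wy": 0.714, "wz": 0, "tx": -1.24, "ty": 0, "tz": -0.09, "hand": 0.65},
    {"wx": 0, "wy": 0.714, "wz": 0, "tx": -1.25, "ty": 0, "tz": 0, "hand": 0.65}
  ]
}}

```text
clock: 33.93
position: [0.5997, -0.0913, 0.2263]
ee_rot: [-1.789, -2.582, -0.007]
force: [-0.5, -0.7, 0.1]
width: 0.648
```

Call:
{"method": "step_arm", "body": {
  "plan": [
    {"wx": 0, "wy": 0.714, "wz": 0, "tx": -1.24, "ty": 0, "tz": 0.09, "hand": 0.65},
    {"wx": 0, "wy": 0.714, "wz": 0, "tx": -1.23, "ty": 0, "tz": 0.18, "hand": 0.65},
    {"wx": 0, "wy": 0.714, "wz": 0, "tx": -1.22, "ty": 0, "tz": 0.27, "hand": 0.65},
    {"wx": 0, "wy": 0.714, "wz": 0, "tx": -1.19, "ty": 0, "tz": 0.36, "hand": 0.65},
    {"wx": 0, "wy": 0.714, "wz": 0, "tx": -1.16, "ty": 0, "tz": 0.45, "hand": 0.65},
    {"wx": 0, "wy": 0.714, "wz": 0, "tx": -1.13, "ty": 0, "tz": 0.53, "hand": 0.65},
    {"wx": 0, "wy": 0.714, "wz": 0, "tx": -1.08, "ty": 0, "tz": 0.61, "hand": 0.65},
    {"wx": 0, "wy": 0, "wz": 0, "tx": 0, "ty": 0, "tz": 0, "hand": 0.65},
    {"wx": 0, "wy": 0, "wz": 0, "tx": 0, "ty": 0, "tz": 0, "hand": 0.65},
    {"wx": 0, "wy": 0, "wz": 0, "tx": 0, "ty": 0, "tz": 0, "hand": 0.65}
  ]
}}

```text
clock: 34.77
position: [0.6247, -0.1575, 0.1843]
ee_rot: [-1.527, -2.207, -0.41]
force: [-0.4, 0.2, 0.4]
width: 0.651
```

```bash
python3 log.py retS;  python3 path.py -60 -30 -60 -30 1 m;python3 - <<'E'
from h import *
from cell import arm
im2,d=arm.get_image("scene"); cv2.imwrite("pics/s8full.png",im2[:,:,::-1])
a=im2[190:290,200:330]; cv2.imwrite("pics/s8.png",cv2.resize(a[:,:,::-1],None,fx=6,fy=6))
E
```

```text
t 34.77 tooltilt -29.92 posphi -58.47 r 84.6mm axial -0.1mm w 0.651
 F e,z,n [0.29, 0.45, -0.29] M e,z,n [-0.159, -0.005, -0.598] q [ 0.63  0.79 -0.5   1.28 -0.08  1.43  0.6 ]
 contact phi -59.5 r 82.0 Fu -0.0 Ft 0.5  torque from F -0.044  M' 0.022
1 t [-0.06  0.01  0.04] w [0.01  0.014 0.009]
```

View pics/s8.png

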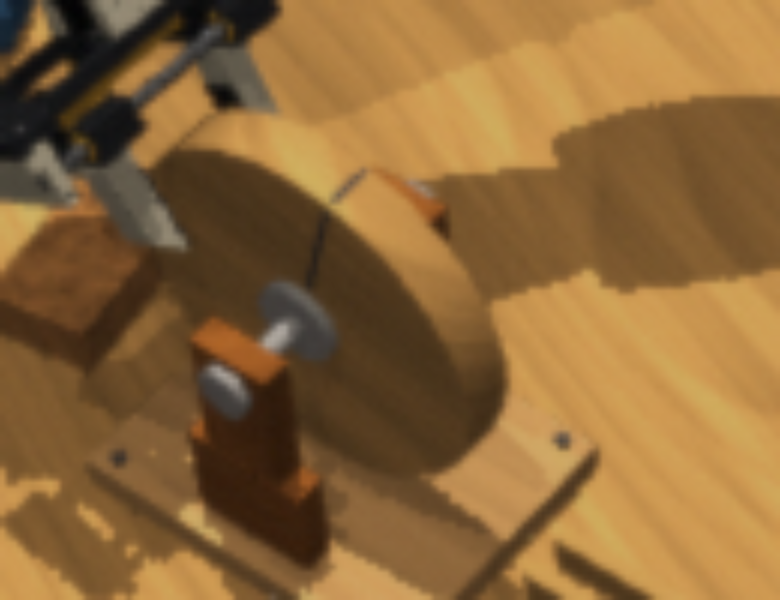

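Call:
{"method": "step_arm", "body": {
  "plan": [
    {"wx": 0, "wy": 0, "wz": 0, "tx": -0.05, "ty": 0, "tz": 0, "hand": 0.65},
    {"wx": 0, "wy": 0, "wz": 0, "tx": 0, "ty": 0, "tz": 0, "hand": 0.45},
    {"wx": 0, "wy": 0, "wz": 0, "tx": 0, "ty": 0, "tz": 0, "hand": 0},
    {"wx": 0, "wy": 0, "wz": 0, "tx": 0, "ty": 0, "tz": 0, "hand": 0},
    {"wx": 0, "wy": 0, "wz": 0, "tx": 0, "ty": 0, "tz": 0, "hand": 0},
    {"wx": 0, "wy": 0, "wz": 0, "tx": 0, "ty": 0, "tz": 0, "hand": 0},
    {"wx": 0, "wy": 0, "wz": 0, "tx": 0, "ty": 0, "tz": 0, "hand": 0},
    {"wx": 0, "wy": 0, "wz": 0, "tx": 0, "ty": 0, "tz": 0, "hand": 0},
    {"wx": 0, "wy": 0, "wz": 0, "tx": 0, "ty": 0, "tz": 0, "hand": 0},
    {"wx": 0, "wy": 0, "wz": 0, "tx": 0, "ty": 0, "tz": 0, "hand": 0}
  ]
}}

```text
clock: 35.65
position: [0.6251, -0.1585, 0.1835]
ee_rot: [-1.527, -2.206, -0.41]
force: [2.9, 1.7, 1.1]
width: 0.329
```

```bash
python3 log.py gripS
```

```text
t 35.65 tooltilt -29.95 posphi -59.27 r 85.1mm axial -0.2mm w 0.329
 F e,z,n [0.55, 1.09, 3.28] M e,z,n [-0.497, -0.091, -0.626] q [ 0.63  0.8  -0.5   1.28 -0.08  1.43  0.6 ]
 contact phi -60.3 r 82.5 Fu 0.1 Ft 1.2  torque from F -0.101  M' -0.006
```

Call:
{"method": "step_arm", "body": {
  "plan": [
    {"wx": 0, "wy": -0.2, "wz": 0, "tx": 0.31, "ty": 0, "tz": -0.17, "hand": 0},
    {"wx": 0, "wy": -0.2, "wz": 0, "tx": 0.31, "ty": 0, "tz": -0.16, "hand": 0},
    {"wx": 0, "wy": -0.2, "wz": 0, "tx": 0.31, "ty": 0, "tz": -0.15, "hand": 0},
    {"wx": 0, "wy": -0.2, "wz": 0, "tx": 0.32, "ty": 0, "tz": -0.15, "hand": 0},
    {"wx": 0, "wy": -0.2, "wz": 0, "tx": 0.32, "ty": 0, "tz": -0.14, "hand": 0},
    {"wx": 0, "wy": -0.2, "wz": 0, "tx": 0.32, "ty": 0, "tz": -0.13, "hand": 0},
    {"wx": 0, "wy": -0.2, "wz": 0, "tx": 0.33, "ty": 0, "tz": -0.13, "hand": 0},
    {"wx": 0, "wy": -0.2, "wz": 0, "tx": 0.33, "ty": 0, "tz": -0.12, "hand": 0},
    {"wx": 0, "wy": -0.2, "wz": 0, "tx": 0.33, "ty": 0, "tz": -0.11, "hand": 0},
    {"wx": 0, "wy": -0.2, "wz": 0, "tx": 0.33, "ty": 0, "tz": -0.11, "hand": 0}
  ]
}}

```text
clock: 36.48
position: [0.617, -0.1374, 0.2086]
ee_rot: [-1.638, -2.364, -0.258]
force: [5.0, -0.5, -5.4]
width: 0.329
```

```bash
python3 log.py S1
```

```text
t 36.48 tooltilt -17.81 posphi -36.41 r 85.2mm axial -0.3mm w 0.329
 F e,z,n [-2.18, -5.37, 4.47] M e,z,n [-1.017, -0.098, -1.398] q [ 0.55  0.64 -0.47  1.42  0.01  1.29  0.5 ]
 contact phi -37.1 r 82.4 Fu -3.0 Ft -5.0  torque from F 0.411  M' -0.998
```

Call:
{"method": "step_arm", "body": {
  "plan": [
    {"wx": 0, "wy": -0.2, "wz": 0, "tx": 0.34, "ty": 0, "tz": -0.1, "hand": 0},
    {"wx": 0, "wy": -0.2, "wz": 0, "tx": 0.34, "ty": 0, "tz": -0.09, "hand": 0},
    {"wx": 0, "wy": -0.2, "wz": 0, "tx": 0.34, "ty": 0, "tz": -0.09, "hand": 0},
    {"wx": 0, "wy": -0.2, "wz": 0, "tx": 0.34, "ty": 0, "tz": -0.08, "hand": 0},
    {"wx": 0, "wy": -0.2, "wz": 0, "tx": 0.34, "ty": 0, "tz": -0.07, "hand": 0},
    {"wx": 0, "wy": -0.2, "wz": 0, "tx": 0.34, "ty": 0, "tz": -0.06, "hand": 0},
    {"wx": 0, "wy": -0.2, "wz": 0, "tx": 0.34, "ty": 0, "tz": -0.06, "hand": 0},
    {"wx": 0, "wy": -0.2, "wz": 0, "tx": 0.35, "ty": 0, "tz": -0.05, "hand": 0},
    {"wx": 0, "wy": -0.2, "wz": 0, "tx": 0.35, "ty": 0, "tz": -0.04, "hand": 0},
    {"wx": 0, "wy": -0.2, "wz": 0, "tx": 0.35, "ty": 0, "tz": -0.04, "hand": 0}
  ]
}}

```text
clock: 37.32
position: [0.6059, -0.1081, 0.2231]
ee_rot: [-1.742, -2.513, -0.089]
force: [4.5, -2.1, -2.9]
width: 0.325
```

```bash
python3 log.py S2
```

```text
t 37.32 tooltilt -5.77 posphi -13.06 r 85.3mm axial -0.4mm w 0.325
 F e,z,n [-3.57, -2.88, 3.49] M e,z,n [-0.845, 0.102, -1.134] q [ 0.43  0.51 -0.44  1.56  0.13  1.16  0.34]
 contact phi -13.3 r 82.3 Fu -2.0 Ft -4.1  torque from F 0.341  M' -0.971
```

Call:
{"method": "step_arm", "body": {
  "plan": [
    {"wx": 0, "wy": -0.2, "wz": 0, "tx": 0.35, "ty": 0, "tz": -0.03, "hand": 0},
    {"wx": 0, "wy": -0.2, "wz": 0, "tx": 0.35, "ty": 0, "tz": -0.02, "hand": 0},
    {"wx": 0, "wy": -0.2, "wz": 0, "tx": 0.35, "ty": 0, "tz": -0.01, "hand": 0},
    {"wx": 0, "wy": -0.2, "wz": 0, "tx": 0.35, "ty": 0, "tz": -0.01, "hand": 0},
    {"wx": 0, "wy": -0.2, "wz": 0, "tx": 0.35, "ty": 0, "tz": 0, "hand": 0},
    {"wx": 0, "wy": -0.2, "wz": 0, "tx": 0.35, "ty": 0, "tz": 0.01, "hand": 0},
    {"wx": 0, "wy": -0.2, "wz": 0, "tx": 0.35, "ty": 0, "tz": 0.01, "hand": 0},
    {"wx": 0, "wy": -0.2, "wz": 0, "tx": 0.35, "ty": 0, "tz": 0.02, "hand": 0},
    {"wx": 0, "wy": -0.2, "wz": 0, "tx": 0.35, "ty": 0, "tz": 0.03, "hand": 0},
    {"wx": 0, "wy": -0.2, "wz": 0, "tx": 0.35, "ty": 0, "tz": 0.04, "hand": 0}
  ]
}}

```text
clock: 38.15
position: [0.593, -0.0741, 0.2232]
ee_rot: [1.737, 2.509, -0.093]
force: [2.7, -2.5, 2.3]
width: 0.326
```

```bash
python3 log.py S3
```

```text
t 38.15 tooltilt 6.18 posphi 11.61 r 85.0mm axial -0.6mm w 0.326
 F e,z,n [-3.34, 2.28, 1.66] M e,z,n [-0.62, 0.235, -0.885] q [ 0.26  0.42 -0.39  1.69  0.3   1.05  0.11]
 contact phi 11.8 r 82.0 Fu 1.5 Ft -3.7  torque from F 0.306  M' -0.964
```

Call:
{"method": "step_arm", "body": {
  "plan": [
    {"wx": 0, "wy": -0.2, "wz": 0, "tx": 0.35, "ty": 0, "tz": 0.04, "hand": 0},
    {"wx": 0, "wy": -0.2, "wz": 0, "tx": 0.35, "ty": 0, "tz": 0.05, "hand": 0},
    {"wx": 0, "wy": -0.2, "wz": 0, "tx": 0.34, "ty": 0, "tz": 0.06, "hand": 0},
    {"wx": 0, "wy": -0.2, "wz": 0, "tx": 0.34, "ty": 0, "tz": 0.06, "hand": 0},
    {"wx": 0, "wy": -0.2, "wz": 0, "tx": 0.34, "ty": 0, "tz": 0.07, "hand": 0},
    {"wx": 0, "wy": -0.2, "wz": 0, "tx": 0.34, "ty": 0, "tz": 0.08, "hand": 0},
    {"wx": 0, "wy": -0.2, "wz": 0, "tx": 0.34, "ty": 0, "tz": 0.09, "hand": 0},
    {"wx": 0, "wy": -0.2, "wz": 0, "tx": 0.34, "ty": 0, "tz": 0.09, "hand": 0},
    {"wx": 0, "wy": -0.2, "wz": 0, "tx": 0.34, "ty": 0, "tz": 0.1, "hand": 0},
    {"wx": 0, "wy": -0.2, "wz": 0, "tx": 0.33, "ty": 0, "tz": 0.11, "hand": 0}
  ]
}}

```text
clock: 38.98
position: [0.5816, -0.0443, 0.2092]
ee_rot: [1.633, 2.359, -0.261]
force: [2.3, -2.3, 3.6]
width: 0.327
```

```bash
python3 log.py S4
```

```text
t 38.98 tooltilt 18.18 posphi 35.30 r 84.8mm axial -0.7mm w 0.327
 F e,z,n [-2.99, 3.62, 1.3] M e,z,n [-0.563, 0.204, -0.543] q [ 0.05  0.39 -0.34  1.82  0.54  0.99 -0.21]
 contact phi 35.9 r 81.9 Fu 1.2 Ft -4.5  torque from F 0.372  M' -0.861
```

Call:
{"method": "step_arm", "body": {
  "plan": [
    {"wx": 0, "wy": -0.2, "wz": 0, "tx": 0.33, "ty": 0, "tz": 0.11, "hand": 0},
    {"wx": 0, "wy": -0.2, "wz": 0, "tx": 0.33, "ty": 0, "tz": 0.12, "hand": 0},
    {"wx": 0, "wy": -0.2, "wz": 0, "tx": 0.33, "ty": 0, "tz": 0.13, "hand": 0},
    {"wx": 0, "wy": -0.2, "wz": 0, "tx": 0.32, "ty": 0, "tz": 0.13, "hand": 0},
    {"wx": 0, "wy": -0.2, "wz": 0, "tx": 0.32, "ty": 0, "tz": 0.14, "hand": 0},
    {"wx": 0, "wy": -0.2, "wz": 0, "tx": 0.32, "ty": 0, "tz": 0.15, "hand": 0},
    {"wx": 0, "wy": -0.2, "wz": 0, "tx": 0.31, "ty": 0, "tz": 0.15, "hand": 0},
    {"wx": 0, "wy": -0.2, "wz": 0, "tx": 0.31, "ty": 0, "tz": 0.16, "hand": 0},
    {"wx": 0, "wy": -0.2, "wz": 0, "tx": 0.31, "ty": 0, "tz": 0.17, "hand": 0},
    {"wx": 0, "wy": -0.2, "wz": 0, "tx": 0.3, "ty": 0, "tz": 0.17, "hand": 0}
  ]
}}

```text
clock: 39.82
position: [0.5733, -0.0222, 0.1836]
ee_rot: [1.524, 2.203, -0.41]
force: [0.5, 0.4, 5.2]
width: 0.33
```

```bash
python3 log.py S5; python3 - <<'E'
from h import *
from cell import arm
im2,d=arm.get_image("scene"); cv2.imwrite("pics/s9full.png",im2[:,:,::-1])
a=im2[190:290,200:330]; cv2.imwrite("pics/s9.png",cv2.resize(a[:,:,::-1],None,fx=6,fy=6))
E
python3 fit2.py '{"P":152,"Q":263.6,"S":375}'
```

```text
t 39.82 tooltilt 30.17 posphi 58.98 r 84.7mm axial -0.7mm w 0.330
 F e,z,n [0.2, 5.23, 0.62] M e,z,n [-0.405, 0.205, -0.244] q [-0.16  0.43 -0.27  1.92  0.78  1.01 -0.55]
 contact phi 60.0 r 82.1 Fu 2.8 Ft -4.4  torque from F 0.363  M' -0.787
[('P1', 174), ('P2', 196), ('P3', 218), ('P4', 240), ('P5', 263), ('Q1', 284), ('Q2', 306), ('Q3', 328), ('Q4', 351), ('Q5', 375), ('S1', 396), ('S2', 418), ('S3', 442), ('S4', 464), ('S5', 487)]
[0.49 0.69 0.77 0.79 0.8  0.8  0.76 0.78 0.64 0.53 0.41 0.34 0.31 0.37
 0.36]
M/F [-0.328 -0.233 -0.228 -0.24  -0.252 -0.253 -0.24  -0.215 -0.226 -0.258
 -0.268 -0.253 -0.27  -0.217 -0.321]
F only coef [ 0.578 -0.257  0.007] amp 0.257 max-torque line angle 271.6 res [-0.06  0.05  0.04 -0.01 -0.03 -0.03 -0.03  0.06  0.02  0.01 -0.02 -0.02
 -0.02  0.04 -0.01]
F+M L=0.16 coef [ 0.079 -0.083  0.067] amp 0.107 max-torque line angle 308.8 res [-0.14  0.1   0.04 -0.02  0.03 -0.06 -0.11  0.09  0.08  0.06 -0.08 -0.06
 -0.09  0.17 -0.  ]
F+M L=0.18 coef [ 0.195 -0.14   0.067] amp 0.156 max-torque line angle 295.5 res [-0.17  0.12  0.08 -0.01 -0.01 -0.09 -0.1   0.13  0.08  0.03 -0.08 -0.05
 -0.08  0.18 -0.02]
F+M L=0.20 coef [ 0.311 -0.198  0.067] amp 0.209 max-torque line angle 288.7 res [-0.21  0.14  0.12 -0.   -0.05 -0.11 -0.09  0.17  0.08  0.   -0.09 -0.04
 -0.07  0.2  -0.05]
F+M L=0.22 coef [ 0.427 -0.255  0.067] amp 0.263 max-torque line angle 284.7 res [-0.25  0.16  0.16  0.01 -0.08 -0.14 -0.08  0.21  0.08 -0.03 -0.1  -0.03
 -0.06  0.22 -0.07]
fit L coef [-0.066 -0.012  0.067  0.135] amp 0.068 max-torque line angle 350.1 res [-0.09  0.07 -0.01 -0.03  0.08 -0.03 -0.12  0.03  0.08  0.1  -0.07 -0.07
 -0.11  0.14  0.02]
MM= [-0.2041285  -0.24221642] res [-0.22  0.02  0.01 -0.07 -0.08 -0.12 -0.07  0.14  0.11  0.05  0.    0.06
  0.01  0.19 -0.04]
```

View pics/s9.png

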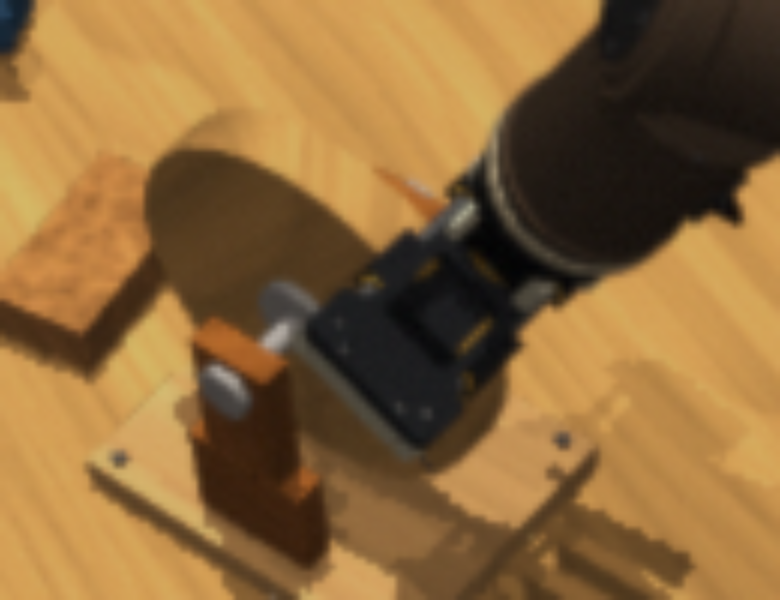

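Call:
{"method": "step_arm", "body": {
  "plan": [
    {"wx": 0, "wy": 0, "wz": 0, "tx": 0, "ty": 0, "tz": 0, "hand": 0.65},
    {"wx": 0, "wy": 0, "wz": 0, "tx": 0, "ty": 0, "tz": 0, "hand": 0.65},
    {"wx": 0, "wy": 0, "wz": 0, "tx": 0, "ty": 0, "tz": 0, "hand": 0.65},
    {"wx": 0, "wy": 0.714, "wz": 0, "tx": -1.13, "ty": 0, "tz": -0.53, "hand": 0.65},
    {"wx": 0, "wy": 0.714, "wz": 0, "tx": -1.16, "ty": 0, "tz": -0.45, "hand": 0.65},
    {"wx": 0, "wy": 0.714, "wz": 0, "tx": -1.19, "ty": 0, "tz": -0.36, "hand": 0.65},
    {"wx": 0, "wy": 0.714, "wz": 0, "tx": -1.22, "ty": 0, "tz": -0.27, "hand": 0.65},
    {"wx": 0, "wy": 0.714, "wz": 0, "tx": -1.23, "ty": 0, "tz": -0.18, "hand": 0.65},
    {"wx": 0, "wy": 0.714, "wz": 0, "tx": -1.24, "ty": 0, "tz": -0.09, "hand": 0.65},
    {"wx": 0, "wy": 0.714, "wz": 0, "tx": -1.25, "ty": 0, "tz": 0, "hand": 0.65}
  ]
}}

```text
clock: 40.7
position: [0.5994, -0.0913, 0.2261]
ee_rot: [-1.789, -2.582, -0.006]
force: [0.5, 0.5, 0.1]
width: 0.647
```

Call:
{"method": "step_arm", "body": {
  "plan": [
    {"wx": 0, "wy": 0.714, "wz": 0, "tx": -1.24, "ty": 0, "tz": 0.09, "hand": 0.65},
    {"wx": 0, "wy": 0.714, "wz": 0, "tx": -1.23, "ty": 0, "tz": 0.18, "hand": 0.65},
    {"wx": 0, "wy": 0.714, "wz": 0, "tx": -1.22, "ty": 0, "tz": 0.27, "hand": 0.65},
    {"wx": 0, "wy": 0.714, "wz": 0, "tx": -1.19, "ty": 0, "tz": 0.36, "hand": 0.65},
    {"wx": 0, "wy": 0.714, "wz": 0, "tx": -1.16, "ty": 0, "tz": 0.45, "hand": 0.65},
    {"wx": 0, "wy": 0.714, "wz": 0, "tx": -1.13, "ty": 0, "tz": 0.53, "hand": 0.65},
    {"wx": 0, "wy": 0.714, "wz": 0, "tx": -1.08, "ty": 0, "tz": 0.61, "hand": 0.65},
    {"wx": 0, "wy": 0, "wz": 0, "tx": 0, "ty": 0, "tz": 0, "hand": 0.65},
    {"wx": 0, "wy": 0, "wz": 0, "tx": 0, "ty": 0, "tz": 0, "hand": 0.65},
    {"wx": 0, "wy": 0, "wz": 0, "tx": 0, "ty": 0, "tz": 0, "hand": 0.65}
  ]
}}

```text
clock: 41.53
position: [0.6247, -0.1575, 0.1843]
ee_rot: [-1.527, -2.207, -0.409]
force: [0.4, 0.5, 0.3]
width: 0.649
```

```bash
python3 log.py retV;  python3 path.py -60 -30 -60 -30 1 m;python3 - <<'E'
from h import *
from cell import arm
im2,d=arm.get_image("scene"); cv2.imwrite("pics/s10full.png",im2[:,:,::-1])
a=im2[190:290,200:330]; cv2.imwrite("pics/s10.png",cv2.resize(a[:,:,::-1],None,fx=6,fy=6))
E
```

```text
t 41.53 tooltilt -29.91 posphi -58.46 r 84.6mm axial -0.2mm w 0.649
 F e,z,n [0.28, 0.31, 0.58] M e,z,n [-0.154, -0.076, -0.627] q [ 0.62  0.79 -0.48  1.28 -0.1   1.43  0.61]
 contact phi -59.5 r 82.0 Fu -0.1 Ft 0.4  torque from F -0.034  M' -0.008
1 t [-0.07  0.02  0.04] w [0.007 0.016 0.008]
```

View pics/s10.png

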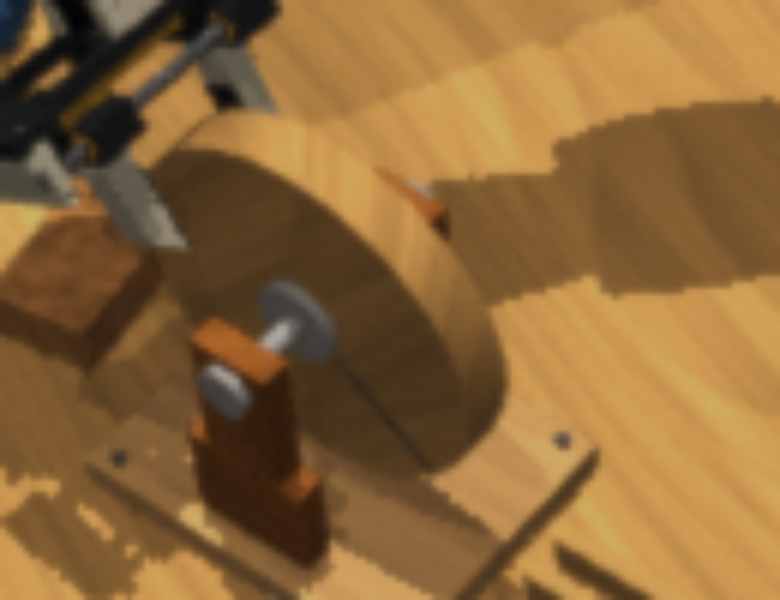

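```bash
python3 - <<'E'
from line import *
f=lambda x,y:(x/6+200,y/6+190)
print(ang(f(345,365),f(430,470)))
E
python3 path.py 60 30 -60 -30 50 | awk '{print}' | head -52
```

```text
(np.float64(131.90856961585663), np.float64(126.81530349011152), np.float64(96.89062012507958), np.float64(32.609836942949784))
1 t [-0.31  0.   -0.17] w [0.  0.2 0. ]
2 t [-0.31  0.   -0.16] w [0.  0.2 0. ]
3 t [-0.31  0.   -0.15] w [0.  0.2 0. ]
4 t [-0.32  0.   -0.15] w [0.  0.2 0. ]
5 t [-0.32  0.   -0.14] w [0.  0.2 0. ]
6 t [-0.32  0.   -0.13] w [0.  0.2 0. ]
7 t [-0.33  0.   -0.13] w [0.  0.2 0. ]
8 t [-0.33  0.   -0.12] w [0.  0.2 0. ]
9 t [-0.33  0.   -0.11] w [0.  0.2 0. ]
10 t [-0.33  0.   -0.11] w [0.  0.2 0. ]
11 t [-0.34  0.   -0.1 ] w [0.  0.2 0. ]
12 t [-0.34  0.   -0.09] w [0.  0.2 0. ]
13 t [-0.34  0.   -0.09] w [0.  0.2 0. ]
14 t [-0.34  0.   -0.08] w [0.  0.2 0. ]
15 t [-0.34  0.   -0.07] w [0.  0.2 0. ]
16 t [-0.34  0.   -0.06] w [0.  0.2 0. ]
17 t [-0.34  0.   -0.06] w [0.  0.2 0. ]
18 t [-0.35  0.   -0.05] w [0.  0.2 0. ]
19 t [-0.35  0.   -0.04] w [0.  0.2 0. ]
20 t [-0.35  0.   -0.04] w [0.  0.2 0. ]
21 t [-0.35  0.   -0.03] w [0.  0.2 0. ]
22 t [-0.35  0.   -0.02] w [0.  0.2 0. ]
23 t [-0.35  0.   -0.01] w [0.  0.2 0. ]
24 t [-0.35  0.   -0.01] w [0.  0.2 0.
[... 368 characters left out ...]
. ]
34 t [-0.34  0.    0.06] w [0.  0.2 0. ]
35 t [-0.34  0.    0.07] w [0.  0.2 0. ]
36 t [-0.34  0.    0.08] w [0.  0.2 0. ]
37 t [-0.34  0.    0.09] w [0.  0.2 0. ]
38 t [-0.34  0.    0.09] w [0.  0.2 0. ]
39 t [-0.34  0.    0.1 ] w [0.  0.2 0. ]
40 t [-0.33  0.    0.11] w [0.  0.2 0. ]
41 t [-0.33  0.    0.11] w [0.  0.2 0. ]
42 t [-0.33  0.    0.12] w [0.  0.2 0. ]
43 t [-0.33  0.    0.13] w [0.  0.2 0. ]
44 t [-0.32  0.    0.13] w [0.  0.2 0. ]
45 t [-0.32  0.    0.14] w [0.  0.2 0. ]
46 t [-0.32  0.    0.15] w [0.  0.2 0. ]
47 t [-0.31  0.    0.15] w [0.  0.2 0. ]
48 t [-0.31  0.    0.16] w [0.  0.2 0. ]
49 t [-0.31  0.    0.17] w [0.  0.2 0. ]
50 t [-0.3   0.    0.17] w [0.  0.2 0. ]
```

Call:
{"method": "step_arm", "body": {
  "plan": [
    {"wx": 0, "wy": 0, "wz": 0, "tx": -0.05, "ty": 0, "tz": 0, "hand": 0.65},
    {"wx": 0, "wy": 0, "wz": 0, "tx": 0, "ty": 0, "tz": 0, "hand": 0.45},
    {"wx": 0, "wy": 0, "wz": 0, "tx": 0, "ty": 0, "tz": 0, "hand": 0},
    {"wx": 0, "wy": 0, "wz": 0, "tx": 0, "ty": 0, "tz": 0, "hand": 0},
    {"wx": 0, "wy": 0, "wz": 0, "tx": 0, "ty": 0, "tz": 0, "hand": 0},
    {"wx": 0, "wy": 0, "wz": 0, "tx": 0, "ty": 0, "tz": 0, "hand": 0},
    {"wx": 0, "wy": 0, "wz": 0, "tx": 0, "ty": 0, "tz": 0, "hand": 0},
    {"wx": 0, "wy": 0, "wz": 0, "tx": 0, "ty": 0, "tz": 0, "hand": 0},
    {"wx": 0, "wy": 0, "wz": 0, "tx": 0, "ty": 0, "tz": 0, "hand": 0},
    {"wx": 0, "wy": 0, "wz": 0, "tx": 0, "ty": 0, "tz": 0, "hand": 0}
  ]
}}

```text
clock: 42.42
position: [0.6251, -0.1586, 0.1835]
ee_rot: [-1.527, -2.206, -0.409]
force: [3.7, 0.3, 0.7]
width: 0.325
```

```bash
python3 log.py gripV
```

```text
t 42.42 tooltilt -29.92 posphi -59.34 r 85.3mm axial -0.2mm w 0.325
 F e,z,n [-1.05, 0.68, 3.61] M e,z,n [-0.466, -0.089, -0.627] q [ 0.62  0.79 -0.48  1.28 -0.1   1.43  0.61]
 contact phi -60.4 r 82.7 Fu 1.2 Ft 0.1  torque from F -0.006  M' -0.007
```

Call:
{"method": "step_arm", "body": {
  "plan": [
    {"wx": 0, "wy": -0.2, "wz": 0, "tx": 0.31, "ty": 0, "tz": -0.17, "hand": 0},
    {"wx": 0, "wy": -0.2, "wz": 0, "tx": 0.31, "ty": 0, "tz": -0.16, "hand": 0},
    {"wx": 0, "wy": -0.2, "wz": 0, "tx": 0.31, "ty": 0, "tz": -0.15, "hand": 0},
    {"wx": 0, "wy": -0.2, "wz": 0, "tx": 0.32, "ty": 0, "tz": -0.15, "hand": 0},
    {"wx": 0, "wy": -0.2, "wz": 0, "tx": 0.32, "ty": 0, "tz": -0.14, "hand": 0},
    {"wx": 0, "wy": -0.2, "wz": 0, "tx": 0.32, "ty": 0, "tz": -0.13, "hand": 0},
    {"wx": 0, "wy": -0.2, "wz": 0, "tx": 0.33, "ty": 0, "tz": -0.13, "hand": 0},
    {"wx": 0, "wy": -0.2, "wz": 0, "tx": 0.33, "ty": 0, "tz": -0.12, "hand": 0},
    {"wx": 0, "wy": -0.2, "wz": 0, "tx": 0.33, "ty": 0, "tz": -0.11, "hand": 0},
    {"wx": 0, "wy": -0.2, "wz": 0, "tx": 0.33, "ty": 0, "tz": -0.11, "hand": 0}
  ]
}}

```text
clock: 43.25
position: [0.6172, -0.1377, 0.2085]
ee_rot: [-1.638, -2.364, -0.257]
force: [5.5, -0.4, -6.4]
width: 0.325
```

```bash
python3 log.py V1
```

```text
t 43.25 tooltilt -17.77 posphi -36.63 r 85.4mm axial -0.3mm w 0.325
 F e,z,n [-2.29, -6.36, 5.0] M e,z,n [-1.138, -0.18, -1.457] q [ 0.54  0.64 -0.46  1.42 -0.    1.29  0.51]
 contact phi -37.3 r 82.5 Fu -3.7 Ft -5.7  torque from F 0.469  M' -1.059
```

Call:
{"method": "step_arm", "body": {
  "plan": [
    {"wx": 0, "wy": -0.2, "wz": 0, "tx": 0.34, "ty": 0, "tz": -0.1, "hand": 0},
    {"wx": 0, "wy": -0.2, "wz": 0, "tx": 0.34, "ty": 0, "tz": -0.09, "hand": 0},
    {"wx": 0, "wy": -0.2, "wz": 0, "tx": 0.34, "ty": 0, "tz": -0.09, "hand": 0},
    {"wx": 0, "wy": -0.2, "wz": 0, "tx": 0.34, "ty": 0, "tz": -0.08, "hand": 0},
    {"wx": 0, "wy": -0.2, "wz": 0, "tx": 0.34, "ty": 0, "tz": -0.07, "hand": 0},
    {"wx": 0, "wy": -0.2, "wz": 0, "tx": 0.34, "ty": 0, "tz": -0.06, "hand": 0},
    {"wx": 0, "wy": -0.2, "wz": 0, "tx": 0.34, "ty": 0, "tz": -0.06, "hand": 0},
    {"wx": 0, "wy": -0.2, "wz": 0, "tx": 0.35, "ty": 0, "tz": -0.05, "hand": 0},
    {"wx": 0, "wy": -0.2, "wz": 0, "tx": 0.35, "ty": 0, "tz": -0.04, "hand": 0},
    {"wx": 0, "wy": -0.2, "wz": 0, "tx": 0.35, "ty": 0, "tz": -0.04, "hand": 0}
  ]
}}

```text
clock: 44.08
position: [0.6062, -0.109, 0.223]
ee_rot: [-1.744, -2.514, -0.088]
force: [7.8, -4.1, -4.6]
width: 0.324
```

```bash
python3 log.py V2
```

```text
t 44.08 tooltilt -5.69 posphi -13.73 r 85.4mm axial -0.4mm w 0.324
 F e,z,n [-6.57, -4.61, 5.82] M e,z,n [-0.99, 0.133, -1.712] q [ 0.42  0.51 -0.42  1.56  0.12  1.15  0.35]
 contact phi -14.0 r 82.5 Fu -2.9 Ft -7.5  torque from F 0.618  M' -1.551
```

Call:
{"method": "step_arm", "body": {
  "plan": [
    {"wx": 0, "wy": -0.2, "wz": 0, "tx": 0.35, "ty": 0, "tz": -0.03, "hand": 0},
    {"wx": 0, "wy": -0.2, "wz": 0, "tx": 0.35, "ty": 0, "tz": -0.02, "hand": 0},
    {"wx": 0, "wy": -0.2, "wz": 0, "tx": 0.35, "ty": 0, "tz": -0.01, "hand": 0},
    {"wx": 0, "wy": -0.2, "wz": 0, "tx": 0.35, "ty": 0, "tz": -0.01, "hand": 0},
    {"wx": 0, "wy": -0.2, "wz": 0, "tx": 0.35, "ty": 0, "tz": 0, "hand": 0},
    {"wx": 0, "wy": -0.2, "wz": 0, "tx": 0.35, "ty": 0, "tz": 0.01, "hand": 0},
    {"wx": 0, "wy": -0.2, "wz": 0, "tx": 0.35, "ty": 0, "tz": 0.01, "hand": 0},
    {"wx": 0, "wy": -0.2, "wz": 0, "tx": 0.35, "ty": 0, "tz": 0.02, "hand": 0},
    {"wx": 0, "wy": -0.2, "wz": 0, "tx": 0.35, "ty": 0, "tz": 0.03, "hand": 0},
    {"wx": 0, "wy": -0.2, "wz": 0, "tx": 0.35, "ty": 0, "tz": 0.04, "hand": 0}
  ]
}}

```text
clock: 44.92
position: [0.5942, -0.0773, 0.2241]
ee_rot: [1.738, 2.503, -0.095]
force: [3.5, -7.7, 3.7]
width: 0.33
```

```bash
python3 log.py V3
```

```text
t 44.92 tooltilt 6.39 posphi 9.20 r 85.2mm axial -0.5mm w 0.330
 F e,z,n [-8.41, 3.73, 0.63] M e,z,n [-0.262, 0.208, -1.783] q [ 0.25  0.42 -0.37  1.69  0.3   1.04  0.12]
 contact phi 9.3 r 82.2 Fu 2.3 Ft -8.9  torque from F 0.732  M' -1.866
```

Call:
{"method": "step_arm", "body": {
  "plan": [
    {"wx": 0, "wy": -0.2, "wz": 0, "tx": 0.35, "ty": 0, "tz": 0.04, "hand": 0},
    {"wx": 0, "wy": -0.2, "wz": 0, "tx": 0.35, "ty": 0, "tz": 0.05, "hand": 0},
    {"wx": 0, "wy": -0.2, "wz": 0, "tx": 0.34, "ty": 0, "tz": 0.06, "hand": 0},
    {"wx": 0, "wy": -0.2, "wz": 0, "tx": 0.34, "ty": 0, "tz": 0.06, "hand": 0},
    {"wx": 0, "wy": -0.2, "wz": 0, "tx": 0.34, "ty": 0, "tz": 0.07, "hand": 0},
    {"wx": 0, "wy": -0.2, "wz": 0, "tx": 0.34, "ty": 0, "tz": 0.08, "hand": 0},
    {"wx": 0, "wy": -0.2, "wz": 0, "tx": 0.34, "ty": 0, "tz": 0.09, "hand": 0},
    {"wx": 0, "wy": -0.2, "wz": 0, "tx": 0.34, "ty": 0, "tz": 0.09, "hand": 0},
    {"wx": 0, "wy": -0.2, "wz": 0, "tx": 0.34, "ty": 0, "tz": 0.1, "hand": 0},
    {"wx": 0, "wy": -0.2, "wz": 0, "tx": 0.33, "ty": 0, "tz": 0.11, "hand": 0}
  ]
}}

```text
clock: 45.75
position: [0.5827, -0.047, 0.2107]
ee_rot: [1.634, 2.354, -0.262]
force: [0.0, -4.3, 10.3]
width: 0.323
```

```bash
python3 log.py V4
```

```text
t 45.75 tooltilt 18.35 posphi 33.11 r 84.4mm axial -0.7mm w 0.323
 F e,z,n [-4.01, 10.28, -1.5] M e,z,n [0.338, 0.07, -1.339] q [ 0.04  0.39 -0.32  1.82  0.53  0.99 -0.2 ]
 contact phi 33.6 r 81.5 Fu 6.3 Ft -9.0  torque from F 0.736  M' -1.661
```

Call:
{"method": "step_arm", "body": {
  "plan": [
    {"wx": 0, "wy": 0.2, "wz": 0, "tx": -0.34, "ty": 0, "tz": -0.1, "hand": 0},
    {"wx": 0, "wy": 0.2, "wz": 0, "tx": -0.34, "ty": 0, "tz": -0.09, "hand": 0},
    {"wx": 0, "wy": 0.2, "wz": 0, "tx": -0.34, "ty": 0, "tz": -0.09, "hand": 0},
    {"wx": 0, "wy": 0.2, "wz": 0, "tx": -0.34, "ty": 0, "tz": -0.08, "hand": 0},
    {"wx": 0, "wy": 0.2, "wz": 0, "tx": -0.34, "ty": 0, "tz": -0.07, "hand": 0},
    {"wx": 0, "wy": 0.2, "wz": 0, "tx": -0.34, "ty": 0, "tz": -0.06, "hand": 0},
    {"wx": 0, "wy": 0.2, "wz": 0, "tx": -0.34, "ty": 0, "tz": -0.06, "hand": 0},
    {"wx": 0, "wy": 0.2, "wz": 0, "tx": -0.35, "ty": 0, "tz": -0.05, "hand": 0},
    {"wx": 0, "wy": 0.2, "wz": 0, "tx": -0.35, "ty": 0, "tz": -0.04, "hand": 0},
    {"wx": 0, "wy": 0.2, "wz": 0, "tx": -0.35, "ty": 0, "tz": -0.04, "hand": 0}
  ]
}}

```text
clock: 46.58
position: [0.5925, -0.0728, 0.2226]
ee_rot: [1.738, 2.514, -0.09]
force: [-0.1, 5.4, -2.7]
width: 0.327
```

```bash
python3 log.py W1
```

```text
t 46.58 tooltilt 5.88 posphi 12.61 r 84.7mm axial -0.5mm w 0.327
 F e,z,n [5.12, -2.74, 1.86] M e,z,n [-0.518, 0.15, 1.476] q [ 0.25  0.42 -0.38  1.7   0.29  1.04  0.12]
 contact phi 12.9 r 81.7 Fu -1.5 Ft 5.6  torque from F -0.457  M' 1.403
```

Call:
{"method": "step_arm", "body": {
  "plan": [
    {"wx": 0, "wy": 0.2, "wz": 0, "tx": -0.35, "ty": 0, "tz": -0.03, "hand": 0},
    {"wx": 0, "wy": 0.2, "wz": 0, "tx": -0.35, "ty": 0, "tz": -0.02, "hand": 0},
    {"wx": 0, "wy": 0.2, "wz": 0, "tx": -0.35, "ty": 0, "tz": -0.01, "hand": 0},
    {"wx": 0, "wy": 0.2, "wz": 0, "tx": -0.35, "ty": 0, "tz": -0.01, "hand": 0},
    {"wx": 0, "wy": 0.2, "wz": 0, "tx": -0.35, "ty": 0, "tz": 0, "hand": 0},
    {"wx": 0, "wy": 0.2, "wz": 0, "tx": -0.35, "ty": 0, "tz": 0.01, "hand": 0},
    {"wx": 0, "wy": 0.2, "wz": 0, "tx": -0.35, "ty": 0, "tz": 0.01, "hand": 0},
    {"wx": 0, "wy": 0.2, "wz": 0, "tx": -0.35, "ty": 0, "tz": 0.02, "hand": 0},
    {"wx": 0, "wy": 0.2, "wz": 0, "tx": -0.35, "ty": 0, "tz": 0.03, "hand": 0},
    {"wx": 0, "wy": 0.2, "wz": 0, "tx": -0.35, "ty": 0, "tz": 0.04, "hand": 0}
  ]
}}

```text
clock: 47.42
position: [0.6047, -0.1049, 0.2231]
ee_rot: [-1.735, -2.51, -0.093]
force: [-2.2, 6.9, 2.4]
width: 0.325
```

```bash
python3 log.py W2
```

```text
t 47.42 tooltilt -6.16 posphi -10.83 r 84.6mm axial -0.4mm w 0.325
 F e,z,n [7.2, 2.43, 0.38] M e,z,n [-0.302, 0.096, 1.525] q [ 0.42  0.51 -0.42  1.56  0.11  1.16  0.36]
 contact phi -11.0 r 81.6 Fu 1.0 Ft 7.5  torque from F -0.615  M' 1.696
```

Call:
{"method": "step_arm", "body": {
  "plan": [
    {"wx": 0, "wy": 0.2, "wz": 0, "tx": -0.35, "ty": 0, "tz": 0.04, "hand": 0},
    {"wx": 0, "wy": 0.2, "wz": 0, "tx": -0.35, "ty": 0, "tz": 0.05, "hand": 0},
    {"wx": 0, "wy": 0.2, "wz": 0, "tx": -0.34, "ty": 0, "tz": 0.06, "hand": 0},
    {"wx": 0, "wy": 0.2, "wz": 0, "tx": -0.34, "ty": 0, "tz": 0.06, "hand": 0},
    {"wx": 0, "wy": 0.2, "wz": 0, "tx": -0.34, "ty": 0, "tz": 0.07, "hand": 0},
    {"wx": 0, "wy": 0.2, "wz": 0, "tx": -0.34, "ty": 0, "tz": 0.08, "hand": 0},
    {"wx": 0, "wy": 0.2, "wz": 0, "tx": -0.34, "ty": 0, "tz": 0.09, "hand": 0},
    {"wx": 0, "wy": 0.2, "wz": 0, "tx": -0.34, "ty": 0, "tz": 0.09, "hand": 0},
    {"wx": 0, "wy": 0.2, "wz": 0, "tx": -0.34, "ty": 0, "tz": 0.1, "hand": 0},
    {"wx": 0, "wy": 0.2, "wz": 0, "tx": -0.33, "ty": 0, "tz": 0.11, "hand": 0}
  ]
}}

```text
clock: 48.25
position: [0.6161, -0.1348, 0.2098]
ee_rot: [-1.631, -2.361, -0.261]
force: [-1.3, 4.8, 6.6]
width: 0.325
```

```bash
python3 log.py W3;python3 - <<'E'
from h import *
from cell import arm
im2,d=arm.get_image("scene"); cv2.imwrite("pics/s11full.png",im2[:,:,::-1])
a=im2[190:290,200:330]; cv2.imwrite("pics/s11.png",cv2.resize(a[:,:,::-1],None,fx=6,fy=6))
E
python3 fit2.py '{"P":152,"Q":263.6,"S":375,"V":487}'
```

```text
t 48.25 tooltilt -18.16 posphi -34.43 r 84.6mm axial -0.3mm w 0.325
 F e,z,n [4.97, 6.64, 0.53] M e,z,n [-0.121, 0.11, 1.416] q [ 0.54  0.64 -0.45  1.42 -0.01  1.29  0.51]
 contact phi -35.0 r 81.8 Fu 2.6 Ft 7.9  torque from F -0.644  M' 1.822
[('P1', 174), ('P2', 196), ('P3', 218), ('P4', 240), ('P5', 263), ('Q1', 284), ('Q2', 306), ('Q3', 328), ('Q4', 351), ('Q5', 375), ('S1', 396), ('S2', 418), ('S3', 442), ('S4', 464), ('S5', 487), ('V1', 508), ('V2', 530), ('V3', 551), ('V4', 574)]
[0.49 0.69 0.77 0.79 0.8  0.8  0.76 0.78 0.64 0.53 0.41 0.34 0.31 0.37
 0.36 0.47 0.62 0.73 0.74]
M/F [-0.328 -0.233 -0.228 -0.24  -0.252 -0.253 -0.24  -0.215 -0.226 -0.258
 -0.268 -0.253 -0.27  -0.217 -0.321 -0.257 -0.222 -0.213 -0.236]
F only coef [ 0.589 -0.254 -0.013] amp 0.255 max-torque line angle 267.0 res [-0.09  0.02  0.02 -0.02 -0.04 -0.04 -0.02  0.07  0.03  0.02 -0.02 -0.03
 -0.03  0.03 -0.03  0.    0.06  0.08 -0.01]
F+M L=0.16 coef [ 0.106 -0.083  0.016] amp 0.084 max-torque line angle 281.2 res [-0.22  0.02 -0.02 -0.07 -0.   -0.08 -0.11  0.1   0.1   0.08 -0.06 -0.06
 -0.11  0.12 -0.06  0.
[... 265 characters left out ...]
196 max-torque line angle 271.2 res [-0.31  0.04  0.04 -0.07 -0.09 -0.13 -0.09  0.19  0.11  0.03 -0.08 -0.04
 -0.09  0.15 -0.12 -0.    0.16  0.24  0.03]
F+M L=0.22 coef [ 0.462 -0.252 -0.002] amp 0.252 max-torque line angle 269.5 res [-0.35  0.05  0.07 -0.06 -0.13 -0.15 -0.08  0.23  0.11  0.   -0.08 -0.03
 -0.09  0.17 -0.15 -0.01  0.19  0.28  0.02]
fit L coef [-0.117  0.024  0.028  0.123] amp 0.037 max-torque line angle 40.3 res [-0.13  0.   -0.08 -0.08  0.07 -0.03 -0.13  0.02  0.1   0.14 -0.05 -0.08
 -0.13  0.1  -0.01  0.04  0.06  0.09  0.09]
MM= [-0.19885541 -0.25693948] res [-0.22 -0.   -0.02 -0.1  -0.1  -0.14 -0.1   0.11  0.09  0.05 -0.    0.05
  0.    0.19 -0.04  0.02  0.1   0.14 -0.  ]
```

View pics/s11.png

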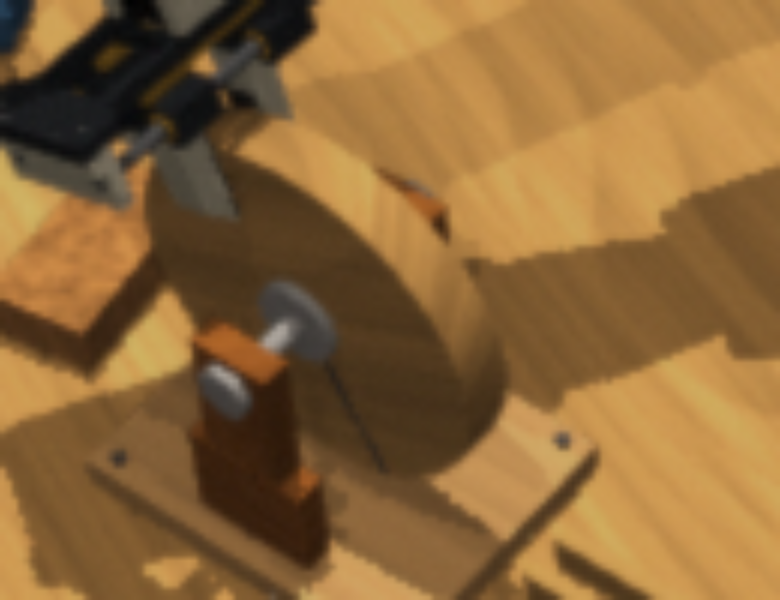

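```bash
python3 - <<'E'
from line import *
f=lambda x,y:(x/6+200,y/6+190)
print("line now",ang(f(330,362),f(383,470)))
import json
Y={};T={}
for r in map(json.loads,open("log.jsonl")):
    t=r["tag"]
    if len(t)!=2 or t[0] not in "PQSVW": continue
    z=Ro.from_rotvec(r["rot"]).as_matrix()[:,2]; c=np.array(r["pos"])+.003*z-HUB; F=np.array(r["F"]); ph=np.degrees(np.arctan2(c@e,c@zz))
    off={"P":152,"Q":263.6,"S":375,"V":487}
    th=(ph+59.5)*.937+off[t[0]] if t[0]!="W" else 151+(ph+35)*.92
    T[t]=np.radians(th);Y[t]=np.cross(c,F)@n
def fit(keys,nm):
    th=np.array([T[k] for k in keys]);y=np.array([Y[k] for k in keys]);d=np.array([-1. if k[0]=="W" else 1 for k in keys])
    A=np.stack([d,np.sin(th),np.cos(th)],1);x=np.linalg.lstsq(A,y,rcond=None)[0];res=y-A@x
    C=np.linalg.inv(A.T@A)*res.var(); 
    print(nm,x.round(3),"amp %.3f heavy-down line %.1f"%(np.hypot(*x[1:]),np.degrees(np.arctan2(x[1],x[2]))%360-90),"+-%.1f"%np.degrees(np.sqrt(C[1,1])/np.hypot(*x[1:])), res.round(2))
k=list(T); fit(k,"all"); fit([i for i in k if i!="P1"],"no P1"); fit([i for i in k if i[1]!="1" or i[0]=="W"],"no x1"); fit([i for i in k if i[0]in"PQSW"],"noV"); fit([i for i in k if i[0]in"QSVW"],"noP"); fit([i for i in k if i[0] in"VW" ],"VW")
E
```

```text
line now (np.float64(156.7353347756631), np.float64(150.63774100494985), np.float64(95.26702341484675), np.float64(27.690669511276496))
all [ 0.584 -0.253 -0.02 ] amp 0.254 heavy-down line 175.5 +-3.1 [-0.09  0.01  0.02 -0.02 -0.04 -0.03 -0.02  0.08  0.04  0.03 -0.01 -0.02
 -0.02  0.03 -0.03  0.    0.06  0.08 -0.01  0.04 -0.02  0.05]
no P1 [ 0.589 -0.251 -0.028] amp 0.253 heavy-down line 173.7 +-2.8 [ 0.    0.01 -0.03 -0.04 -0.03 -0.01  0.08  0.04  0.03 -0.01 -0.02 -0.03
  0.02 -0.04 -0.01  0.05  0.07 -0.02  0.04 -0.02  0.04]
no x1 [ 0.592 -0.253 -0.027] amp 0.255 heavy-down line 173.8 +-3.2 [ 0.    0.   -0.03 -0.05 -0.02  0.08  0.04  0.03 -0.02 -0.03  0.02 -0.04
  0.05  0.06 -0.02  0.04 -0.02  0.05]
noV [ 0.573 -0.255 -0.003] amp 0.255 heavy-down line 179.4 +-2.8 [-0.06  0.04  0.04 -0.   -0.03 -0.02 -0.02  0.08  0.03  0.03 -0.01 -0.01
 -0.01  0.05 -0.01  0.05 -0.01  0.05]
noP [ 0.595 -0.262 -0.032] amp 0.264 heavy-down line 173.1 +-3.2 [-0.05 -0.03  0.07  0.04  0.03 -0.   -0.01 -0.02  0.02 -0.04 -0.01  0.04
  0.05 -0.03  0.04 -0.02  0.05]
VW [ 0.59  -0.25  -0.051] amp 0.255 heavy-down line 168.5 +-7.6 [-0.03  0.02  0.04 -0.04  0.02 -0.05  0.02]
```

Call:
{"method": "step_arm", "body": {
  "plan": [
    {"wx": 0, "wy": 0, "wz": 0, "tx": 0, "ty": 0, "tz": 0, "hand": 0},
    {"wx": 0, "wy": 0, "wz": 0, "tx": 0, "ty": 0, "tz": 0, "hand": 0},
    {"wx": 0, "wy": -0.333, "wz": 0, "tx": 0.283, "ty": 0, "tz": -0.08, "hand": 0},
    {"wx": 0, "wy": -0.333, "wz": 0, "tx": 0.283, "ty": 0, "tz": -0.08, "hand": 0},
    {"wx": 0, "wy": -0.333, "wz": 0, "tx": 0.283, "ty": 0, "tz": -0.08, "hand": 0},
    {"wx": 0, "wy": -0.333, "wz": 0, "tx": 0.283, "ty": 0, "tz": -0.08, "hand": 0},
    {"wx": 0, "wy": -0.333, "wz": 0, "tx": 0.283, "ty": 0, "tz": -0.08, "hand": 0},
    {"wx": 0, "wy": -0.333, "wz": 0, "tx": 0.283, "ty": 0, "tz": -0.08, "hand": 0},
    {"wx": 0, "wy": -0.333, "wz": 0, "tx": 0.283, "ty": 0, "tz": -0.08, "hand": 0},
    {"wx": 0, "wy": -0.333, "wz": 0, "tx": 0.283, "ty": 0, "tz": -0.08, "hand": 0}
  ],
  "force": 30
}}

```text
clock: 49.13
position: [0.6095, -0.1176, 0.2194]
ee_rot: [-1.775, -2.562, -0.029]
force: [4.2, 0.4, -4.5]
width: 0.323
```

Call:
{"method": "step_arm", "body": {
  "plan": [
    {"wx": 0, "wy": -0.333, "wz": 0, "tx": 0.283, "ty": 0, "tz": -0.08, "hand": 0},
    {"wx": 0, "wy": -0.333, "wz": 0, "tx": 0.283, "ty": 0, "tz": -0.08, "hand": 0},
    {"wx": 0, "wy": -0.333, "wz": 0, "tx": 0.283, "ty": 0, "tz": -0.08, "hand": 0},
    {"wx": 0, "wy": -0.333, "wz": 0, "tx": 0.283, "ty": 0, "tz": -0.08, "hand": 0},
    {"wx": 0, "wy": 0, "wz": 0, "tx": 0, "ty": 0, "tz": 0, "hand": 0},
    {"wx": 0, "wy": 0, "wz": 0, "tx": 0, "ty": 0, "tz": 0, "hand": 0},
    {"wx": 0, "wy": 0, "wz": 0, "tx": 0, "ty": 0, "tz": 0, "hand": 0},
    {"wx": 0, "wy": 0, "wz": 0, "tx": 0, "ty": 0, "tz": 0, "hand": 0},
    {"wx": 0, "wy": 0, "wz": 0, "tx": 0, "ty": 0, "tz": 0, "hand": 0},
    {"wx": 0, "wy": 0, "wz": 0, "tx": 0, "ty": 0, "tz": 0, "hand": 0}
  ]
}}

```text
clock: 49.97
position: [0.6053, -0.1066, 0.2228]
ee_rot: [1.739, 2.51, -0.091]
force: [-0.5, 3.2, 5.0]
width: 0.325
```

```bash
python3 log.py fin1;python3 - <<'E'
from h import *
from cell import arm
im2,d=arm.get_image("scene"); cv2.imwrite("pics/s12full.png",im2[:,:,::-1])
a=im2[190:290,200:330]; cv2.imwrite("pics/s12.png",cv2.resize(a[:,:,::-1],None,fx=6,fy=6))
im2,d=arm.get_image("side"); cv2.imwrite("pics/d12.png",cv2.resize(im2[150:290,220:360,::-1],None,fx=4,fy=4))
E
```

```text
t 49.97 tooltilt 6.01 posphi -12.04 r 84.6mm axial -0.4mm w 0.325
 F e,z,n [3.13, 5.05, 0.64] M e,z,n [-0.476, 0.357, 0.861] q [ 0.28  0.44 -0.36  1.66  0.29  1.05  0.18]
 contact phi -12.7 r 81.8 Fu 4.2 Ft 4.2  torque from F -0.340  M' 0.786
```

View pics/s12.png

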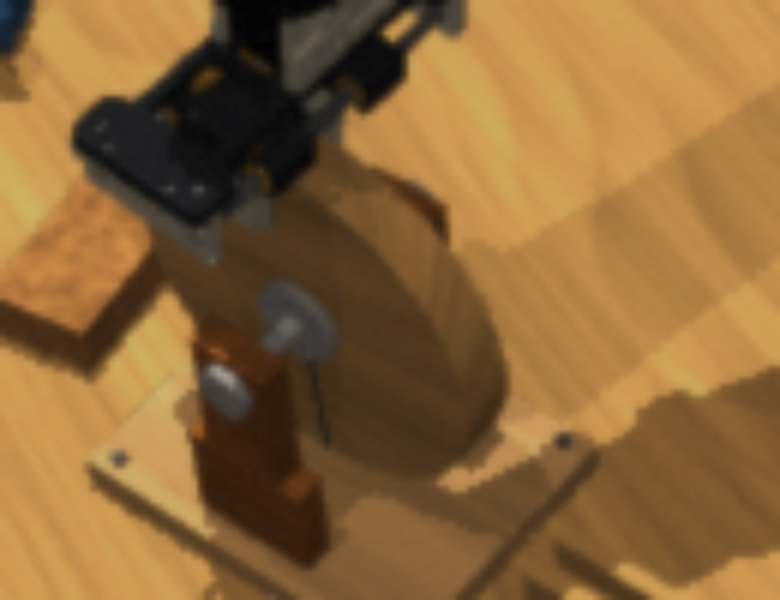

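View pics/d12.png

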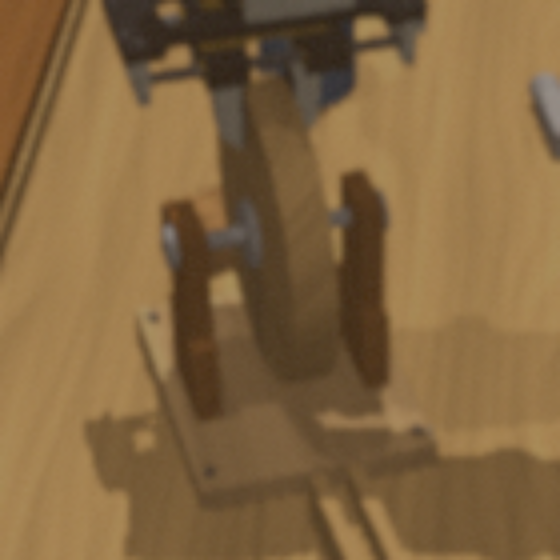

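```bash
python3 - <<'E'
from line import *
f=lambda x,y:(x/6+200,y/6+190)
print(ang(f(314,370),f(327,443)))
# predicted pixels of line at several angles, with hub tweaks
for a in (165,170,175,180):
    u=np.sin(np.radians(a))*e+np.cos(np.radians(a))*zz
    for r in (.03,.1):
        p=proj(c,HUB+.015*n+r*u); print(a,r,((p-[200,190])*6).round(0))
# vs known: rim points
for a in (-28,):
    u=np.sin(np.radians(a))*e+np.cos(np.radians(a))*zz; print(((proj(c,HUB+.015*n+.1*u)-[180,190])*4).round())
E
```

```text
(np.float64(177.2853029582476), np.float64(173.19530983364174), np.float64(90.67269116910894), np.float64(35.38842783985315))
165 0.03 [313. 363.]
165 0.1 [352. 466.]
170 0.03 [309. 361.]
170 0.1 [339. 460.]
175 0.03 [304. 359.]
175 0.1 [325. 453.]
180 0.03 [300. 356.]
180 0.1 [312. 445.]
[214.  97.]
```

Call:
{"method": "step_arm", "body": {
  "plan": [
    {"wx": 0, "wy": 0, "wz": 0, "tx": 0, "ty": 0, "tz": 0, "hand": 0},
    {"wx": 0, "wy": 0, "wz": 0, "tx": 0, "ty": 0, "tz": 0, "hand": 0},
    {"wx": 0, "wy": 0, "wz": 0, "tx": 0, "ty": 0, "tz": 0, "hand": 0},
    {"wx": 0, "wy": 0, "wz": 0, "tx": 0, "ty": 0, "tz": 0, "hand": 0},
    {"wx": 0, "wy": 0, "wz": 0, "tx": 0, "ty": 0, "tz": 0, "hand": 0},
    {"wx": 0, "wy": 0, "wz": 0, "tx": 0, "ty": 0, "tz": 0, "hand": 0},
    {"wx": 0, "wy": 0, "wz": 0, "tx": 0, "ty": 0, "tz": 0, "hand": 0},
    {"wx": 0, "wy": 0, "wz": 0, "tx": 0, "ty": 0, "tz": 0, "hand": 0},
    {"wx": 0, "wy": 0, "wz": 0, "tx": 0, "ty": 0, "tz": 0, "hand": 0},
    {"wx": 0, "wy": 0, "wz": 0, "tx": 0, "ty": 0, "tz": 0, "hand": 0}
  ]
}}

```text
clock: 50.9
position: [0.6053, -0.1065, 0.2228]
ee_rot: [1.739, 2.51, -0.091]
force: [0.1, 4.8, 4.3]
width: 0.324
```

```bash
python3 log.py fin2; python3 - <<'E'
from line import *
from cell import arm
im2,d=arm.get_image("scene"); cv2.imwrite("pics/s13full.png",im2[:,:,::-1])
s=arm.observe(); print(s["dq"].round(3),s["width"])
# recompute line angles with camera-fitted hub
import h,line
line.HUB=np.array([.5975,-.0885,.141])
f=lambda x,y:(x/6+200,y/6+190)
for k,a,b in (("s5",(328,362),(383,470)),("s6",(258,297),(155,243)),("s7",(308,285),(325,207)),("s10",(345,365),(430,470)),("s11",(330,362),(383,470)),("s12",(314,370),(327,443))): print(k,[round(float(v),1) for v in ang(f(*a),f(*b))])
E
```

```text
t 50.90 tooltilt 6.03 posphi -12.02 r 84.6mm axial -0.4mm w 0.324
 F e,z,n [4.47, 4.3, 1.8] M e,z,n [-0.457, 0.378, 0.888] q [ 0.28  0.44 -0.36  1.66  0.29  1.05  0.18]
 contact phi -12.7 r 81.8 Fu 3.2 Ft 5.3  torque from F -0.434  M' 0.813
[ 0.002 -0.001  0.001  0.001  0.    -0.001 -0.002] 0.3260569658904408
s5 [155.4, 153.4, 96.9, 28.3]
s6 [-96.4, -98.3, 94.1, 27.4]
s7 [14.2, 14.6, 97.7, 28.9]
s10 [131.9, 129.7, 96.5, 31.5]
s11 [156.7, 153.4, 96.9, 28.2]
s12 [177.3, 175.5, 93.9, 38.2]
```

View pics/s13full.png

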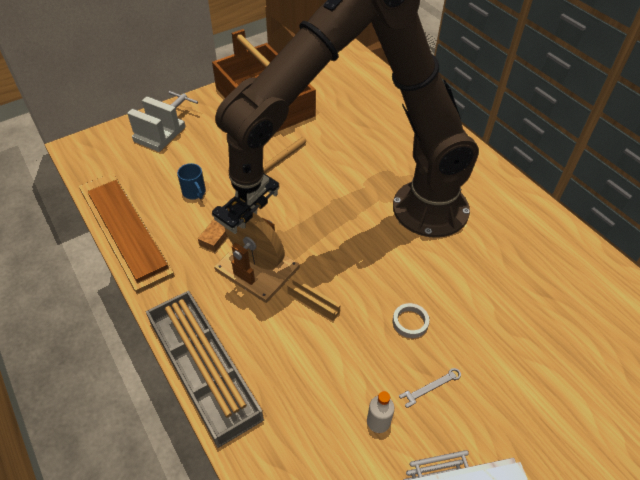

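```bash
python3 - <<'E'
from line import *
import json
Y={};T={}
off={"P":(154,262),"Q":(262,374.5),"S":(374.5,490)}
for r in map(json.loads,open("log.jsonl")):
    t=r["tag"]
    if len(t)!=2 or t[0] not in "PQSVW": continue
    z=Ro.from_rotvec(r["rot"]).as_matrix()[:,2]; c_=np.array(r["pos"])+.003*z-HUB; F=np.array(r["F"]); ph=np.degrees(np.arctan2(c_@e,c_@zz))
    if t[0] in off: a,b=off[t[0]]; th=a+(b-a)*(ph+60)/119.5
    elif t[0]=="V": th=130+(ph+60)*.93
    else: th=153.5+(ph+35)*.93
    T[t]=np.radians(th);Y[t]=np.cross(c_,F)@n
def fit(keys,nm):
    th=np.array([T[k] for k in keys]);y=np.array([Y[k] for k in keys]);d=np.array([-1. if k[0]=="W" else 1 for k in keys])
    A=np.stack([d,np.sin(th),np.cos(th)],1);x=np.linalg.lstsq(A,y,rcond=None)[0]
    print(nm,"amp %.3f heavy-down line %.1f"%(np.hypot(*x[1:]),np.degrees(np.arctan2(x[1],x[2]))%360-90))
k=list(T); fit(k,"all"); fit([i for i in k if i[0]in"PQS"],"PQS");fit([i for i in k if i!="P1"],"noP1")
E
```

```text
all amp 0.256 heavy-down line 177.1
PQS amp 0.257 heavy-down line 182.1
noP1 amp 0.254 heavy-down line 175.4
```

```bash
python3 -c "
from cell import arm
print(arm.sign_off())"
```

```text
the job is handed in; nothing more can be done
None
```

The wheel is held at rest with its heavy side straight down, as near as I could feel it, so you can mark the light side at the top. I handed the job in at about 51 s.

- **Turning and feeling:** I turned the wheel well over one full turn, regripping along the way, and also back a little. I measured the push it needed as it went round. Fitted over all usable readings, the heavy side's pull came out at 0.256 N m, inside your 0.23 to 0.31 range. The average push was higher than axle friction alone. I put the extra down to the finger pads rubbing as they pivoted, which should not shift the direction found.
- **Direction of the heavy side:** It is straight down when the pencil line is about 177° round from the top. The heavy side therefore lies almost on the pencil line, which seems to be chance. Different subsets of the readings gave 168° to 182°, so expect an error of about 5°.
- **Readings I left out:** The first two sweeps used a tight grip that strained the wheel, and they did not fit the pattern. I replaced them with sweeps using a lighter grip.
- **Last checks:** The camera showed the line at 175° to 177°. Over the final second the arm did not move. The 30 N grip is closed on the wheel's 30 mm thickness, with a steady sideways force of about 5 N at the fingers. In the last picture the other things are where they were, as far as I can see; I did not measure them again.

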